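# Work over the seam of a slab-built tower and clear the clay scraps off the bench

### The arm

A 6-joint arm with a two-finger parallel gripper is mounted at the origin on the work surface. World frame = base frame: x ahead of the robot, y to its left, z up, the work surface at z = 0. Lengths are in mm, angles in rad, forces in N, time in s.
With the tool pointing down it reaches from about 350 to 775 mm from the base axis. Payload 7.3 kg.
Tool frame: the origin (TCP) lies between the finger pads; the fingertips stand 25 mm ahead of it and the grasp point (between the pads) lies 6 mm ahead of it; z points along the fingers, y is the line along which they close (so a half turn about z gives the same grasp; the last joint's range is limited). The gripper opens to 92 mm and grips with 3 to 60 N. Pads are 19 mm wide; open, the fingers measure 130 mm over their backs; the gripper's body (75 mm by 190 mm) begins 47 mm behind the grasp point.
Start: joints at [0.97, 0.342, 1.524, -0, 1.275, -0.146], TCP at [230.613, 471.66, 218.541] pointing down, gripper open.
Joint ranges: [-2.53, 2.53], [-0.77, 2.02], [0.04, 2.7], [-1, 4.14], [0.28, 2.66], [-3.11, 3.11]. Speed limits (rad/s): [2.57, 2.57, 3.14, 3.14, 3.14, 3.14].

### API

Orientations are given as [roll, pitch, yaw] about the fixed x, y, z axes, in that order (R = Rz(yaw) Ry(pitch) Rx(roll)).
In Python, from plant import bot gives the robot as it stands.
- The arm moves only by the tool play_rows, never from a script. Its argument "commands" is a list of rows, each an object of numbers: "x", "y", "z": the shift along the tool's x, y, z in m; "twist": the turn about the tool's z in degrees. In form: [{"x": .., "y": .., "z": .., "twist": ..}, ...]. A call has exactly 8 rows; each row is the pose to reach, as a shift and turn from the pose commanded when the call began, along the tool's axes at that moment; what a row does not reach only later rows make up. A row lasts 1/10 s, in which the tool goes at most 50 mm and 8.59 degrees, less where a joint would pass 70% of its speed; a pose out of reach is approached as far as the arm can. A call with a gripper value outside its range is refused whole. "jaw" is the closure, from 0 (fully open) to 1 (shut), set as the call begins (left out, the last holds). The fingers move at their own pace and stop on an object; the grip force is fixed at half the most. Time passes only in rows, so rows that repeat a pose let the fingers close, or fill a call up. It gives the time, the measured TCP pose, the force, the opening and the grip force at its end, in the units of the state.
- bot.get_obs(): the state, without advancing time (a new reading comes with each control period).
- bot.capture(name): name is "scene" or "top"; returns a dict with "pixels" (400x640x3 uint8, red, green, blue), "fx", "fy", "cx", "cy" (pixels), "k1" (the pictures are not rectified: a ray, as slopes to the right and down, at radius r is drawn at 1 + k1 r^2 times it, then the intrinsics apply), "eye" and "rotation" of the camera in the world. Camera axes: x right, y down, z forward; pixel columns grow to the right and rows downward; lengths in mm; the calibration is good to about 2 mm. A picture is of the moment at which its call begins. There is no depth.
- bot.close_job(): hands the job in; it is judged then, once.
The state is a dict: "time": time; "joint_positions": joint angles; "dq": joint speeds; "tau": joint torques, N m; "tool_pos": TCP position; "tcp_rot": TCP orientation; "contact_force": force on the tool from outside, world axes, zero at the start; "moment": the same for the moment, N m; "grip_width": finger opening in mm; "finger_force": force on a finger pad.
Only numpy, scipy, OpenCV 4.12 (cv2) and the standard library are available. Lean on these libraries where they do the work, as an engineer would, in place of code of your own. Each camera call takes 0.05 s, during which the arm holds its last target. There are 200 camera calls.

### The job

Finish the clay tower that lies in the foam cradle: stroke the ball end of the modelling tool slowly (no more than about 3 cm a second) and gently along the whole seam on its upper side, following the curve of the seam from the wide end of the tower to the narrow end. Also clear the bench: sweep every loose clay scrap into the dustpan with the block brush, never taking or pushing scraps with the gripper, but save the wooden stamp that lies among them. Finish with the modelling tool, the stamp and the brush all in the tool tray, and leave everything else where it is.

Things in the scene. Friction and masses are not known exactly. Their poses are not given: they have to be found in the camera images.
- modelling_tool: ball-ended modelling tool, 175 mm long, 0.07 kg, lying flat in the tool tray: a light wooden handle of square section (110 mm long, 20 mm wide, 18 mm high, from x = -65 to +45 mm), then a thin steel shank and a steel ball. Origin: underside of the handle at its balance point, when flat 6 mm above the bench (tray floor). x points along the tool to the ball, z up. None while held
- tool_ball (a point): centre of the tool's steel ball (radius 5 mm), at x = +105, y = 0, z = +9 mm in the tool's own frame
- cradle: plywood board 220 x 120 mm with a foam cradle on it, fixed to the bench; origin at the centre of its underside, x along the tower towards its narrow end. Its top (foam sides) is 60 mm high
- tower: grey slab-rolled clay tower, a tapered round tube 200 mm long lying on its side in the cradle; same frame as the cradle: the axis runs along x, 66 mm above the bench, radius 41 mm at the wide end (x = -100 mm) and 31 mm at the narrow end (x = +100 mm). The foam lets it sink about 2.5 mm for each newton pressed down on it, up to 15 mm, and it springs back. It cannot move in any other way. More than 10 N from the tool would dent it
- seam_0 (a point): point of the seam on the tower's upper surface, at the wide end (x = -80 mm in the tower's frame); the seam is a dark line about 4 mm wide, bowed to one side by up to 22 mm along the tower: lateral offset y = 12 - 22 (x/80)^2 mm, on the tower's surface
- seam_1 (a point): point of the seam on the tower's upper surface, a quarter of the way along (x = -40 mm in the tower's frame)
- seam_2 (a point): point of the seam on the tower's upper surface, half way along (x = 0 mm in the tower's frame)
- seam_3 (a point): point of the seam on the tower's upper surface, three quarters of the way along (x = 40 mm in the tower's frame)
- seam_4 (a point): point of the seam on the tower's upper surface, at the narrow end (x = 80 mm in the tower's frame)
- brush: block brush standing on its dark bristles in the tool tray, 0.18 kg: wooden back 160 mm long (x), 30 mm wide (y), from 42 to 72 mm above its foot, over stiff bristles 150 x 30 mm, 42 mm high (rigid here). Origin: centre of its foot, when standing 6 mm above the bench; z up. None while held
- stamp: dark wooden texture stamp, a block 75 mm long (x), 40 mm wide (y), 22 mm high with a few thin ridges on top, 0.05 kg, lying on the bench just beyond the scraps (as seen from the robot); origin at the centre of its underside, z up. None while held
- tool_tray: shallow wooden tool tray 310 x 200 mm (x, y), fixed; floor 6 mm thick, rim 22 mm high, walls 6 mm; its +x end (x from +70 to +145 mm) on the brush's side (y below 0) is empty. Origin at the centre of its underside, z up
- dustpan: wide steel dustpan lying on the bench, fixed; 210 mm deep (x), 250 mm wide (y). Origin: centre of its underside. Its open mouth faces its own +x (away from the robot): the lip lies on the bench at x = +105 mm and rises as a ramp over 35 mm to the 4 mm thick floor. Walls 4 mm thick: side walls 22 mm high from x = +75 to -15 mm, then 45 mm, back wall 50 mm at x = -105 mm with a short wooden handle behind it
- scrap_0: loose scrap of dry light-grey clay, a chunky flat-bottomed slab offcut about 60 x 40 mm and 26 mm thick, 0.06 to 0.12 kg, on the bench in front of the dustpan's mouth; origin at the middle of its underside. Absent (None) in some starts
- scrap_1: loose scrap of dry light-grey clay, a chunky flat-bottomed slab offcut about 60 x 39 mm and 28 mm thick, 0.06 to 0.12 kg, on the bench in front of the dustpan's mouth; origin at the middle of its underside. Absent (None) in some starts
- scrap_2: loose scrap of dry light-grey clay, a chunky flat-bottomed slab offcut about 61 x 39 mm and 24 mm thick, 0.06 to 0.12 kg, on the bench in front of the dustpan's mouth; origin at the middle of its underside. Absent (None) in some starts
- scrap_3: loose scrap of dry light-grey clay, a chunky flat-bottomed slab offcut about 59 x 37 mm and 30 mm thick, 0.06 to 0.12 kg, on the bench in front of the dustpan's mouth; origin at the middle of its underside. Absent (None) in some starts
- scrap_4: loose scrap of dry light-grey clay, a chunky flat-bottomed slab offcut about 60 x 38 mm and 25 mm thick, 0.06 to 0.12 kg, on the bench in front of the dustpan's mouth; origin at the middle of its underside. Absent (None) in some starts
- scrap_5: loose scrap of dry light-grey clay, a chunky flat-bottomed slab offcut about 61 x 39 mm and 29 mm thick, 0.06 to 0.12 kg, on the bench in front of the dustpan's mouth; origin at the middle of its underside. Absent (None) in some starts
- sponge: yellow sponge block 60 x 60 x 35 mm on the far part of the bench; leave alone
- tub: white plastic water tub, about 110 mm across and 75 mm high; leave alone
- lump: round lump of grey clay 84 mm across, 64 mm high; leave alone
- figure: short grey clay figure standing upright on its foot, 80 mm across, 128 mm high; leave alone
- rib: flat dark wooden rib 60 x 115 x 7 mm; leave alone

How it is judged (in metres and radians):
On the way, in this order (a step that is already met when the one before it is completed fails the run):
1. the tool's ball rubs on the seam at the wide end, its centre within 10 mm of that point, at under 5 cm/s (distance between tool_ball and seam_0 below 0.01 m and contact force between modelling_tool and tower above 0.1 N and linear speed of modelling_tool below 0.05 m/s), for 0.05 s.
2. the tool's ball rubs on the seam a quarter of the way along, its centre within 10 mm of that point, at under 5 cm/s (distance between tool_ball and seam_1 below 0.01 m and contact force between modelling_tool and tower above 0.1 N and linear speed of modelling_tool below 0.05 m/s), for 0.05 s.
3. the tool's ball rubs on the seam half way along, its centre within 10 mm of that point, at under 5 cm/s (distance between tool_ball and seam_2 below 0.01 m and contact force between modelling_tool and tower above 0.1 N and linear speed of modelling_tool below 0.05 m/s), for 0.05 s.
4. the tool's ball rubs on the seam three quarters of the way along, its centre within 10 mm of that point, at under 5 cm/s (distance between tool_ball and seam_3 below 0.01 m and contact force between modelling_tool and tower above 0.1 N and linear speed of modelling_tool below 0.05 m/s), for 0.05 s.
5. the tool's ball rubs on the seam at the narrow end, its centre within 10 mm of that point, at under 5 cm/s (distance between tool_ball and seam_4 below 0.01 m and contact force between modelling_tool and tower above 0.1 N and linear speed of modelling_tool below 0.05 m/s), for 0.05 s.
At the end, for the whole second after the job is handed in: Every scrap present rests in the dustpan, its middle at least 25 mm behind the lip and within the side walls; the modelling tool, the stamp and the brush lie in the tool tray, clear of its rim; all at rest (x of scrap_0 in the frame of dustpan between -0.105 and 0.08 m and y of scrap_0 in the frame of dustpan between -0.125 and 0.125 m and height (world z) of each of scrap_0, scrap_1, scrap_2, scrap_3, scrap_4, scrap_5 below 0.08 m and linear speed of each of scrap_0, scrap_1, scrap_2, scrap_3, scrap_4, scrap_5, modelling_tool, stamp, brush below 0.03 m/s and x of scrap_1 in the frame of dustpan between -0.105 and 0.08 m and y of scrap_1 in the frame of dustpan between -0.125 and 0.125 m and x of scrap_2 in the frame of dustpan between -0.105 and 0.08 m and y of scrap_2 in the frame of dustpan between -0.125 and 0.125 m and x of scrap_3 in the frame of dustpan between -0.105 and 0.08 m and y of scrap_3 in the frame of dustpan between -0.125 and 0.125 m and x of scrap_4 in the frame of dustpan between -0.105 and 0.08 m and y of scrap_4 in the frame of dustpan between -0.125 and 0.125 m and x of scrap_5 in the frame of dustpan between -0.105 and 0.08 m and y of scrap_5 in the frame of dustpan between -0.125 and 0.125 m and x of modelling_tool in the frame of tool_tray between -0.15 and 0.15 m and y of modelling_tool in the frame of tool_tray between -0.095 and 0.095 m and height (world z) of modelling_tool below 0.03 m and x of stamp in the frame of tool_tray between -0.15 and 0.15 m and y of stamp in the frame of tool_tray between -0.095 and 0.095 m and height (world z) of stamp below 0.04 m and x of brush in the frame of tool_tray between -0.15 and 0.15 m and y of brush in the frame of tool_tray between -0.095 and 0.095 m and height (world z) of brush below 0.06 m); the robot touches nothing.
It fails at once if the gripper takes or pushes a scrap (contact force between the fingers and scrap_0 above 1 N or contact force between the fingers and scrap_1 above 1 N or contact force between the fingers and scrap_2 above 1 N or contact force between the fingers and scrap_3 above 1 N or contact force between the fingers and scrap_4 above 1 N or contact force between the fingers and scrap_5 above 1 N).
It fails at once if a scrap is lifted off the bench (height (world z) of any of scrap_0, scrap_1, scrap_2, scrap_3, scrap_4, scrap_5 above 0.12 m).
It fails at once if the tool is pressed into the tower with more than 10 N (contact force between modelling_tool and tower above 10 N).
It fails at once if the tool is dragged over the tower faster than 12 cm/s (contact force between modelling_tool and tower above 0.1 N and linear speed of modelling_tool above 0.12 m/s).
It fails at once if a bystander is moved more than 30 mm (distance of any of sponge, tub, lump, figure, rib from where it was at the start of the episode above 0.03 m).
Of scrap_0, scrap_1, scrap_2, scrap_3, scrap_4, scrap_5 only 4 to 6 are there at a start; the rules pass over those that are not, and their reading is None.
At some moment in a run one of scrap_0, scrap_1, scrap_2, scrap_3, scrap_4, scrap_5 may be knocked a few centimetres aside while the robot is not near it.
It also fails if it takes over 200 s, if anything falls off the work surface, if the arm or the gripper's body presses on something with over 40 N, if the wrist force passes 120 N, or if a joint passes its speed limit or range.

## Working session

There is one attempt and no reset: what is moved stays moved. The work goes in short steps, Python scripts to look and compute and a tool call to move; the robot and the scene stay as the last step left them, time stands still between calls to the robot, and variables do not carry over. Pictures are saved under pics/ and viewed, at most 14 in all, crops included, and the job is handed in when it is done.

Besides the shell and the picture viewer there is one more tool, called after "Emit:" as name(argument=value, ...) on one line, values as JSON. play_rows: Moves the arm, as the interface text tells. Its arguments: {"type":"object","properties":{"commands":{"type":"array"},"jaw":{"type":"number"}},"required":["commands"]}

```bash
ls; mkdir -p pics; cat > h.py <<'E'
import numpy as np, cv2
from plant import bot
def cap(n):
    c=bot.capture(n); return c
def save(c,name,box=None,scale=1):
    p=c["pixels"]
    if box: p=p[box[1]:box[3],box[0]:box[2]]
    p=cv2.resize(np.ascontiguousarray(p),None,fx=scale,fy=scale,interpolation=cv2.INTER_CUBIC)
    cv2.imwrite("pics/"+name,p[:,:,::-1])
def ray(c,u,v):
    xd=(u-c["cx"])/c["fx"]; yd=(v-c["cy"])/c["fy"]; x,y=xd,yd
    for _ in range(20):
        s=1+c["k1"]*(x*x+y*y); x,y=xd/s,yd/s
    d=np.array(c["rotation"])@np.array([x,y,1.0]); return np.array(c["eye"],float),d
def onz(c,u,v,z=0):
    e,d=ray(c,u,v); return e+d*(z-e[2])/d[2]
def proj(c,P):
    q=np.array(c["rotation"]).T@(np.array(P,float)-np.array(c["eye"])); x,y=q[0]/q[2],q[1]/q[2]
    s=1+c["k1"]*(x*x+y*y); return c["cx"]+c["fx"]*x*s, c["cy"]+c["fy"]*y*s
E
python3 - <<'E'
from h import *
for n in("scene","top"):
    c=cap(n); save(c,n+"0.png"); print(n,{k:np.round(c[k],4).tolist() for k in c if k!="pixels"})
o=bot.get_obs(); print(o)
E
```

```text
pics
scene {'fx': 476.3989, 'fy': 476.3989, 'cx': 321.9198, 'cy': 198.0709, 'k1': 0.0199, 'eye': [1212.924, -487.0409, 1361.7013], 'rotation': [-2.5893, -0.0139, 0.9288]}
top {'fx': 489.6657, 'fy': 489.6657, 'cx': 310.7786, 'cy': 201.9379, 'k1': 0.0478, 'eye': [337.0112, 1.5214, 1339.5891], 'rotation': [-2.9632, 0.0043, -1.5871]}
{'time': 0.1, 'joint_positions': array([ 9.69976315e-01,  3.42642073e-01,  1.52490957e+00,  2.54434405e-05,
        1.27540464e+00, -1.45959651e-01]), 'dq': array([ 1.97081647e-03, -2.47443218e-03, -4.57197599e-03, -2.37133768e-05,
       -3.34615902e-04,  3.10076748e-05]), 'tau': array([ 2.19120891e-03, -4.32001984e+01, -2.44693941e+01,  7.20994477e-02,
        5.25442546e-02, -4.35633115e-05]), 'tool_pos': array([230.39462251, 471.33398624, 217.92432631]), 'tcp_rot': array([-3.14024706e+00, -2.22402163e-04,  2.68672472e+00]), 'contact_force': array([-0.08324603,  0.62917664,  0.42097015]), 'moment': array([ 0.03561158, -0.02223175,  0.02421563]), 'finger_force': 0.0, 'grip_width': 91.93546222023119}
```

```bash
python3 - <<'E'
s=open('h.py').read()
s=s.replace('    c=bot.capture(n); return c','''    c=bot.capture(n); r,p,w=c["rotation"]; c["rotation"]=rpy(r,p,w); return c''')
s=s.replace('def cap','''from scipy.spatial.transform import Rotation as Ro
def rpy(r,p,w): return Ro.from_euler("xyz",[r,p,w]).as_matrix()
def cap''',1)
open('h.py','w').write(s)
E
```

```text
(no output)
```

View pics/top0.png

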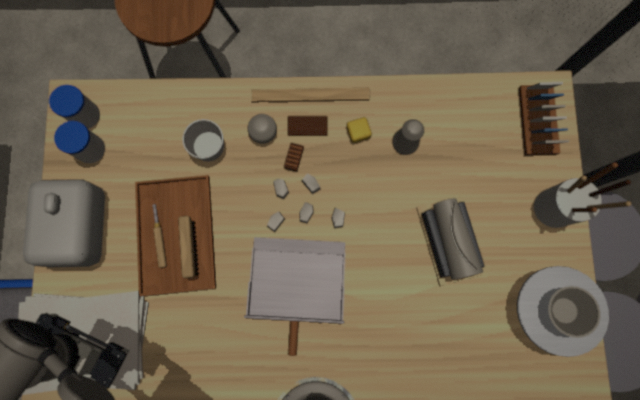

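View pics/scene0.png

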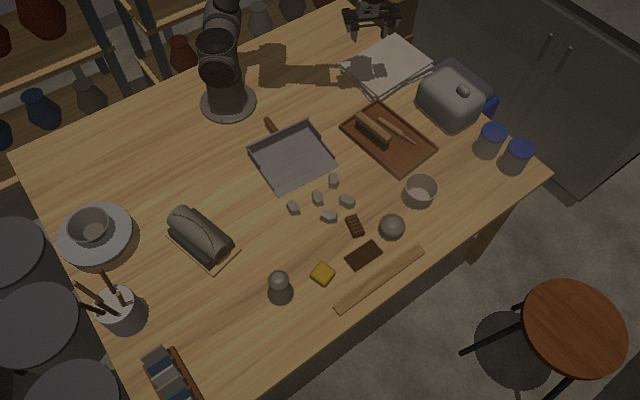

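```bash
python3 - <<'E'
from h import *
c=cap("top"); s=cap("scene")
a=c["pixels"][165:305,130:350]; b=c["pixels"][190:290,410:490]
save(c,"c1.png",(130,165,230,305),4); save(c,"c2.png",(240,140,360,350),2.8); save(c,"c3.png",(410,190,490,290),5)
i=[cv2.imread(f"pics/c{k}.png") for k in(1,2,3)]
H=588
cv2.imwrite("pics/all1.png",np.hstack([cv2.copyMakeBorder(j[:H],0,max(0,H-j.shape[0]),0,0,0) for j in i[:2]]))
save(s,"s1.png",(160,80,440,300),2.8)
for n,u,v,z in [("base",315,395,0),("toolball",155,206,15),("handle",159,250,24),("brush",187,247,78),("stamp",294,157,22),("s",281,187,26),("s",311,184,26),("s",306,212,26),("s",339,217,26),("s",276,221,26),("panlipL",255,239,0),("panlipR",345,241,0),("figure",412,140,60),("sponge",359,129,35),("rib",307,125,7),("lump",262,127,32),("tub",203,140,37),("tower",455,240,107),("trayTL",137,182,22),("trayTR",208,177,22),("trayBR",215,290,22),("trayBL",142,295,22)]:
    print(n,onz(c,u,v,z).round(0)[:2])
E
```

```text
base [73.  1.]
toolball [572. 430.]
handle [451. 411.]
brush [452. 323.]
stamp [702.  48.]
s [617.  84.]
s [624.   2.]
s [546.  17.]
s [531. -72.]
s [523.  98.]
panlipL [478. 158.]
panlipR [468. -89.]
figure [ 734. -274.]
sponge [ 776. -134.]
rib [800.  10.]
lump [787. 136.]
tub [751. 298.]
tower [ 456. -357.]
trayTL [638. 479.]
trayTR [649. 285.]
trayBR [343. 260.]
trayBL [334. 451.]
```

View pics/all1.png

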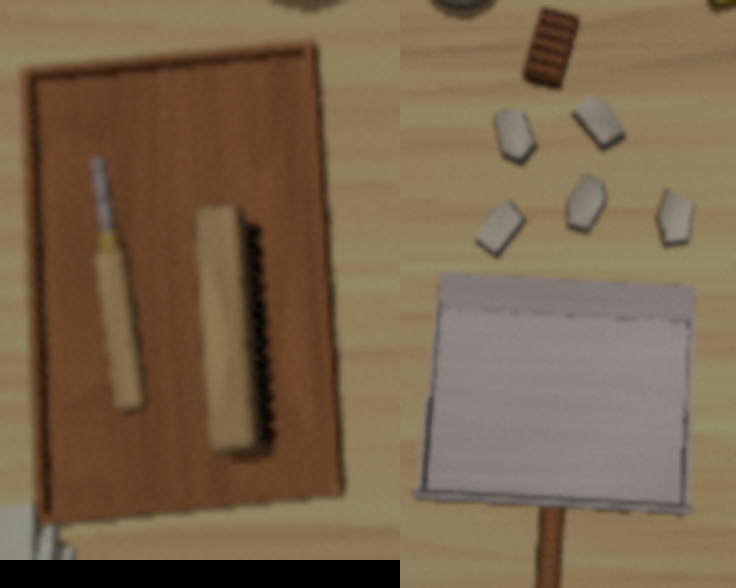

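View pics/c3.png

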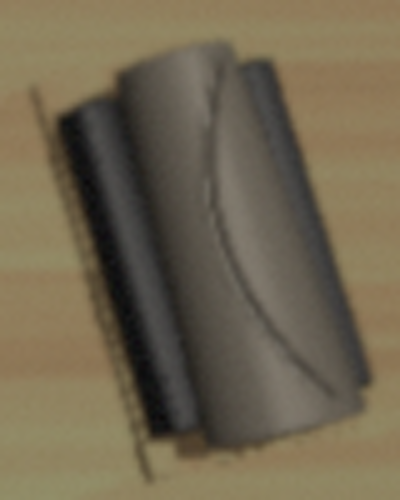

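View pics/s1.png

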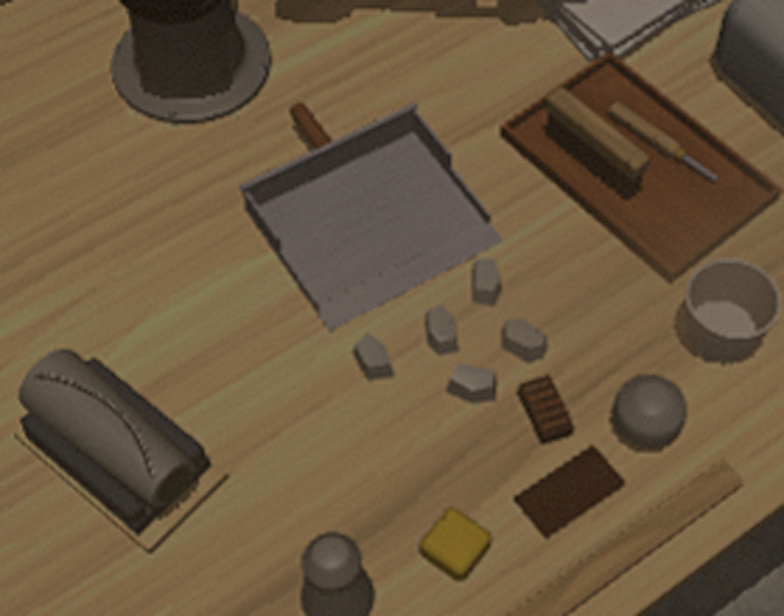

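```bash
python3 - <<'E'
from h import *
c=cap("top"); s=cap("scene")
def px(U,V,ox,oy,k): return ox+(U+.5)/k-.5, oy+(V+.5)/k-.5
def T(U,V,z): return onz(c,*px(U,V,130,165,4),z)[:2]
def rep(n,a,b):
    d=a-b; print(n,"mid",((a+b)/2).round(1),"len",np.hypot(*d).round(1),"yaw",np.degrees(np.arctan2(d[1],d[0])).round(1))
rep("handle",T(109,249,24),T(131,407,24)); print("ball",T(97,158,15))
rep("brush",T(218.5,206,78),T(233,449.5,78))
C2=lambda U,V,z: onz(c,*px(U-400,V,240,140,2.8),z)[:2]
rep("stamp",C2(562,12.5,22),C2(541,83.5,22))
C3=lambda U,V,z: onz(c,*px(U,V,410,190,5),z)[:2]
S=lambda U,V,z: onz(s,*px(U,V,160,80,2.8),z)[:2]
for z in (0,6,12):
    print(z,"top corners",C3(35,88,z),C3(150,480,z),"scene (+,-),(+,+),(-,-)",S(150,550,z),S(227,477,z),S(15,435,z))
# seam ends & mid
print("seam top",C3(335,395,104),C3(212,195,100),C3(222,62,95))
# silhouette: wide end corners, narrow end corners at axis height 66
print("wide",C3(205,445,66),C3(365,402,66),"nar",C3(118,75,66),C3(237,45,66))
E
```

```text
handle mid [460.1 409.8] len 107.7 yaw 10.1
ball [577.19004882 432.80321044]
brush mid [454.5 325.6] len 157.2 yaw 5.2
stamp mid [703.1  48.4] len 75.6 yaw -16.6
0 top corners [ 558.88929865 -289.0697452 ] [ 344.83138372 -338.37809865] scene (+,-),(+,+),(-,-) [ 579.61439007 -401.88780264] [ 554.66181919 -289.17712479] [ 367.2053017  -454.44102035]
6 top corners [ 557.89551006 -287.76819193] [ 344.7963574  -336.85569398] scene (+,-),(+,+),(-,-) [ 582.4049123  -402.26300871] [ 557.56228875 -290.04896258] [ 370.93175205 -454.58466366]
12 top corners [ 556.90172147 -286.46663865] [ 344.76133107 -335.33328931] scene (+,-),(+,+),(-,-) [ 585.19543452 -402.63821478] [ 560.46275831 -290.92080038] [ 374.6582024  -454.72830696]
seam top [ 384.65942594 -405.89084139] [ 485.88491536 -353.49226435] [ 555.09446182 -364.6842275 ]
wide [ 361.68096496 -350.69265355] [ 382.39987753 -433.2981735 ] nar [ 554.15923601 -318.5308988 ] [ 569.12522441 -381.65358422]
```

```bash
cat >> h.py <<'E'
def pose():
    o=bot.get_obs(); return o["tool_pos"],np.degrees(o["tcp_rot"]),o
def to(x,y,z,yaw,p=None):
    if p is None: P,r,o=pose(); p=(*P,r[2])
    w=np.radians(p[3]); dx,dy=x-p[0],y-p[1]
    tw=-((yaw-p[3]+180)%360-180)
    print("shift m x %.4f y %.4f z %.4f twist %.1f"%((dx*np.cos(w)+dy*np.sin(w))/1e3,(dx*np.sin(w)-dy*np.cos(w))/1e3,-(z-p[2])/1e3,tw))
    return (x,y,z,yaw)
E
python3 - <<'E'
from h import *
to(497.5,416.7,140,190.5)
c=cap("top"); s=cap("scene")
C=np.array([463.6,-370.6]); yaw=np.radians(13)
def local(p): d=p[:2]-C; return np.array([d[0]*np.cos(yaw)+d[1]*np.sin(yaw),-d[0]*np.sin(yaw)+d[1]*np.cos(yaw)])
# predicted seam in image -> dark min across scan line, in cradle y
for name,im in (("top",c),("scene",s)):
    g=cv2.cvtColor(im["pixels"],cv2.COLOR_RGB2GRAY).astype(np.float32)
    out=[]
    for x in range(-80,81,20):
        y0=12-22*(x/80)**2; best=[]
        r=36-.05*x
        ys=np.arange(y0-14,y0+14.1,.5); ys=ys[np.abs(ys)<r-4]
        P=[C[0]+0,C[1]]
        v=[]
        for y in ys:
            z=66+np.sqrt(r*r-y*y); w=(C[0]+x*np.cos(yaw)-y*np.sin(yaw),C[1]+x*np.sin(yaw)+y*np.cos(yaw),z)
            u=proj(im,w); v.append(cv2.remap(g,np.float32([[u[0]]]),np.float32([[u[1]]]),cv2.INTER_LINEAR)[0,0])
        v=np.array(v); v=v-np.poly1d(np.polyfit(ys,v,2))(ys); out.append((x,round(float(ys[v.argmin()]-y0),1),int(v.min())))
    print(name,out)
E
```

```text
shift m x -0.2639 y 0.0680 z 0.0783 twist -36.6
top [(-80, -3.5, -9), (-60, 14.0, -12), (-40, -1.0, -13), (-20, -0.5, -15), (0, 0.0, -15), (20, 2.0, -16), (40, 1.0, -13), (60, 1.0, -9), (80, 1.5, -10)]
scene [(-80, -2.5, -9), (-60, -1.0, -21), (-40, -2.5, -15), (-20, -1.5, -11), (0, -2.0, -13), (20, -1.5, -14), (40, -1.5, -14), (60, -2.0, -19), (80, -1.5, -20)]
```

Emit:
play_rows(commands=[{"x":-0.05,"y":0.013,"z":0,"twist":-8},{"x":-0.09,"y":0.023,"z":0,"twist":-16},{"x":-0.13,"y":0.034,"z":0.01,"twist":-24},{"x":-0.175,"y":0.045,"z":0.03,"twist":-32},{"x":-0.22,"y":0.057,"z":0.05,"twist":-36.6},{"x":-0.264,"y":0.068,"z":0.078,"twist":-36.6},{"x":-0.264,"y":0.068,"z":0.078,"twist":-36.6},{"x":-0.264,"y":0.068,"z":0.078,"twist":-36.6}], jaw=0.45)

```text
time: 1.2
tool_pos: [498.0, 415.8, 138.9]
tcp_rot: [-3.141, -0.003, -2.96]
contact_force: [-0.3, 0.8, -0.7]
grip_width: 50.4
finger_force: 0.0
```

```bash
python3 - <<'E'
from h import *
c=cap("scene"); save(c,"s2.png",(270,60,460,200),4)
P,r,o=pose(); print(P,r,o["grip_width"],o["time"]); to(497.5,416.7,40,190.5)
for z in (24,): print([proj(c,(497.5,416.7,24)),proj(c,(460.1,409.8,24))])
E
```

```text
[497.33946825 416.71647864 140.27902595] [ 1.79998226e+02 -6.03007809e-02 -1.69502089e+02] 50.23651674410718 1.25
shift m x -0.0002 y -0.0000 z 0.1003 twist -0.0
[(np.float64(398.37793136660304), np.float64(130.53260039655902)), (np.float64(390.1436711827514), np.float64(124.96807554086905))]
```

View pics/s2.png

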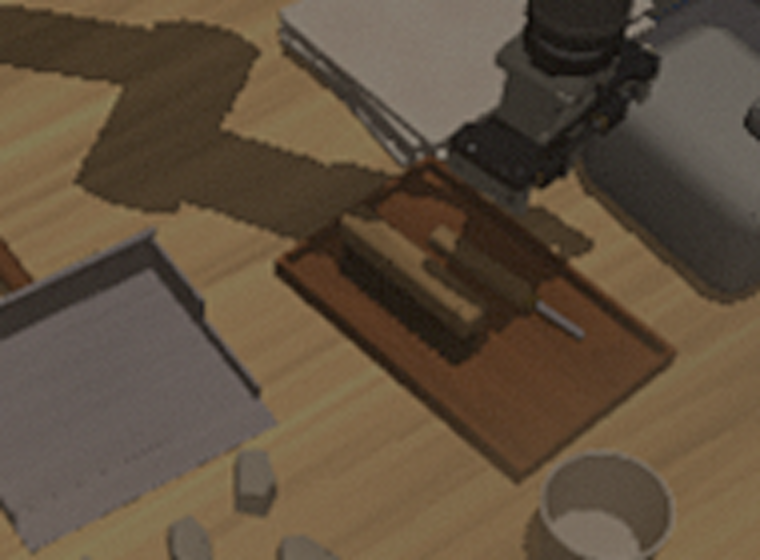

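Emit:
play_rows(commands=[{"z":0.03},{"z":0.06},{"z":0.08},{"z":0.092},{"z":0.1},{"z":0.1},{"z":0.1},{"z":0.1}])

```text
invalid input at $.commands[0]: expected keys x, y, z, twist
```

Emit:
play_rows(commands=[{"z":0},{"z":0},{"z":0},{"z":0},{"z":0},{"z":0},{"z":0},{"z":0}], jaw=1)

```text
invalid input at $.commands[0]: expected keys x, y, z, twist
```

Emit:
play_rows(commands=[{"z":-0.01},{"z":-0.03},{"z":-0.06},{"z":-0.1},{"z":-0.14},{"z":-0.16},{"z":-0.16},{"z":-0.16}])

```text
invalid input at $.commands[0]: expected keys x, y, z, twist
```

```bash
python3 - <<'E'
from h import *
P,r,o=pose(); print(P,r,o["grip_width"],o["time"])
c=cap("top"); save(c,"t3.png",(90,130,270,260),4)
w=np.radians(10.5); b=P+np.array([77*np.cos(w),77*np.sin(w),-25]); u=proj(c,b); print("ball pred crop",(u[0]-90)*4,(u[1]-130)*4)
E
```

```text
[497.33946825 416.71647864 140.27902595] [ 1.79998226e+02 -6.03007809e-02 -1.69502089e+02] 50.23651674410718 1.25
ball pred crop 207.63233301357468 275.47878043172693
```

View pics/t3.png

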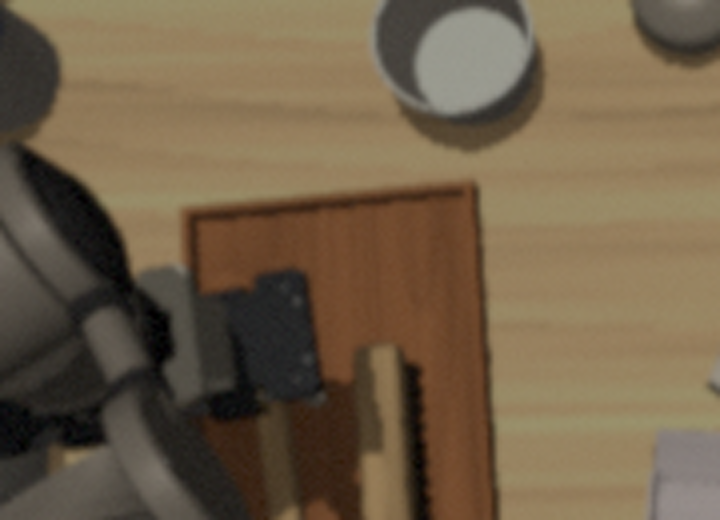

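Emit:
play_rows(commands=[{"x":0,"y":0,"twist":0,"z":0.03},{"x":0,"y":0,"twist":0,"z":0.06},{"x":0,"y":0,"twist":0,"z":0.08},{"x":0,"y":0,"twist":0,"z":0.092},{"x":0,"y":0,"twist":0,"z":0.1},{"x":0,"y":0,"twist":0,"z":0.1},{"x":0,"y":0,"twist":0,"z":0.1},{"x":0,"y":0,"twist":0,"z":0.1}])

```text
time: 2.1
tool_pos: [498.2, 417.3, 41.9]
tcp_rot: [3.141, 0.002, -2.957]
contact_force: [0.6, -0.5, -0.4]
grip_width: 50.3
finger_force: 0.0
```

Emit:
play_rows(commands=[{"x":0,"y":0,"twist":0,"z":0.001},{"x":0,"y":0,"twist":0,"z":0.001},{"x":0,"y":0,"twist":0,"z":0.001},{"x":0,"y":0,"twist":0,"z":0.001},{"x":0,"y":0,"twist":0,"z":0.001},{"x":0,"y":0,"twist":0,"z":0.001},{"x":0,"y":0,"twist":0,"z":0.001},{"x":0,"y":0,"twist":0,"z":0.001}], jaw=1)

```text
time: 2.9
tool_pos: [497.6, 416.8, 39.5]
tcp_rot: [3.142, -0.0, -2.958]
contact_force: [-0.6, 0.9, -0.5]
grip_width: 0.7
finger_force: 0.0
```

Emit:
play_rows(commands=[{"x":0,"y":0,"twist":0,"z":-0.01},{"x":0,"y":0,"twist":0,"z":-0.03},{"x":0,"y":0,"twist":0,"z":-0.06},{"x":0,"y":0,"twist":0,"z":-0.1},{"x":0,"y":0,"twist":0,"z":-0.14},{"x":0,"y":0,"twist":0,"z":-0.16},{"x":0,"y":0,"twist":0,"z":-0.16},{"x":0,"y":0,"twist":0,"z":-0.16}])

```text
time: 3.7
tool_pos: [497.5, 416.7, 199.7]
tcp_rot: [3.141, 0.0, -2.958]
contact_force: [-0.4, -0.4, -0.0]
grip_width: 0.3
finger_force: 0.0
```

```bash
python3 - <<'E'
from h import *
P,r,o=pose(); print(P,r,o["grip_width"],o["time"])
# tool axis direction (handle->ball) = TCP yaw+180 ; ball 77 ahead; target directions
import numpy as np
C=np.array([463.8,-371.4]); yaw=13.5
def tcp(x,press,off=77):
    r=36-.05*x; y=12-22*(x/80)**2; n=np.array([y,np.sqrt(r*r-y*y)])/r
    yy=y+5*n[0]; z=66+(r+5)*n[1]-press
    w=np.radians(yaw); X=np.array([np.cos(w),np.sin(w)]);Y=np.array([-np.sin(w),np.cos(w)])
    b=C+x*X+yy*Y
    g=b+off*Y            # handle on +y side
    return g[0],g[1],z+25,yaw+90
for x in(-80,-40,0,40,80): print(x,np.round(tcp(x,0),1))
q=tcp(-80,-45); to(*q)
m=(435,40,230,147); p=to(430,60,220,150); to(*q,p)
E
```

```text
[497.46186136 416.66814087 199.71137128] [ 1.79989059e+02  2.11375690e-02 -1.69454849e+02] 0.3245659435787459 3.7
-80 [ 370.7 -326.1  134.6  103.5]
-40 [ 405.2 -298.7  133.4  103.5]
0 [ 442.6 -283.2  129.7  103.5]
40 [ 483.  -279.9  129.3  103.5]
80 [ 526.3 -289.1  126.1  103.5]
shift m x 0.2606 y -0.7071 z 0.0201 twist 87.0
shift m x 0.1316 y -0.3383 z -0.0203 twist 40.5
shift m x -0.1417 y -0.3641 z 0.0404 twist 46.5
```

```bash
python3 - <<'E'
from h import *
c=cap("top"); s=cap("scene"); save(s,"s4.png",(330,80,460,200),5)
E
```

```text
(no output)
```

View pics/s4.png

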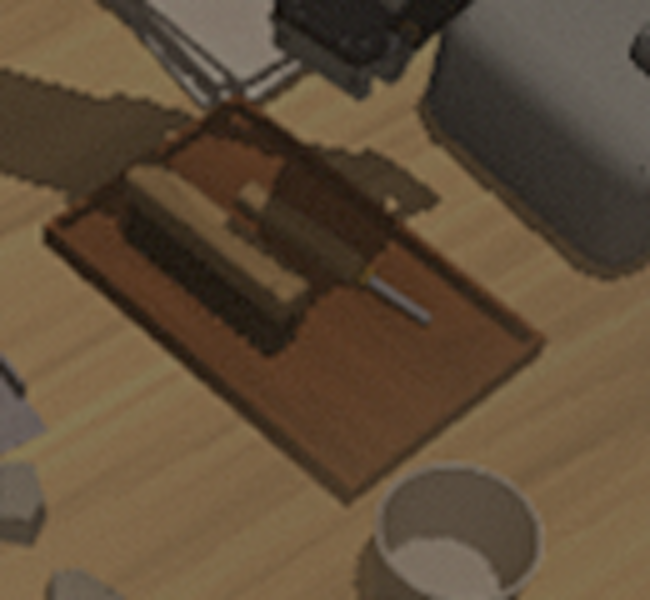

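```bash
python3 - <<'E'
from h import *
s=cap("scene"); c=cap("top"); P,r,o=pose()
X=lambda U,V,z: onz(s,330+(U+.5)/5-.5,80+(V+.5)/5-.5,z).round(1)[:2]
print("handle back top",X(250,190,20),"front",X(365,272,20),"ball",X(428,318,15))
print("brush",X(155,180,78),X(285,290,78))
f=lambda u:((u[0]-330)*5,(u[1]-80)*5)
for d in (0,25): print(f(proj(s,P-[0,0,d])), proj(c,P-[0,0,d]))
save(c,"t5.png",(90,130,270,310),3.2); save(s,"s5.png",(300,20,480,170),4)
E
```

```text
handle back top [408.1 404.2] front [516.5 421. ] ball [572.2 432.6]
brush [396.  317.2] [525.9 326.6]
(np.float64(380.8218530960062), np.float64(82.78052897070715)) (np.float64(134.42951969478986), np.float64(224.215381387822))
(np.float64(374.65784175918515), np.float64(109.13696245749989)) (np.float64(138.20176097824086), np.float64(225.60115817967832))
```

View pics/s5.png

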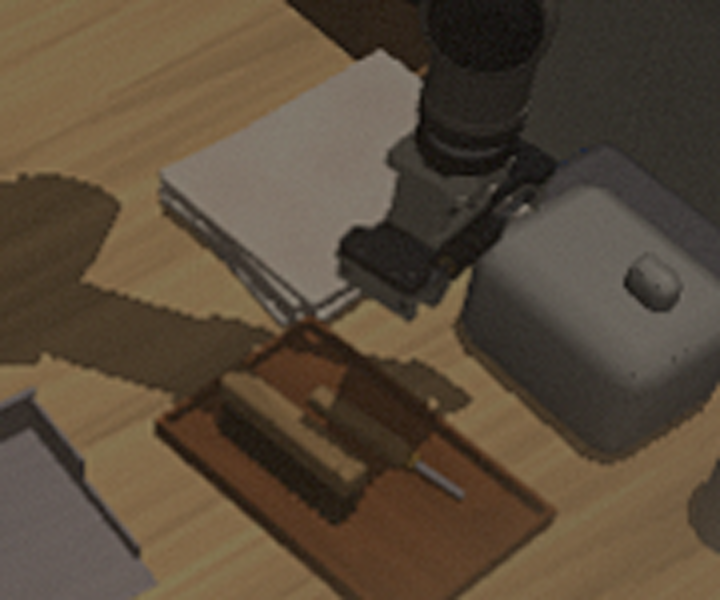

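Emit:
play_rows(commands=[{"x":0,"y":0,"twist":0,"z":0.04},{"x":0,"y":0,"twist":0,"z":0.08},{"x":0,"y":0,"twist":0,"z":0.12},{"x":0,"y":0,"twist":0,"z":0.15},{"x":0,"y":0,"twist":0,"z":0.158},{"x":0,"y":0,"twist":0,"z":0.161},{"x":0,"y":0,"twist":0,"z":0.163},{"x":0,"y":0,"twist":0,"z":0.164}], jaw=0.45)

```text
time: 4.7
tool_pos: [498.6, 417.4, 37.2]
tcp_rot: [3.14, 0.003, -2.958]
contact_force: [0.5, -0.1, 0.0]
grip_width: 50.0
finger_force: 0.0
```

Emit:
play_rows(commands=[{"x":0,"y":0,"twist":0,"z":0.001},{"x":0,"y":0,"twist":0,"z":0.002},{"x":0,"y":0,"twist":0,"z":0.002},{"x":0,"y":0,"twist":0,"z":0.002},{"x":0,"y":0,"twist":0,"z":0.002},{"x":0,"y":0,"twist":0,"z":0.002},{"x":0,"y":0,"twist":0,"z":0.002},{"x":0,"y":0,"twist":0,"z":0.002}])

```text
time: 5.5
tool_pos: [497.6, 416.8, 33.5]
tcp_rot: [3.142, -0.0, -2.958]
contact_force: [0.1, -0.7, 0.9]
grip_width: 50.6
finger_force: 0.0
```

Emit:
play_rows(commands=[{"x":0,"y":0,"twist":0,"z":0},{"x":0,"y":0,"twist":0,"z":0},{"x":0,"y":0,"twist":0,"z":0},{"x":0,"y":0,"twist":0,"z":0},{"x":0,"y":0,"twist":0,"z":0},{"x":0,"y":0,"twist":0,"z":0},{"x":0,"y":0,"twist":0,"z":0},{"x":0,"y":0,"twist":0,"z":0}], jaw=1)

```text
time: 6.3
tool_pos: [497.6, 416.8, 33.5]
tcp_rot: [3.142, 0.0, -2.958]
contact_force: [0.3, 0.4, 0.5]
grip_width: 0.0
finger_force: 0.0
```

```bash
python3 - <<'E'
from h import *
s=cap("scene"); save(s,"s6.png",(330,60,450,160),6); P,r,o=pose(); print(P,o["grip_width"],o["finger_force"])
f=lambda u:((u[0]-330)*6,(u[1]-60)*6)
print(f(proj(s,P)),f(proj(s,P-[0,0,25])))
E
```

```text
[497.69447709 416.80499123  33.55891094] 0.5618291549999851 0.0
(np.float64(413.0186394158666), np.float64(413.04080159376065)) (np.float64(406.77376233380494), np.float64(439.71467255023185))
```

View pics/s6.png

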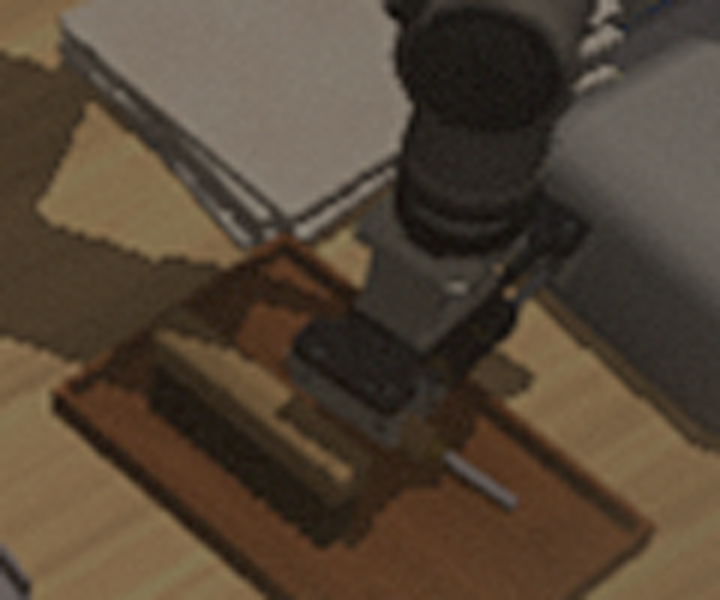

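```bash
python3 - <<'E'
from h import *
s=cap("scene"); c=cap("top"); P,r,o=pose()
for z in (0,8,33,74): print(z,onz(s,393.3,134.2,z).round(0))
save(c,"t6.png",(100,150,260,300),4); save(s,"s7.png",(350,70,450,160),4)
a=cv2.imread("pics/t6.png"); b=cv2.imread("pics/s7.png")
a=cv2.convertScaleAbs(a,alpha=2.0,beta=20); cv2.imwrite("pics/t6.png",a)
for h in (8,33,80,120): print(h,"top px crop",[(np.array(proj(c,(P[0],P[1],h)))-[100,150])*4])
E
```

```text
0 [487. 406.   0.]
8 [491. 401.   8.]
33 [504. 385.  33.]
74 [526. 358.  74.]
8 top px crop [array([237.68514569, 332.93273514])]
33 top px crop [array([226.09859236, 328.65381919])]
80 top px crop [array([203.08142274, 320.15733681])]
120 top px crop [array([182.1066542 , 312.41912333])]
```

View pics/t6.png

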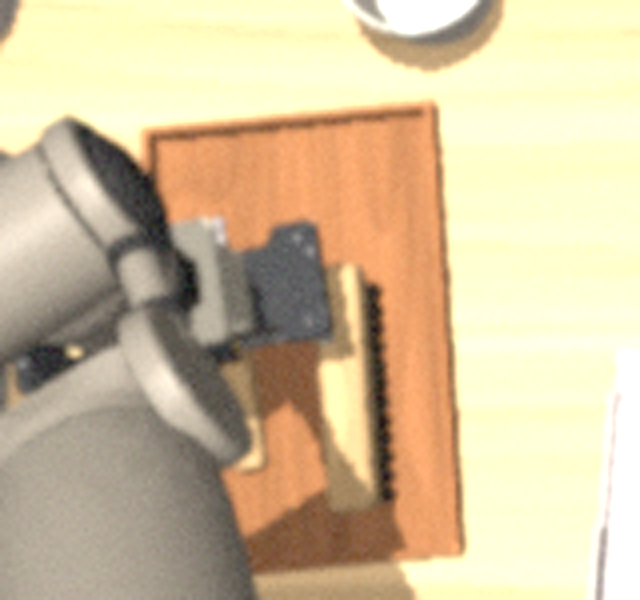

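```bash
python3 - <<'E'
from h import *
s=cap("scene"); c=cap("top"); P,r,o=pose()
def tri(a,b):
    e1,d1=ray(c,*a); e2,d2=ray(s,*b)
    t=np.linalg.lstsq(np.c_[d1,-d2],e2-e1,rcond=None)[0]; p,q=e1+t[0]*d1,e2+t[1]*d2
    return ((p+q)/2).round(1),np.linalg.norm(p-q).round(1)
print(tri((178.75,205.5),(396.7,128.7)),tri((182.5,235),(378.7,120.3)))
print(P,r,o["joint_positions"])
# hand frame check
print(tri((158.75,214),(398.7-0,85)))
E
```

```text
(array([551.2, 333. , 143.5]), np.float64(7.1)) (array([478.3, 323.6, 125.1]), np.float64(1.0))
[497.65122926 416.79624151  33.52625187] [ 1.79997037e+02  3.42816142e-03 -1.69457540e+02] [ 5.79226941e-01  7.44753412e-01  1.36680350e+00  2.88039167e-05
  1.02996061e+00 -1.17558486e+00]
(array([509.1, 338. , 301.8]), np.float64(21.1))
```

Emit:
play_rows(commands=[{"x":0,"y":0,"twist":0,"z":0},{"x":0,"y":0,"twist":0,"z":0},{"x":0,"y":0,"twist":0,"z":0},{"x":0,"y":0,"twist":0,"z":0},{"x":0,"y":0,"twist":0,"z":0.001},{"x":0,"y":0,"twist":0,"z":0.002},{"x":0,"y":0,"twist":0,"z":0.003},{"x":0,"y":0,"twist":0,"z":0.003}], jaw=0.45)

```text
time: 7.35
tool_pos: [497.6, 416.7, 30.3]
tcp_rot: [-3.142, -0.0, -2.958]
contact_force: [-0.6, -0.8, 0.1]
grip_width: 50.3
finger_force: 0.0
```

Emit:
play_rows(commands=[{"x":0,"y":0,"twist":0,"z":0.001},{"x":0,"y":0,"twist":0,"z":0.001},{"x":0,"y":0,"twist":0,"z":0.002},{"x":0,"y":0,"twist":0,"z":0.002},{"x":0,"y":0,"twist":0,"z":0.003},{"x":0,"y":0,"twist":0,"z":0.003},{"x":0,"y":0,"twist":0,"z":0.004},{"x":0,"y":0,"twist":0,"z":0.004}])

```text
time: 8.15
tool_pos: [497.6, 416.7, 26.4]
tcp_rot: [-3.142, -0.0, -2.958]
contact_force: [0.9, -0.5, -0.6]
grip_width: 50.5
finger_force: 0.0
```

Emit:
play_rows(commands=[{"x":0,"y":0,"twist":0,"z":0.001},{"x":0,"y":0,"twist":0,"z":0.002},{"x":0,"y":0,"twist":0,"z":0.003},{"x":0,"y":0,"twist":0,"z":0.004},{"x":0,"y":0,"twist":0,"z":0.004},{"x":0,"y":0,"twist":0,"z":0.005},{"x":0,"y":0,"twist":0,"z":0.005},{"x":0,"y":0,"twist":0,"z":0.005}])

```text
time: 8.95
tool_pos: [497.7, 416.8, 21.5]
tcp_rot: [3.142, 0.0, -2.958]
contact_force: [0.3, -0.1, 0.8]
grip_width: 50.8
finger_force: 0.0
```

Emit:
play_rows(commands=[{"x":0,"y":0,"twist":0,"z":0},{"x":0,"y":0,"twist":0,"z":0},{"x":0,"y":0,"twist":0,"z":0},{"x":0,"y":0,"twist":0,"z":0},{"x":0,"y":0,"twist":0,"z":0},{"x":0,"y":0,"twist":0,"z":0},{"x":0,"y":0,"twist":0,"z":0},{"x":0,"y":0,"twist":0,"z":0}], jaw=1)

```text
time: 9.75
tool_pos: [497.7, 416.8, 21.6]
tcp_rot: [3.141, 0.0, -2.958]
contact_force: [0.3, 0.3, 0.1]
grip_width: 0.5
finger_force: 0.0
```

Emit:
play_rows(commands=[{"x":0,"y":0,"twist":0,"z":0},{"x":0,"y":0,"twist":0,"z":0},{"x":0,"y":0,"twist":0,"z":0},{"x":0,"y":0,"twist":0,"z":0},{"x":0,"y":0,"twist":0,"z":0.001},{"x":0,"y":0,"twist":0,"z":0.002},{"x":0,"y":0,"twist":0,"z":0.003},{"x":0,"y":0,"twist":0,"z":0.004}], jaw=0.45)

```text
time: 10.55
tool_pos: [497.6, 416.8, 17.4]
tcp_rot: [3.142, -0.0, -2.958]
contact_force: [-0.6, 0.7, -0.2]
grip_width: 50.6
finger_force: 0.0
```

Emit:
play_rows(commands=[{"x":0,"y":0,"twist":0,"z":0.001},{"x":0,"y":0,"twist":0,"z":0.001},{"x":0,"y":0,"twist":0,"z":0.002},{"x":0,"y":0,"twist":0,"z":0.003},{"x":0,"y":0,"twist":0,"z":0.003},{"x":0,"y":0,"twist":0,"z":0.003},{"x":0,"y":0,"twist":0,"z":0.003},{"x":0,"y":0,"twist":0,"z":0.003}])

```text
time: 11.35
tool_pos: [497.7, 416.8, 14.6]
tcp_rot: [3.141, 0.0, -2.958]
contact_force: [0.3, -0.5, -0.2]
grip_width: 50.6
finger_force: 0.0
```

Emit:
play_rows(commands=[{"x":0,"y":0,"twist":0,"z":0},{"x":0,"y":0,"twist":0,"z":0},{"x":0,"y":0,"twist":0,"z":0},{"x":0,"y":0,"twist":0,"z":0},{"x":0,"y":0,"twist":0,"z":0},{"x":0,"y":0,"twist":0,"z":0},{"x":0,"y":0,"twist":0,"z":0},{"x":0,"y":0,"twist":0,"z":0}], jaw=1)

```text
time: 12.15
tool_pos: [497.7, 416.8, 14.6]
tcp_rot: [3.142, 0.0, -2.958]
contact_force: [-0.2, -0.8, 0.5]
grip_width: 18.2
finger_force: 30.0
```

Emit:
play_rows(commands=[{"x":0,"y":0,"twist":0,"z":0},{"x":0,"y":0,"twist":0,"z":0},{"x":0,"y":0,"twist":0,"z":0},{"x":0,"y":0,"twist":0,"z":0.001},{"x":0,"y":0,"twist":0,"z":0.002},{"x":0,"y":0,"twist":0,"z":0.003},{"x":0,"y":0,"twist":0,"z":0.004},{"x":0,"y":0,"twist":0,"z":0.0045}], jaw=0.5)

```text
time: 12.95
tool_pos: [497.6, 416.7, 9.9]
tcp_rot: [-3.142, -0.0, -2.958]
contact_force: [0.1, -0.4, -0.5]
grip_width: 46.3
finger_force: 0.0
```

Emit:
play_rows(commands=[{"x":0,"y":0,"twist":0,"z":0},{"x":0,"y":0,"twist":0,"z":0},{"x":0,"y":0,"twist":0,"z":0},{"x":0,"y":0,"twist":0,"z":0},{"x":0,"y":0,"twist":0,"z":0},{"x":0,"y":0,"twist":0,"z":0},{"x":0,"y":0,"twist":0,"z":0},{"x":0,"y":0,"twist":0,"z":0}], jaw=1)

```text
time: 13.75
tool_pos: [497.7, 416.8, 10.1]
tcp_rot: [3.141, 0.0, -2.958]
contact_force: [0.6, 0.8, 0.9]
grip_width: 19.4
finger_force: 30.0
```

Emit:
play_rows(commands=[{"x":0,"y":0,"twist":0,"z":-0.01},{"x":0,"y":0,"twist":0,"z":-0.03},{"x":0,"y":0,"twist":0,"z":-0.06},{"x":0,"y":0,"twist":0,"z":-0.1},{"x":0,"y":0,"twist":0,"z":-0.14},{"x":0,"y":0,"twist":0,"z":-0.18},{"x":0,"y":0,"twist":0,"z":-0.19},{"x":0,"y":0,"twist":0,"z":-0.19}])

```text
time: 14.55
tool_pos: [498.3, 417.2, 202.7]
tcp_rot: [3.14, 0.004, -2.958]
contact_force: [0.4, 0.0, -0.9]
grip_width: 19.1
finger_force: 30.0
```

```bash
python3 - <<'E'
from h import *
c=cap("top"); s=cap("scene"); P,r,o=pose(); print(P,r,o["grip_width"],o["contact_force"],o["moment"])
# ball by brightness? print predicted pixel for ball with bias
w=np.radians(10.5)
for b in (0,30): q=P+np.array([77*np.cos(w),77*np.sin(w),5+b-30-0]); print(proj(c,q),proj(s,q))
save(c,"t8.png",(90,150,190,280),4); save(s,"s8.png",(370,60,450,160),4)
a,b=[cv2.imread("pics/%s8.png"%k) for k in"ts"]; b=cv2.copyMakeBorder(b,0,a.shape[0]-b.shape[0],0,0,0)
cv2.imwrite("pics/m8.png",cv2.convertScaleAbs(np.hstack([a,b]),alpha=1.7))
E
```

```text
[496.99128728 416.36091454 198.76693375] [-1.79955646e+02 -1.15078135e-01 -1.69457785e+02] 19.699090339225933 [ 0.6438362  -0.46842711  0.13249814] [ 0.06053745  0.01983983 -0.02463974]
(np.float64(133.67598252288238), np.float64(194.55990114256872)) (np.float64(423.54066256294055), np.float64(113.59279417822054))
(np.float64(129.05506778633332), np.float64(192.10784630669383)) (np.float64(425.3596150441169), np.float64(107.33291882677375))
```

View pics/m8.png

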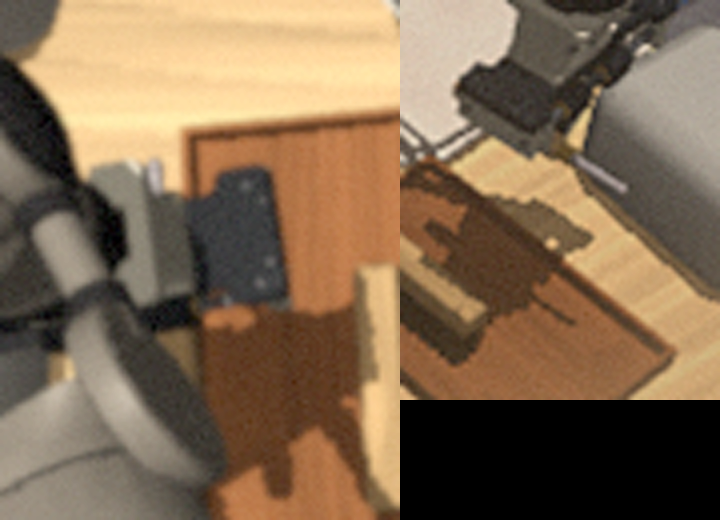

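Emit:
play_rows(commands=[{"x":0.008,"y":-0.022,"z":0,"twist":3},{"x":0.023,"y":-0.062,"z":0,"twist":8},{"x":0.04,"y":-0.108,"z":0,"twist":14},{"x":0.057,"y":-0.155,"z":0,"twist":20},{"x":0.074,"y":-0.2,"z":0,"twist":26},{"x":0.091,"y":-0.247,"z":0,"twist":32},{"x":0.108,"y":-0.293,"z":0,"twist":38},{"x":0.12,"y":-0.326,"z":0,"twist":43.5}])

```text
time: 15.45
tool_pos: [437.2, 72.0, 198.2]
tcp_rot: [-3.139, -0.003, 2.561]
contact_force: [0.1, -1.0, -0.2]
grip_width: 19.6
finger_force: 30.0
```

```bash
cat >> h.py <<'E'
C=np.array([463.8,-371.4]); YAW=13.5
def tcp(x,press,off=77):
    r=36-.05*x; y=12-22*(x/80)**2; n=np.array([y,np.sqrt(r*r-y*y)])/r
    yy=y+5*n[0]; z=66+(r+5)*n[1]-press
    w=np.radians(YAW); X=np.array([np.cos(w),np.sin(w)]);Y=np.array([-np.sin(w),np.cos(w)])
    g=C+x*X+yy*Y+off*Y
    return g[0],g[1],z-5,YAW+90
E
python3 - <<'E'
from h import *
P,r,o=pose();print(P,r); to(*tcp(-80,-40))
E
```

```text
[437.22282183  71.97455206 198.20570864] [-179.85008965   -0.18914102  146.7449518 ]
shift m x -0.1627 y -0.3694 z 0.0536 twist 43.2
```

Emit:
play_rows(commands=[{"x":-0.02,"y":-0.046,"z":0,"twist":6},{"x":-0.04,"y":-0.092,"z":0,"twist":12},{"x":-0.06,"y":-0.138,"z":0,"twist":18},{"x":-0.08,"y":-0.184,"z":0.005,"twist":24},{"x":-0.1,"y":-0.23,"z":0.015,"twist":30},{"x":-0.12,"y":-0.276,"z":0.025,"twist":36},{"x":-0.14,"y":-0.32,"z":0.04,"twist":41},{"x":-0.155,"y":-0.355,"z":0.05,"twist":43}])

```text
time: 16.25
tool_pos: [374.5, -309.2, 147.4]
tcp_rot: [-3.14, -0.004, 1.812]
contact_force: [0.7, -0.5, -1.2]
grip_width: 19.4
finger_force: 30.0
```

Emit:
play_rows(commands=[{"x":0,"y":0,"z":0,"twist":0},{"x":0,"y":0,"z":0,"twist":0},{"x":0,"y":0,"z":0,"twist":0},{"x":0,"y":0,"z":0,"twist":0},{"x":0,"y":0,"z":0,"twist":0},{"x":0,"y":0,"z":0,"twist":0},{"x":0,"y":0,"z":0,"twist":0},{"x":0,"y":0,"z":0,"twist":0}])

```text
time: 17.05
tool_pos: [376.4, -307.7, 150.1]
tcp_rot: [3.141, 0.0, 1.816]
contact_force: [-0.8, -0.1, -0.9]
grip_width: 19.6
finger_force: 30.0
```

```bash
python3 - <<'E'
from h import *
P,r,o=pose();print(P,r,o["contact_force"]); to(*tcp(-80,-15))
c=cap("top"); s=cap("scene")
w=np.radians(r[2]+180); d=np.array([np.cos(w),np.sin(w)])
b=np.array([*(P[:2]+77*d),P[2]+5]); print("ball pred",b,proj(c,b),proj(s,b))
save(s,"s9.png",(150,140,260,290),4); save(c,"t9.png",(400,190,500,340),4)
cv2.imwrite("pics/m9.png",cv2.convertScaleAbs(np.hstack([cv2.imread("pics/t9.png"),cv2.imread("pics/s9.png")])[:600,:800],alpha=1.7))
E
```

```text
[ 376.36922905 -307.67901576  150.13384623] [1.79989005e+02 9.52291494e-03 1.04066276e+02] [-0.81630489 -0.09203246 -0.91241396]
shift m x -0.0165 y -0.0100 z 0.0306 twist 0.6
ball pred [ 395.08362584 -382.37018895  155.13384623] (np.float64(473.35780353203234), np.float64(263.38775717668557)) (np.float64(177.74670976311012), np.float64(204.56347645167972))
```

View pics/m9.png

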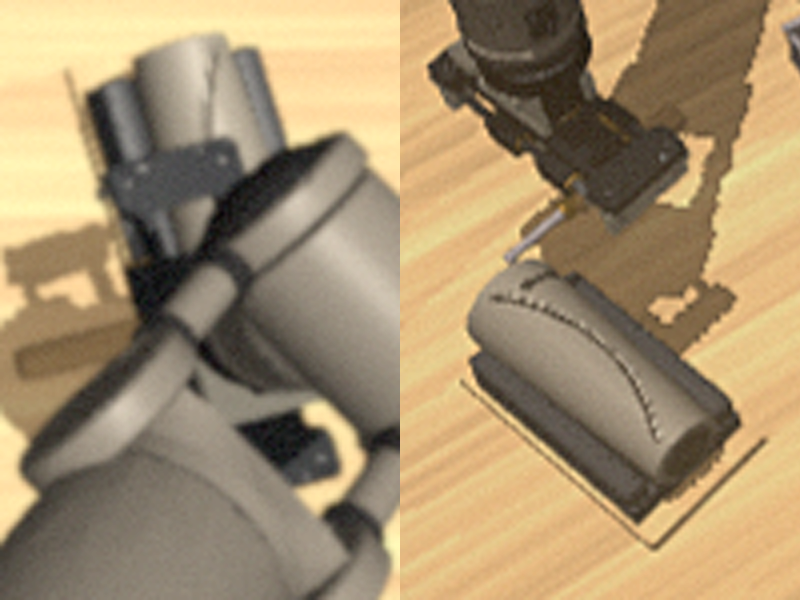

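Emit:
play_rows(commands=[{"x":-0.006,"y":-0.004,"z":0.01,"twist":0.6},{"x":-0.012,"y":-0.008,"z":0.018,"twist":0.6},{"x":-0.0165,"y":-0.01,"z":0.026,"twist":0.6},{"x":-0.0165,"y":-0.01,"z":0.0306,"twist":0.6},{"x":-0.0165,"y":-0.01,"z":0.0306,"twist":0.6},{"x":-0.0165,"y":-0.01,"z":0.0306,"twist":0.6},{"x":-0.0165,"y":-0.01,"z":0.0306,"twist":0.6},{"x":-0.0165,"y":-0.01,"z":0.0306,"twist":0.6}])

```text
time: 17.95
tool_pos: [370.8, -326.3, 119.7]
tcp_rot: [3.141, 0.001, 1.806]
contact_force: [-1.0, 0.2, -1.6]
grip_width: 19.2
finger_force: 30.0
```

Emit:
play_rows(commands=[{"x":0,"y":0,"z":0.002,"twist":0},{"x":0,"y":0,"z":0.005,"twist":0},{"x":0,"y":0,"z":0.008,"twist":0},{"x":0,"y":0,"z":0.011,"twist":0},{"x":0,"y":0,"z":0.013,"twist":0},{"x":0,"y":0,"z":0.015,"twist":0},{"x":0,"y":0,"z":0.0165,"twist":0},{"x":0,"y":0,"z":0.018,"twist":0}])

```text
time: 18.75
tool_pos: [370.6, -326.3, 101.3]
tcp_rot: [3.142, -0.0, 1.805]
contact_force: [0.0, 0.6, 0.2]
grip_width: 19.1
finger_force: 30.0
```

```bash
python3 - <<'E'
from h import *
P,r,o=pose();print(P,r,o["contact_force"],o["moment"],o["time"]); print(np.round(tcp(-80,0),1)); to(*tcp(-80,4))
E
```

```text
[ 370.56246766 -326.31152401  101.3393824 ] [ 1.79995104e+02 -9.69972852e-04  1.03442669e+02] [0.0146144  0.58689641 0.19475052] [-0.0068155   0.0863155  -0.02704179] 18.75
[ 370.7 -326.1  104.6  103.5]
shift m x 0.0001 y 0.0001 z 0.0008 twist -0.1
```

```bash
python3 - <<'E'
from h import *
def L(x):
    r=36-.05*x; y=12-22*(x/80)**2; n=np.array([y,np.sqrt(r*r-y*y)])/r
    return np.array([y*(1+5/r),x,-(66+(r+5)*n[1]-4.5)])
for k in range(8):
    x0=-80+20*k; a=L(x0)
    print(k,[tuple(((L(x0+d)-a)).round(1)) for d in (5,10,15,20)])
E
```

```text
0 [(np.float64(3.0), np.float64(5.0), np.float64(-0.4)), (np.float64(5.8), np.float64(10.0), np.float64(-0.6)), (np.float64(8.4), np.float64(15.0), np.float64(-0.6)), (np.float64(10.8), np.float64(20.0), np.float64(-0.4))]
1 [(np.float64(2.2), np.float64(5.0), np.float64(0.3)), (np.float64(4.3), np.float64(10.0), np.float64(0.7)), (np.float64(6.1), np.float64(15.0), np.float64(1.1)), (np.float64(7.8), np.float64(20.0), np.float64(1.6))]
2 [(np.float64(1.5), np.float64(5.0), np.float64(0.5)), (np.float64(2.7), np.float64(10.0), np.float64(1.1)), (np.float64(3.8), np.float64(15.0), np.float64(1.6)), (np.float64(4.7), np.float64(20.0), np.float64(2.1))]
3 [(np.float64(0.7), np.float64(5.0), np.float64(0.5)), (np.float64(1.2), np.float64(10.0), np.float64(0.9)), (np.float64(1.5), np.float64(15.0), np.float64(1.3)), (np.float64(1.6), np.float64(20.0), np.float64(1.6))]
4 [(np.float64(-0.1), np.float64(5.0), np.float64(0.2)), (np.float64(-0.4), np.float64(10.0), np.float64(0.4)), (np.float64(-0.8), np.float64(15.0), np.float64(0.5)), (np.float64(-1.5), np.float64(20.0), np.float64(0.5))]
5 [(np.float64(-0.9), np.float64(5.0), np.float64(-0.0)), (np.float64(-1.9), np.float64(10.0), np.float64(-0.0)), (np.float64(-3.2), np.float64(15.0), np.float64(-0.1)), (np.float64(-4.7), np.float64(20.0), np.float64(-0.2))]
6 [(np.float64(-1.7), np.float64(5.0), np.float64(-0.0)), (np.float64(-3.5), np.float64(10.0), np.float64(-0.0)), (np.float64(-5.6), np.float64(15.0), np.float64(0.1)), (np.float64(-7.9), np.float64(20.0), np.float64(0.3))]
7 [(np.float64(-2.5), np.float64(5.0), np.float64(0.4)), (np.float64(-5.2), np.float64(10.0), np.float64(0.9)), (np.float64(-8.0), np.float64(15.0), np.float64(1.7)), (np.float64(-11.1), np.float64(20.0), np.float64(2.9))]
```

Emit:
play_rows(commands=[{"x":0,"y":0,"z":0.001,"twist":0},{"x":0.0015,"y":0.0025,"z":0.001,"twist":0},{"x":0.003,"y":0.005,"z":0.001,"twist":0},{"x":0.0044,"y":0.0075,"z":0.0008,"twist":0},{"x":0.0058,"y":0.01,"z":0.0007,"twist":0},{"x":0.0071,"y":0.0125,"z":0.0007,"twist":0},{"x":0.0084,"y":0.015,"z":0.0007,"twist":0},{"x":0.0096,"y":0.0175,"z":0.0008,"twist":0}])

```text
time: 19.55
tool_pos: [385.6, -312.8, 100.6]
tcp_rot: [3.141, 0.0, 1.805]
contact_force: [0.1, -1.4, 0.7]
grip_width: 19.1
finger_force: 30.0
```

Emit:
play_rows(commands=[{"x":0.0012,"y":0.0025,"z":0.0001,"twist":0},{"x":0.0023,"y":0.005,"z":0.0002,"twist":0},{"x":0.0034,"y":0.0075,"z":0.0004,"twist":0},{"x":0.0045,"y":0.01,"z":0.0006,"twist":0},{"x":0.0055,"y":0.0125,"z":0.0008,"twist":0},{"x":0.0064,"y":0.015,"z":0.001,"twist":0},{"x":0.0073,"y":0.0175,"z":0.0013,"twist":0},{"x":0.0081,"y":0.02,"z":0.0016,"twist":0}])

```text
time: 20.35
tool_pos: [403.1, -300.2, 99.0]
tcp_rot: [3.142, -0.0, 1.805]
contact_force: [-0.3, -0.4, 0.9]
grip_width: 19.5
finger_force: 30.0
```

```bash
python3 - <<'E'
from h import *
P,r,o=pose();print(P,r,o["contact_force"],o["moment"],o["time"]); print(np.round(tcp(-43,0),1)); to(*tcp(-42.5,4.5))
E
```

```text
[ 403.07569955 -300.20030988   98.95223226] [ 1.79997740e+02 -9.69073116e-03  1.03440029e+02] [-0.29137737 -0.35583874  0.85822943] [-0.16795762  0.11892251  0.00699819] 20.35
[ 402.5 -300.4  103.7  103.5]
shift m x 0.0001 y -0.0001 z -0.0002 twist -0.1
```

Emit:
play_rows(commands=[{"x":0.0008,"y":0.0025,"z":0.0003,"twist":0},{"x":0.0016,"y":0.005,"z":0.0005,"twist":0},{"x":0.0023,"y":0.0075,"z":0.0008,"twist":0},{"x":0.003,"y":0.01,"z":0.0011,"twist":0},{"x":0.0036,"y":0.0125,"z":0.0013,"twist":0},{"x":0.0041,"y":0.015,"z":0.0016,"twist":0},{"x":0.0046,"y":0.0175,"z":0.0019,"twist":0},{"x":0.0051,"y":0.02,"z":0.0021,"twist":0}])

```text
time: 21.15
tool_pos: [421.4, -290.7, 96.8]
tcp_rot: [3.142, -0.0, 1.805]
contact_force: [-0.8, 0.1, 1.2]
grip_width: 19.1
finger_force: 30.0
```

Emit:
play_rows(commands=[{"x":0.0004,"y":0.0025,"z":0.0003,"twist":0},{"x":0.0008,"y":0.005,"z":0.0005,"twist":0},{"x":0.0011,"y":0.0075,"z":0.0007,"twist":0},{"x":0.0014,"y":0.01,"z":0.0009,"twist":0},{"x":0.0016,"y":0.0125,"z":0.0011,"twist":0},{"x":0.0018,"y":0.015,"z":0.0013,"twist":0},{"x":0.0019,"y":0.0175,"z":0.0015,"twist":0},{"x":0.0019,"y":0.02,"z":0.0017,"twist":0}])

```text
time: 21.95
tool_pos: [440.4, -284.2, 95.2]
tcp_rot: [3.142, -0.0, 1.805]
contact_force: [-1.6, 0.1, 0.4]
grip_width: 19.5
finger_force: 30.0
```

Emit:
play_rows(commands=[{"x":0,"y":0.0025,"z":0.0001,"twist":0},{"x":0,"y":0.005,"z":0.0002,"twist":0},{"x":-0.0001,"y":0.0075,"z":0.0003,"twist":0},{"x":-0.0002,"y":0.01,"z":0.0004,"twist":0},{"x":-0.0004,"y":0.0125,"z":0.0005,"twist":0},{"x":-0.0006,"y":0.015,"z":0.0006,"twist":0},{"x":-0.0009,"y":0.0175,"z":0.0006,"twist":0},{"x":-0.0012,"y":0.02,"z":0.0006,"twist":0}])

```text
time: 22.75
tool_pos: [460.1, -280.7, 94.6]
tcp_rot: [3.142, -0.0, 1.805]
contact_force: [-0.4, 0.4, -0.4]
grip_width: 19.6
finger_force: 30.0
```

```bash
python3 - <<'E'
from h import *
P,r,o=pose();print(P,r,o["contact_force"],o["moment"],o["time"]); to(*tcp(17.5,4.5)); 
E
```

```text
[ 460.13316682 -280.71905366   94.58901251] [ 1.79996225e+02 -5.94212572e-03  1.03441612e+02] [-0.40790101  0.36568942 -0.41732258] [-0.07740951  0.11438954 -0.06447328] 22.75
shift m x 0.0005 y -0.0001 z -0.0000 twist -0.1
```

Emit:
play_rows(commands=[{"x":0,"y":0.0025,"z":0.0003,"twist":0},{"x":-0.0003,"y":0.005,"z":0.0006,"twist":0},{"x":-0.0008,"y":0.0075,"z":0.0009,"twist":0},{"x":-0.0014,"y":0.01,"z":0.0012,"twist":0},{"x":-0.002,"y":0.0125,"z":0.0013,"twist":0},{"x":-0.0027,"y":0.015,"z":0.0013,"twist":0},{"x":-0.0034,"y":0.0175,"z":0.0013,"twist":0},{"x":-0.0042,"y":0.02,"z":0.0013,"twist":0}])

```text
time: 23.55
tool_pos: [480.6, -280.2, 93.3]
tcp_rot: [3.142, -0.0, 1.805]
contact_force: [-0.1, 1.0, 1.6]
grip_width: 19.0
finger_force: 30.0
```

Emit:
play_rows(commands=[{"x":-0.0008,"y":0.0025,"z":0,"twist":0},{"x":-0.0016,"y":0.005,"z":0,"twist":0},{"x":-0.0025,"y":0.0075,"z":0,"twist":0},{"x":-0.0034,"y":0.01,"z":0,"twist":0},{"x":-0.0044,"y":0.0125,"z":0,"twist":0},{"x":-0.0054,"y":0.015,"z":0.0001,"twist":0},{"x":-0.0065,"y":0.0175,"z":0.0002,"twist":0},{"x":-0.0076,"y":0.02,"z":0.0003,"twist":0}])

```text
time: 24.35
tool_pos: [501.8, -283.0, 93.0]
tcp_rot: [3.142, 0.0, 1.805]
contact_force: [0.1, 0.5, 1.0]
grip_width: 19.0
finger_force: 30.0
```

Emit:
play_rows(commands=[{"x":-0.0012,"y":0.0025,"z":0.0002,"twist":0},{"x":-0.0024,"y":0.005,"z":0.0004,"twist":0},{"x":-0.0037,"y":0.0075,"z":0.0006,"twist":0},{"x":-0.005,"y":0.01,"z":0.0009,"twist":0},{"x":-0.0063,"y":0.0125,"z":0.0012,"twist":0},{"x":-0.0077,"y":0.015,"z":0.0016,"twist":0},{"x":-0.0092,"y":0.0175,"z":0.0021,"twist":0},{"x":-0.0107,"y":0.02,"z":0.0027,"twist":0}])

```text
time: 25.15
tool_pos: [523.7, -288.7, 90.2]
tcp_rot: [-3.142, -0.0, 1.805]
contact_force: [-0.4, 0.5, 0.9]
grip_width: 19.8
finger_force: 30.0
```

```bash
python3 - <<'E'
from h import *
P,r,o=pose();print(P,r,o["contact_force"],o["moment"],o["time"]); to(*tcp(77.5,5.5)); 
E
```

```text
[ 523.69471589 -288.73823136   90.23047029] [-1.79999837e+02 -1.13498957e-02  1.03439870e+02] [-0.43399003  0.50379478  0.91802385] [-0.11730118  0.22527191 -0.0366365 ] 25.15
shift m x 0.0006 y -0.0000 z -0.0010 twist -0.1
```

Emit:
play_rows(commands=[{"x":-0.001,"y":0.0025,"z":0.0001,"twist":0},{"x":-0.0022,"y":0.004,"z":0.0003,"twist":0},{"x":-0.0022,"y":0.004,"z":0.0003,"twist":0},{"x":-0.0022,"y":0.004,"z":-0.002,"twist":0},{"x":-0.0022,"y":0.004,"z":-0.005,"twist":0},{"x":-0.0022,"y":0.004,"z":-0.009,"twist":0},{"x":-0.0022,"y":0.004,"z":-0.015,"twist":0},{"x":-0.0022,"y":0.004,"z":-0.03,"twist":0}])

```text
time: 25.95
tool_pos: [527.1, -289.4, 119.6]
tcp_rot: [-3.14, -0.002, 1.805]
contact_force: [-0.5, 0.5, -0.9]
grip_width: 19.5
finger_force: 30.0
```

```bash
python3 - <<'E'
from h import *
P,r,o=pose();print(P,r,o["time"]); a=to(497.5,416.7,200,190.5)
m=to(460,60,200,147); to(497.5,416.7,200,190.5,m)
E
```

```text
[ 527.08966794 -289.35675047  119.64827088] [-1.79895331e+02 -1.32981499e-01  1.03437058e+02] 25.95
shift m x 0.6936 y 0.1353 z -0.0804 twist -87.1
shift m x 0.3554 y 0.0159 z -0.0804 twist -43.6
shift m x 0.1628 y 0.3196 z 0.0000 twist -43.5
```

Emit:
play_rows(commands=[{"x":0.02,"y":0,"z":-0.04,"twist":-3},{"x":0.065,"y":0.002,"z":-0.06,"twist":-9},{"x":0.11,"y":0.005,"z":-0.075,"twist":-15},{"x":0.158,"y":0.007,"z":-0.08,"twist":-21},{"x":0.207,"y":0.01,"z":-0.08,"twist":-27},{"x":0.256,"y":0.012,"z":-0.08,"twist":-33},{"x":0.306,"y":0.014,"z":-0.08,"twist":-39},{"x":0.355,"y":0.016,"z":-0.08,"twist":-43.6}])

```text
time: 26.75
tool_pos: [460.1, 60.8, 200.9]
tcp_rot: [3.141, 0.001, 2.57]
contact_force: [-0.4, -1.0, -1.3]
grip_width: 19.1
finger_force: 30.0
```

Emit:
play_rows(commands=[{"x":0.024,"y":0.044,"z":0,"twist":-6},{"x":0.046,"y":0.088,"z":0,"twist":-12},{"x":0.068,"y":0.132,"z":0,"twist":-18},{"x":0.09,"y":0.176,"z":0,"twist":-24},{"x":0.112,"y":0.22,"z":0,"twist":-30},{"x":0.134,"y":0.264,"z":0,"twist":-36},{"x":0.155,"y":0.305,"z":0,"twist":-42},{"x":0.163,"y":0.32,"z":0,"twist":-43.5}])

```text
time: 27.55
tool_pos: [497.4, 420.3, 200.1]
tcp_rot: [3.14, 0.0, -2.951]
contact_force: [0.4, -0.6, -0.6]
grip_width: 19.6
finger_force: 30.0
```

Emit:
play_rows(commands=[{"x":0,"y":0,"z":0,"twist":0},{"x":0,"y":0,"z":0,"twist":0},{"x":0,"y":0,"z":0,"twist":0},{"x":0,"y":0,"z":0,"twist":0},{"x":0,"y":0,"z":0,"twist":0},{"x":0,"y":0,"z":0,"twist":0},{"x":0,"y":0,"z":0,"twist":0},{"x":0,"y":0,"z":0,"twist":0}])

```text
time: 28.35
tool_pos: [498.3, 416.1, 200.4]
tcp_rot: [3.141, 0.0, -2.958]
contact_force: [0.3, 0.4, 0.1]
grip_width: 19.3
finger_force: 30.0
```

```bash
python3 - <<'E'
from h import *
P,r,o=pose();print(P,r,o["time"]); a=to(497.5,416.7,11,190.5)
E
```

```text
[498.29799754 416.13232786 200.41788575] [ 1.79994658e+02  7.13713289e-03 -1.69469700e+02] 28.35
shift m x 0.0007 y 0.0007 z 0.1894 twist 0.0
```

Emit:
play_rows(commands=[{"x":0.0007,"y":0.0007,"z":0.04,"twist":0},{"x":0.0007,"y":0.0007,"z":0.085,"twist":0},{"x":0.0007,"y":0.0007,"z":0.13,"twist":0},{"x":0.0007,"y":0.0007,"z":0.16,"twist":0},{"x":0.0007,"y":0.0007,"z":0.178,"twist":0},{"x":0.0007,"y":0.0007,"z":0.185,"twist":0},{"x":0.0007,"y":0.0007,"z":0.189,"twist":0},{"x":0.0007,"y":0.0007,"z":0.189,"twist":0}])

```text
time: 29.15
tool_pos: [497.8, 417.1, 11.9]
tcp_rot: [3.141, 0.001, -2.958]
contact_force: [0.6, 0.4, -1.1]
grip_width: 19.6
finger_force: 30.0
```

Emit:
play_rows(commands=[{"x":0,"y":0,"z":0,"twist":0},{"x":0,"y":0,"z":0,"twist":0},{"x":0,"y":0,"z":0,"twist":0},{"x":0,"y":0,"z":0,"twist":0},{"x":0,"y":0,"z":-0.03,"twist":0},{"x":0,"y":0,"z":-0.075,"twist":0},{"x":0,"y":0,"z":-0.12,"twist":0},{"x":0,"y":0,"z":-0.14,"twist":0}], jaw=0.5)

```text
time: 29.95
tool_pos: [499.0, 417.9, 156.6]
tcp_rot: [3.139, 0.007, -2.958]
contact_force: [0.6, -0.1, 0.3]
grip_width: 45.8
finger_force: 0.0
```

```bash
python3 - <<'E'
from h import *
P,r,o=pose();print(P,r,o["time"]); 
# stamp: mid (703,48.4), yaw -16.6 ; grip across 40mm width -> tcp x along stamp x: yaw 163.4
a=to(703.1,48.4,110,163.4)
c=cap("top"); g=c["pixels"].astype(int)
hsv=cv2.cvtColor(c["pixels"],cv2.COLOR_RGB2HSV)
# stamp mask
box=(slice(140,175),slice(280,308)); print(hsv[157,294],hsv[187,281],hsv[160,330])
s=cap("scene")
m=((g.sum(2)<200)).astype(np.uint8); mm=np.zeros_like(m); mm[box]=m[box]
n,l,st,ce=cv2.connectedComponentsWithStats(mm); k=st[1:,4].argmax()+1; print(st[k],ce[k]); 
pts=np.argwhere(l==k)[:,::-1].astype(np.float32); W=np.array([onz(c,u,v,22)[:2] for u,v in pts],np.float32); print(cv2.minAreaRect(W))
E
```

```text
[498.99596461 417.86848709 156.62130193] [ 179.83402161    0.39437405 -169.45351091] 29.95
shift m x -0.1330 y -0.4006 z 0.0466 twist 27.1
[ 12 160  75] [ 19  33 145] [ 17  96 146]
[284 143  20  29 365] [293.52054795 157.35890411]
((701.941650390625, 49.378238677978516), (38.680458068847656, 77.09913635253906), 73.78196716308594)
```

Emit:
play_rows(commands=[{"x":-0.015,"y":-0.045,"z":0,"twist":3},{"x":-0.03,"y":-0.092,"z":0,"twist":6},{"x":-0.045,"y":-0.138,"z":0,"twist":10},{"x":-0.06,"y":-0.184,"z":0,"twist":14},{"x":-0.076,"y":-0.23,"z":0,"twist":18},{"x":-0.091,"y":-0.276,"z":0.01,"twist":22},{"x":-0.106,"y":-0.322,"z":0.02,"twist":27},{"x":-0.121,"y":-0.368,"z":0.03,"twist":27}], jaw=0.35)

```text
time: 30.85
tool_pos: [683.6, 75.3, 119.1]
tcp_rot: [-3.141, -0.003, 2.852]
contact_force: [0.7, 0.2, -0.0]
grip_width: 59.6
finger_force: 0.0
```

Emit:
play_rows(commands=[{"x":0,"y":0,"z":0,"twist":0},{"x":0,"y":0,"z":0,"twist":0},{"x":0,"y":0,"z":0,"twist":0},{"x":0,"y":0,"z":0,"twist":0},{"x":0,"y":0,"z":0,"twist":0},{"x":0,"y":0,"z":0,"twist":0},{"x":0,"y":0,"z":0,"twist":0},{"x":0,"y":0,"z":0,"twist":0}])

```text
time: 31.65
tool_pos: [683.7, 77.4, 121.5]
tcp_rot: [3.141, 0.0, 2.855]
contact_force: [-1.3, -0.1, -0.3]
grip_width: 59.6
finger_force: 0.0
```

```bash
python3 - <<'E'
from h import *
P,r,o=pose();print(P,r,o["time"],o["grip_width"]); to(702.2,49,3,163.4)
E
```

```text
[683.70395896  77.42973948 121.50753209] [1.79992648e+02 1.59951841e-02 1.63565312e+02] 31.65 59.63343479802584
shift m x -0.0258 y -0.0220 z 0.1185 twist 0.2
```

Emit:
play_rows(commands=[{"x":-0.013,"y":-0.011,"z":0.01,"twist":0},{"x":-0.0258,"y":-0.022,"z":0.03,"twist":0},{"x":-0.0258,"y":-0.022,"z":0.06,"twist":0},{"x":-0.0258,"y":-0.022,"z":0.085,"twist":0},{"x":-0.0258,"y":-0.022,"z":0.1,"twist":0},{"x":-0.0258,"y":-0.022,"z":0.108,"twist":0},{"x":-0.0258,"y":-0.022,"z":0.111,"twist":0},{"x":-0.0258,"y":-0.022,"z":0.113,"twist":0}])

```text
time: 32.45
tool_pos: [703.0, 48.6, 9.1]
tcp_rot: [3.141, 0.002, 2.854]
contact_force: [-0.5, -1.2, 0.6]
grip_width: 59.5
finger_force: 0.0
```

Emit:
play_rows(commands=[{"x":0,"y":0,"z":0.001,"twist":0},{"x":0,"y":0,"z":0.002,"twist":0},{"x":0,"y":0,"z":0.003,"twist":0},{"x":0,"y":0,"z":0.004,"twist":0},{"x":0,"y":0,"z":0.005,"twist":0},{"x":0,"y":0,"z":0.0055,"twist":0},{"x":0,"y":0,"z":0.0055,"twist":0},{"x":0,"y":0,"z":0.0055,"twist":0}])

```text
time: 33.25
tool_pos: [702.3, 48.7, 2.8]
tcp_rot: [3.142, 0.0, 2.854]
contact_force: [-0.0, -0.5, -0.1]
grip_width: 60.0
finger_force: 0.0
```

Emit:
play_rows(commands=[{"x":0,"y":0,"z":0,"twist":0},{"x":0,"y":0,"z":0,"twist":0},{"x":0,"y":0,"z":0,"twist":0},{"x":0,"y":0,"z":0,"twist":0},{"x":0,"y":0,"z":0,"twist":0},{"x":0,"y":0,"z":0,"twist":0},{"x":0,"y":0,"z":0,"twist":0},{"x":0,"y":0,"z":0,"twist":0}], jaw=1)

```text
time: 34.05
tool_pos: [702.3, 48.8, 2.9]
tcp_rot: [3.141, 0.0, 2.854]
contact_force: [-0.3, -0.6, 0.4]
grip_width: 39.8
finger_force: 30.0
```

```bash
python3 - <<'E'
from h import *
# tray centre from corner reading (rim z=22)
P,r,o=pose();print(P,r,o["time"],o["grip_width"],o["finger_force"])
T=np.array([491,369.]); w=np.radians(4.7)
f=lambda x,y:T+[x*np.cos(w)-y*np.sin(w),x*np.sin(w)+y*np.cos(w)]
t=f(103,-48); print(t)
p=to(703,49,150,163.4); to(*t,150,184.7,p)
E
```

```text
[702.27483939  48.80704406   2.87263813] [1.79991368e+02 4.86031476e-03 1.63542018e+02] 34.05 39.83540880875115 29.99959945678711
[597.58669926 329.60107182]
shift m x -0.0006 y 0.0004 z -0.1471 twist 0.1
shift m x 0.1812 y 0.2388 z 0.0000 twist -21.3
```

Emit:
play_rows(commands=[{"x":0,"y":0,"z":-0.02,"twist":0},{"x":0,"y":0,"z":-0.06,"twist":0},{"x":0,"y":0,"z":-0.1,"twist":0},{"x":0.02,"y":0.03,"z":-0.13,"twist":-3},{"x":0.045,"y":0.06,"z":-0.147,"twist":-6},{"x":0.072,"y":0.095,"z":-0.147,"twist":-10},{"x":0.1,"y":0.132,"z":-0.147,"twist":-15},{"x":0.128,"y":0.168,"z":-0.147,"twist":-21}])

```text
time: 34.85
tool_pos: [626.2, 247.6, 150.1]
tcp_rot: [3.141, 0.0, -3.059]
contact_force: [0.2, -0.6, -1.2]
grip_width: 39.8
finger_force: 30.0
```

```bash
python3 - <<'E'
from h import *
P,r,o=pose();print(P,r,o["time"],o["grip_width"]); to(597.6,329.6,10,184.7)
E
```

```text
[626.23080609 247.55777394 150.08312448] [ 1.79992098e+02  1.74785767e-02 -1.75263678e+02] 34.85 39.76211150850779
shift m x 0.0218 y 0.0841 z 0.1401 twist 0.0
```

Emit:
play_rows(commands=[{"x":0.012,"y":0.044,"z":0,"twist":0},{"x":0.022,"y":0.084,"z":0.01,"twist":0},{"x":0.022,"y":0.084,"z":0.04,"twist":0},{"x":0.022,"y":0.084,"z":0.08,"twist":0},{"x":0.022,"y":0.084,"z":0.11,"twist":0},{"x":0.022,"y":0.084,"z":0.13,"twist":0},{"x":0.022,"y":0.084,"z":0.137,"twist":0},{"x":0.022,"y":0.084,"z":0.14,"twist":0}])

```text
time: 35.65
tool_pos: [598.3, 328.0, 9.2]
tcp_rot: [-3.141, -0.001, -3.062]
contact_force: [-0.7, -0.1, -0.7]
grip_width: 39.8
finger_force: 30.0
```

Emit:
play_rows(commands=[{"x":0,"y":0,"z":0,"twist":0},{"x":0,"y":0,"z":0,"twist":0},{"x":0,"y":0,"z":0,"twist":0},{"x":0,"y":0,"z":0,"twist":0},{"x":0,"y":0,"z":-0.03,"twist":0},{"x":0,"y":0,"z":-0.07,"twist":0},{"x":0,"y":0,"z":-0.1,"twist":0},{"x":0,"y":0,"z":-0.12,"twist":0}], jaw=0.35)

```text
time: 36.45
tool_pos: [599.5, 328.5, 133.4]
tcp_rot: [3.14, 0.004, -3.062]
contact_force: [0.4, 0.4, -0.8]
grip_width: 59.4
finger_force: 0.0
```

```bash
python3 - <<'E'
from h import *
P,r,o=pose();print(P,r,o["time"],o["grip_width"]); to(454.5,325.6,110,185.2)
s=cap("scene"); save(s,"s10.png",(330,80,460,200),5)
# stamp location in scene by dark mask near expected
u=proj(s,(597.6,329.6,28)); print(u)
c=cap("top"); print(proj(c,(597.6,329.6,28)))
# brush check: light wood in tray in scene
h=cv2.cvtColor(s["pixels"],cv2.COLOR_RGB2HSV); print(h[int(u[1])-1:int(u[1])+2,int(u[0])], h[int(u[1])+12,int(u[0])+14])
E
```

```text
[599.46528811 328.52041103 133.41382585] [ 179.91998183    0.24163912 -175.45834465] 36.45 59.37283709577214
shift m x 0.1447 y 0.0086 z 0.0234 twist -0.7
(np.float64(398.9144237451044), np.float64(159.41871747314877))
(np.float64(190.84244394410044), np.float64(195.27965071976507))
[[ 16 120  51]
 [ 16 113  54]
 [ 14 127  58]] [ 17 112 100]
```

Emit:
play_rows(commands=[{"x":0.045,"y":0.003,"z":0.005,"twist":-0.7},{"x":0.09,"y":0.006,"z":0.01,"twist":-0.7},{"x":0.13,"y":0.0086,"z":0.023,"twist":-0.7},{"x":0.1447,"y":0.0086,"z":0.023,"twist":-0.7},{"x":0.1447,"y":0.0086,"z":0.023,"twist":-0.7},{"x":0.1447,"y":0.0086,"z":0.023,"twist":-0.7},{"x":0.1447,"y":0.0086,"z":0.023,"twist":-0.7},{"x":0.1447,"y":0.0086,"z":0.023,"twist":-0.7}])

```text
time: 37.35
tool_pos: [454.6, 325.2, 106.6]
tcp_rot: [3.141, 0.001, -3.051]
contact_force: [0.0, 1.2, -0.5]
grip_width: 60.2
finger_force: 0.0
```

```bash
python3 - <<'E'
from h import *
P,r,o=pose();print(P,r,o["time"],o["grip_width"]); to(454.5,325.6,48,185.2)
E
```

```text
[454.64964283 325.172006   106.63873673] [ 1.79988918e+02  3.07814934e-02 -1.74804055e+02] 37.35 60.18206950572916
shift m x 0.0001 y 0.0004 z 0.0586 twist -0.0
```

Emit:
play_rows(commands=[{"x":0,"y":0,"z":0.015,"twist":0},{"x":0,"y":0,"z":0.03,"twist":0},{"x":0,"y":0,"z":0.04,"twist":0},{"x":0,"y":0,"z":0.048,"twist":0},{"x":0,"y":0,"z":0.054,"twist":0},{"x":0,"y":0,"z":0.0586,"twist":0},{"x":0,"y":0,"z":0.0586,"twist":0},{"x":0,"y":0,"z":0.0586,"twist":0}])

```text
time: 38.15
tool_pos: [453.8, 325.4, 48.5]
tcp_rot: [3.141, 0.001, -3.05]
contact_force: [0.3, -0.0, -0.5]
grip_width: 59.6
finger_force: 0.0
```

Emit:
play_rows(commands=[{"x":0,"y":0,"z":0,"twist":0},{"x":0,"y":0,"z":0,"twist":0},{"x":0,"y":0,"z":0,"twist":0},{"x":0,"y":0,"z":0,"twist":0},{"x":0,"y":0,"z":0,"twist":0},{"x":0,"y":0,"z":0,"twist":0},{"x":0,"y":0,"z":0,"twist":0},{"x":0,"y":0,"z":0,"twist":0}], jaw=1)

```text
time: 38.95
tool_pos: [453.7, 325.4, 48.4]
tcp_rot: [3.141, 0.0, -3.05]
contact_force: [-1.2, 0.7, 2.3]
grip_width: 30.1
finger_force: 29.8
```

Emit:
play_rows(commands=[{"x":0,"y":0,"z":-0.01,"twist":0},{"x":0,"y":0,"z":-0.03,"twist":0},{"x":0,"y":0,"z":-0.06,"twist":0},{"x":0,"y":0,"z":-0.09,"twist":0},{"x":0,"y":0,"z":-0.12,"twist":0},{"x":0,"y":0,"z":-0.13,"twist":0},{"x":0,"y":0,"z":-0.13,"twist":0},{"x":0,"y":0,"z":-0.13,"twist":0}])

```text
time: 39.75
tool_pos: [452.9, 324.8, 176.9]
tcp_rot: [-3.141, -0.002, -3.05]
contact_force: [0.3, -0.1, -2.5]
grip_width: 30.0
finger_force: 29.8
```

```bash
cat >> h.py <<'E'
def scraps(c):
    h=cv2.cvtColor(c["pixels"],cv2.COLOR_RGB2HSV); m=np.zeros(h.shape[:2],np.uint8)
    b=(slice(160,238),slice(235,400))
    m[b]=((h[b][...,1]<65)&(h[b][...,2]>95)).astype(np.uint8)*255
    out=[]
    for k in cv2.findContours(m,cv2.RETR_EXTERNAL,cv2.CHAIN_APPROX_NONE)[0]:
        if cv2.contourArea(k)<25: continue
        W=np.array([onz(c,u,v,25)[:2] for u,v in k[:,0]],np.float32); r=cv2.minAreaRect(W)
        out.append((np.round(W.mean(0)),np.round(W.min(0)),np.round(W.max(0))))
    return out
E
python3 - <<'E'
from h import *
P,r,o=pose();print(P,r,o["time"],o["grip_width"],o["finger_force"],o["contact_force"])
c=cap("top")
for k in scraps(c): print(*k)
E
```

```text
[452.86047988 324.79162356 176.92102519] [-1.79951101e+02 -1.17055104e-01 -1.74762307e+02] 39.75 30.043570827032582 29.786421060562134 [ 0.27331572 -0.1366526  -2.49544166]
[525. 102.] [502.  79.] [548. 123.]
[531. -70.] [509. -86.] [556. -53.]
[547.  17.] [525.   0.] [572.  33.]
[619.  87.] [595.  68.] [640. 103.]
[630.   3.] [607. -20.] [653.  26.]
```

```bash
python3 - <<'E'
from h import *
P,r,o=pose(); p=to(510,120,150,119); q=to(578,-107,130,53,p); to(522,-65,48.5,53,q)
E
```

```text
shift m x -0.0384 y -0.2091 z 0.0265 twist 66.2
shift m x -0.2315 y -0.0506 z 0.0200 twist 66.0
shift m x -0.0002 y -0.0700 z 0.0815 twist 0.0
```

Emit:
play_rows(commands=[{"x":-0.005,"y":-0.026,"z":0,"twist":8.3},{"x":-0.01,"y":-0.052,"z":0,"twist":16.5},{"x":-0.015,"y":-0.078,"z":0.005,"twist":24.8},{"x":-0.02,"y":-0.104,"z":0.01,"twist":33.1},{"x":-0.025,"y":-0.13,"z":0.015,"twist":41.4},{"x":-0.03,"y":-0.156,"z":0.02,"twist":49.6},{"x":-0.035,"y":-0.183,"z":0.025,"twist":57.9},{"x":-0.0384,"y":-0.209,"z":0.0265,"twist":66.2}])

```text
time: 40.6
tool_pos: [510.0, 119.3, 149.4]
tcp_rot: [-3.138, -0.002, 2.072]
contact_force: [0.4, -0.1, -2.1]
grip_width: 30.1
finger_force: 29.8
```

Emit:
play_rows(commands=[{"x":-0.029,"y":-0.006,"z":0,"twist":8.3},{"x":-0.058,"y":-0.012,"z":0,"twist":16.5},{"x":-0.087,"y":-0.019,"z":0.005,"twist":24.8},{"x":-0.116,"y":-0.025,"z":0.01,"twist":33.1},{"x":-0.145,"y":-0.031,"z":0.015,"twist":41.4},{"x":-0.174,"y":-0.038,"z":0.02,"twist":49.6},{"x":-0.203,"y":-0.044,"z":0.02,"twist":57.9},{"x":-0.2315,"y":-0.05,"z":0.02,"twist":66}])

```text
time: 41.4
tool_pos: [578.7, -107.0, 129.5]
tcp_rot: [-3.138, 0.001, 0.92]
contact_force: [-0.1, -0.6, -1.6]
grip_width: 29.8
finger_force: 29.8
```

Emit:
play_rows(commands=[{"x":0,"y":0,"z":0,"twist":0},{"x":0,"y":0,"z":0,"twist":0},{"x":0,"y":0,"z":0,"twist":0},{"x":0,"y":0,"z":0,"twist":0},{"x":0,"y":0,"z":0,"twist":0},{"x":0,"y":0,"z":0,"twist":0},{"x":0,"y":0,"z":0,"twist":0},{"x":0,"y":0,"z":0,"twist":0}])

```text
time: 42.2
tool_pos: [579.6, -105.9, 131.8]
tcp_rot: [3.141, -0.0, 0.926]
contact_force: [-0.7, 1.1, -1.6]
grip_width: 29.7
finger_force: 29.8
```

```bash
python3 - <<'E'
from h import *
P,r,o=pose();print(P,r,o["time"],o["grip_width"]); to(578,-107,48.5,53)
s=cap("scene"); c=cap("top")
for k in scraps(c): print(*k)
# brush ends predicted vs picture in scene
w=np.radians(r[2]); d=np.array([np.cos(w),np.sin(w),0])
for e in(-80,80): print(proj(s,P+e*d+[0,0,30]))
save(s,"s11.png",(200,100,380,260),4)
E
```

```text
[ 579.5855108  -105.87129953  131.79516572] [ 1.79994157e+02 -6.62134028e-03  5.30618871e+01] 42.2 29.6605508771333
shift m x -0.0019 y -0.0006 z 0.0833 twist 0.1
[525. 102.] [502.  79.] [548. 123.]
[ 510. -193.] [ 475. -211.] [ 548. -173.]
[547.  17.] [522.   0.] [572.  33.]
[ 555. -113.] [ 527. -181.] [584. -52.]
[562. -27.] [524. -47.] [598.  -7.]
[ 599. -211.] [ 581. -217.] [ 618. -202.]
[618.  87.] [595.  68.] [640. 103.]
[630.   2.] [607. -20.] [653.  26.]
[648. -59.] [632. -68.] [665. -51.]
[ 673. -234.] [ 657. -242.] [ 688. -225.]
[ 683. -178.] [ 666. -220.] [ 690. -132.]
(np.float64(264.09381357523307), np.float64(198.76132483161615))
(np.float64(318.33927801760814), np.float64(199.2796698248214))
```

Positions hold. Lower the brush, then push the right-hand scrap inward.

Emit:
play_rows(commands=[{"x":-0.002,"y":0,"z":0.02,"twist":0},{"x":-0.002,"y":0,"z":0.045,"twist":0},{"x":-0.002,"y":0,"z":0.06,"twist":0},{"x":-0.002,"y":0,"z":0.07,"twist":0},{"x":-0.002,"y":0,"z":0.077,"twist":0},{"x":-0.002,"y":0,"z":0.082,"twist":0},{"x":-0.002,"y":0,"z":0.083,"twist":0},{"x":-0.002,"y":0,"z":0.083,"twist":0}])

```text
time: 43.1
tool_pos: [578.7, -107.7, 49.1]
tcp_rot: [3.141, -0.0, 0.926]
contact_force: [0.3, 0.1, -1.6]
grip_width: 29.9
finger_force: 29.8
```

Emit:
play_rows(commands=[{"x":0,"y":-0.007,"z":0,"twist":0},{"x":0,"y":-0.016,"z":0,"twist":0},{"x":0,"y":-0.026,"z":0,"twist":0},{"x":0,"y":-0.036,"z":0,"twist":0},{"x":0,"y":-0.046,"z":0,"twist":0},{"x":0,"y":-0.056,"z":0,"twist":0},{"x":0,"y":-0.064,"z":0,"twist":0},{"x":0,"y":-0.07,"z":0,"twist":0}])

```text
time: 43.9
tool_pos: [522.0, -65.1, 48.9]
tcp_rot: [3.141, -0.0, 0.926]
contact_force: [1.6, -0.2, -1.4]
grip_width: 30.2
finger_force: 29.8
```

```bash
python3 - <<'E'
from h import *
P,r,o=pose();print(P,r,o["time"],o["grip_width"],o["contact_force"])
p=to(*(P[0]+20,P[1]-15),P[2],53); p=to(p[0],p[1],130,53,p); to(680,110,130,88,p)
E
```

```text
[521.96946129 -65.11121336  48.86056732] [ 1.79982411e+02 -1.00138580e-02  5.30519406e+01] 43.9 30.21161652734432 [ 1.64683328 -0.23761613 -1.39051405]
shift m x 0.0000 y 0.0250 z -0.0000 twist 0.1
shift m x 0.0000 y 0.0000 z -0.0811 twist 0.0
shift m x 0.2349 y -0.0042 z 0.0000 twist -35.0
```

Emit:
play_rows(commands=[{"x":0,"y":0.02,"z":0,"twist":0},{"x":0,"y":0.025,"z":-0.03,"twist":0},{"x":0,"y":0.025,"z":-0.06,"twist":0},{"x":0.02,"y":0.025,"z":-0.08,"twist":-4},{"x":0.06,"y":0.024,"z":-0.081,"twist":-12},{"x":0.105,"y":0.023,"z":-0.081,"twist":-20},{"x":0.15,"y":0.022,"z":-0.081,"twist":-28},{"x":0.195,"y":0.021,"z":-0.081,"twist":-35}])

```text
time: 44.7
tool_pos: [656.8, 79.2, 129.5]
tcp_rot: [-3.141, -0.0, 1.542]
contact_force: [0.7, 0.1, -2.3]
grip_width: 29.6
finger_force: 29.8
```

Emit:
play_rows(commands=[{"x":0,"y":0,"z":0,"twist":0},{"x":0,"y":0,"z":0,"twist":0},{"x":0,"y":0,"z":0,"twist":0},{"x":0,"y":0,"z":0,"twist":0},{"x":0,"y":0,"z":0,"twist":0},{"x":0,"y":0,"z":0,"twist":0},{"x":0,"y":0,"z":0,"twist":0},{"x":0,"y":0,"z":0,"twist":0}])

```text
time: 45.5
tool_pos: [656.4, 77.4, 129.8]
tcp_rot: [3.141, -0.0, 1.536]
contact_force: [-1.1, -0.3, -2.3]
grip_width: 29.8
finger_force: 29.8
```

```bash
python3 - <<'E'
from h import *
P,r,o=pose();print(P,r,o["time"],o["grip_width"]); p=to(680,110,48.5,87.7); to(580,92,48.5,87.7,p); to(445,78,49,87.7,p)
c=cap("top")
for k in scraps(c): 
    if k[0][1]>-100: print(*k)
E
```

```text
[656.43222005  77.40599962 129.84287141] [ 1.79991647e+02 -4.73074006e-03  8.80195567e+01] 45.5 29.811406844519
shift m x 0.0334 y 0.0224 z 0.0813 twist 0.3
shift m x -0.0220 y -0.0992 z -0.0000 twist -0.0
shift m x -0.0414 y -0.2335 z -0.0005 twist -0.0
[496. -38.] [477. -56.] [521. -23.]
[545.  22.] [522.   3.] [572.  39.]
[538. 132.] [480. 107.] [598. 163.]
[626.  -2.] [607. -20.] [647.  16.]
[652. 126.] [634.  59.] [667. 192.]
[635. 207.] [600. 202.] [673. 211.]
[638.  43.] [600.  32.] [676.  54.]
```

Emit:
play_rows(commands=[{"x":0.017,"y":0.012,"z":0,"twist":0.3},{"x":0.0334,"y":0.0224,"z":0.02,"twist":0.3},{"x":0.0334,"y":0.0224,"z":0.045,"twist":0.3},{"x":0.0334,"y":0.0224,"z":0.065,"twist":0.3},{"x":0.0334,"y":0.0224,"z":0.075,"twist":0.3},{"x":0.0334,"y":0.0224,"z":0.08,"twist":0.3},{"x":0.0334,"y":0.0224,"z":0.081,"twist":0.3},{"x":0.0334,"y":0.0224,"z":0.081,"twist":0.3}])

```text
time: 46.35
tool_pos: [680.6, 110.2, 49.7]
tcp_rot: [3.14, -0.0, 1.531]
contact_force: [-0.6, 0.4, -2.1]
grip_width: 29.8
finger_force: 29.8
```

Emit:
play_rows(commands=[{"x":-0.002,"y":-0.01,"z":0,"twist":0},{"x":-0.005,"y":-0.022,"z":0,"twist":0},{"x":-0.008,"y":-0.034,"z":0,"twist":0},{"x":-0.011,"y":-0.046,"z":0,"twist":0},{"x":-0.014,"y":-0.058,"z":0,"twist":0},{"x":-0.017,"y":-0.07,"z":0,"twist":0},{"x":-0.019,"y":-0.082,"z":0,"twist":0},{"x":-0.021,"y":-0.094,"z":0,"twist":0}])

```text
time: 47.15
tool_pos: [586.0, 92.8, 50.3]
tcp_rot: [3.138, -0.0, 1.531]
contact_force: [1.6, -0.0, -0.7]
grip_width: 30.0
finger_force: 29.8
```

Emit:
play_rows(commands=[{"x":-0.002,"y":-0.012,"z":0,"twist":0},{"x":-0.004,"y":-0.024,"z":0,"twist":0},{"x":-0.006,"y":-0.036,"z":0,"twist":0},{"x":-0.008,"y":-0.048,"z":0,"twist":0},{"x":-0.01,"y":-0.06,"z":0,"twist":0},{"x":-0.012,"y":-0.071,"z":0,"twist":0},{"x":-0.014,"y":-0.082,"z":0,"twist":0},{"x":-0.016,"y":-0.092,"z":0,"twist":0}])

```text
time: 47.95
tool_pos: [494.0, 80.5, 50.3]
tcp_rot: [3.137, -0.0, 1.531]
contact_force: [1.6, -0.4, -0.5]
grip_width: 30.0
finger_force: 29.8
```

```bash
python3 - <<'E'
from h import *
P,r,o=pose();print(P,r,o["time"],o["grip_width"],o["contact_force"]); to(443,78,49,87.7)
E
```

```text
[494.00421136  80.54436297  50.34228073] [ 1.79721754e+02 -1.96791570e-02  8.77376288e+01] 47.95 30.02879875265324 [ 1.58471068 -0.37370251 -0.54498681]
shift m x -0.0046 y -0.0509 z 0.0013 twist 0.0
```

Emit:
play_rows(commands=[{"x":-0.001,"y":-0.012,"z":0,"twist":0},{"x":-0.002,"y":-0.024,"z":0,"twist":0},{"x":-0.003,"y":-0.035,"z":0,"twist":0},{"x":-0.004,"y":-0.044,"z":0,"twist":0},{"x":-0.0046,"y":-0.051,"z":0,"twist":0},{"x":-0.0046,"y":-0.051,"z":0,"twist":0},{"x":-0.0046,"y":-0.035,"z":0,"twist":0},{"x":-0.0046,"y":-0.03,"z":-0.03,"twist":0}])

```text
time: 48.75
tool_pos: [461.3, 77.0, 76.3]
tcp_rot: [-3.135, 0.0, 1.531]
contact_force: [0.3, -0.3, -0.5]
grip_width: 29.9
finger_force: 29.8
```

```bash
python3 - <<'E'
from h import *
P,r,o=pose();print(P,r,o["time"],o["grip_width"],o["contact_force"]); to(683,0,140,87.7)
E
```

```text
[461.2807488   77.01559216  76.34265539] [-1.79623423e+02  1.62971083e-02  8.77294717e+01] 48.75 29.865947073053345 [ 0.2718116  -0.30601334 -0.46730365]
shift m x -0.0682 y 0.2246 z -0.0637 twist 0.0
```

Emit:
play_rows(commands=[{"x":0,"y":0.01,"z":-0.04,"twist":0},{"x":-0.01,"y":0.04,"z":-0.06,"twist":0},{"x":-0.025,"y":0.085,"z":-0.06,"twist":0},{"x":-0.04,"y":0.13,"z":-0.06,"twist":0},{"x":-0.054,"y":0.175,"z":-0.06,"twist":0},{"x":-0.068,"y":0.215,"z":-0.06,"twist":0},{"x":-0.068,"y":0.22,"z":-0.06,"twist":0},{"x":-0.068,"y":0.22,"z":-0.06,"twist":0}])

```text
time: 49.55
tool_pos: [679.6, 0.2, 136.9]
tcp_rot: [-3.139, -0.0, 1.531]
contact_force: [0.0, 0.5, -1.4]
grip_width: 30.0
finger_force: 29.8
```

```bash
python3 - <<'E'
from h import *
P,r,o=pose();print(P,r,o["time"],o["grip_width"]); p=to(686,0,48.5,87.7); to(443,16,49,87.7,p)
c=cap("top")
for k in scraps(c): print(*k)
s=cap("scene"); save(s,"s12.png",(210,90,390,240),4)
E
```

```text
[6.79622304e+02 2.23820126e-01 1.36939657e+02] [-1.79849219e+02 -2.21438651e-02  8.76953140e+01] 49.55 29.97736983320365
shift m x 0.0000 y 0.0064 z 0.0884 twist -0.0
shift m x 0.0062 y -0.2434 z -0.0005 twist -0.0
[496. -46.] [477. -58.] [518. -36.]
[574.  39.] [478.   2.] [662.  85.]
[659. -58.] [626. -68.] [691. -45.]
[683.  23.] [664. -43.] [694.  87.]
[672. 112.] [646. 100.] [694. 123.]
```

View pics/s12.png

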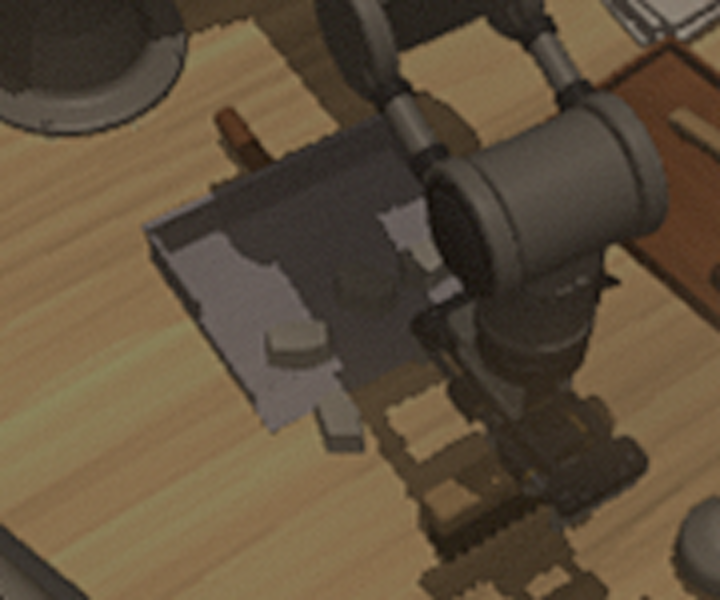

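Emit:
play_rows(commands=[{"x":0,"y":0.006,"z":0.02,"twist":0},{"x":0,"y":0.006,"z":0.05,"twist":0},{"x":0,"y":0.006,"z":0.07,"twist":0},{"x":0,"y":0.006,"z":0.08,"twist":0},{"x":0,"y":0.006,"z":0.085,"twist":0},{"x":0,"y":0.006,"z":0.088,"twist":0},{"x":0,"y":0.006,"z":0.088,"twist":0},{"x":0,"y":0.006,"z":0.088,"twist":0}])

```text
time: 50.45
tool_pos: [686.2, 0.3, 51.9]
tcp_rot: [3.14, 0.0, 1.531]
contact_force: [-0.2, -0.1, -1.4]
grip_width: 29.6
finger_force: 29.8
```

Emit:
play_rows(commands=[{"x":0,"y":-0.01,"z":0,"twist":0},{"x":0,"y":-0.022,"z":0,"twist":0},{"x":0.001,"y":-0.034,"z":0,"twist":0},{"x":0.001,"y":-0.046,"z":0,"twist":0},{"x":0.001,"y":-0.058,"z":0,"twist":0},{"x":0.001,"y":-0.07,"z":0,"twist":0},{"x":0.001,"y":-0.082,"z":0,"twist":0},{"x":0.001,"y":-0.094,"z":0,"twist":0}])

```text
time: 51.25
tool_pos: [592.1, 5.0, 51.8]
tcp_rot: [3.139, 0.0, 1.531]
contact_force: [0.8, -0.3, -1.7]
grip_width: 30.2
finger_force: 29.8
```

Emit:
play_rows(commands=[{"x":0,"y":-0.012,"z":0,"twist":0},{"x":0.001,"y":-0.024,"z":0,"twist":0},{"x":0.001,"y":-0.036,"z":0,"twist":0},{"x":0.002,"y":-0.048,"z":0,"twist":0},{"x":0.002,"y":-0.06,"z":0,"twist":0},{"x":0.003,"y":-0.072,"z":0,"twist":0},{"x":0.003,"y":-0.084,"z":0,"twist":0},{"x":0.004,"y":-0.096,"z":0,"twist":0}])

```text
time: 52.05
tool_pos: [508.3, 11.3, 56.5]
tcp_rot: [3.111, 0.002, 1.531]
contact_force: [23.2, 0.2, 15.8]
grip_width: 32.1
finger_force: 32.0
```

```bash
python3 - <<'E'
from h import *
P,r,o=pose();print(P,r,o["time"],o["grip_width"],o["contact_force"]); to(438,16,50,87.7)
E
```

```text
[508.33674153  11.2967338   56.47872473] [1.78274627e+02 1.17321888e-01 8.77136841e+01] 52.05 32.06175704262872 [23.15788772  0.22546986 15.79270814]
shift m x 0.0019 y -0.0705 z 0.0065 twist 0.0
```

Emit:
play_rows(commands=[{"x":0,"y":0.01,"z":0,"twist":0},{"x":0,"y":0.02,"z":0,"twist":0},{"x":0,"y":0.03,"z":0,"twist":0},{"x":0,"y":0.03,"z":-0.03,"twist":0},{"x":0,"y":0.03,"z":-0.07,"twist":0},{"x":0,"y":0.05,"z":-0.1,"twist":0},{"x":0,"y":0.09,"z":-0.12,"twist":0},{"x":0,"y":0.13,"z":-0.12,"twist":0}])

```text
time: 52.85
tool_pos: [628.5, 7.6, 174.5]
tcp_rot: [3.136, 0.0, 1.531]
contact_force: [0.9, -0.4, -1.0]
grip_width: 30.7
finger_force: 29.3
```

```bash
python3 - <<'E'
from h import *
P,r,o=pose();print(P,r,o["time"],o["grip_width"],o["contact_force"])
c=cap("top"); s=cap("scene")
print("prev scene scraps",onz(s,284.5,176.3,20),onz(s,210+345/4,90+415/4,20),onz(s,210+365/4,90+280/4,20),onz(s,210+425/4,90+250/4,20))
h=cv2.cvtColor(s["pixels"],cv2.COLOR_RGB2HSV)
# print value map coarse of scene over pan/lip region
def show(img,x0,x1,y0,y1,st):
    for y in range(y0,y1,st): print(y,"".join("%4d"%v for v in img[y,x0:x1:st]))
# classify: hue/sat: scrap = low-sat with hue ~15-25; pan = low-sat purple hue
m=((h[...,1]<75)&(h[...,0]>10)&(h[...,0]<35)&(h[...,2]>60)).astype(np.uint8)
for nm,im in(("s",s),("t",c)):
    h=cv2.cvtColor(im["pixels"],cv2.COLOR_RGB2HSV)
    m=((h[...,1]<80)&(h[...,0]>8)&(h[...,0]<35)&(h[...,2]>45)).astype(np.uint8)
    R=(slice(110,235),slice(235,350)) if nm=="s" else (slice(150,330),slice(240,360))
    q=np.zeros_like(m); q[R]=m[R]
    n,l,st,ce=cv2.connectedComponentsWithStats(q)
    for k in range(1,n):
        if st[k,4]>40: print(nm,st[k],ce[k].round(1),onz(im,*ce[k],22).round(0)[:2],"V",int(h[...,2][l==k].mean()),"S",int(h[...,1][l==k].mean()))
E
```

```text
[628.54845296   7.63627872 174.46923071] [1.79690224e+02 1.57996872e-02 8.77419849e+01] 52.85 30.697104178178037 [ 0.8875598  -0.36830998 -0.98896041]
prev scene scraps [416.81589206 -27.47408207  20.        ] [497.72023803 -35.66768112  20.        ] [394.6763713   58.18039716  20.        ] [399.27699522 119.59475316  20.        ]
s [235 110  18  12 151] [241.5 114.4] [97.  0.] V 83 S 54
s [311 110  39  29 709] [332.7 120.4] [318. 255.] V 72 S 55
s [ 246  118   72   81 2844] [284.9 161.6] [368.   8.] V 74 S 47
s [330 130  20  13 103] [341.1 136.7] [396. 233.] V 52 S 61
s [322 144  28  13 117] [338.1 151.6] [443. 183.] V 53 S 64
s [313 146  20  30 177] [322.3 160.8] [442. 114.] V 59 S 58
t [  240   150   120   180 12980] [294.3 256. ] [428.  50.] V 96 S 43
t [294 150  23   5  71] [305.7 151.2] [718.  15.] V 53 S 43
t [289 151  50  28 688] [314.  166.7] [674.  -7.] V 78 S 42
```

```bash
python3 - <<'E'
from h import *
to(420,-210,185,87.7)
E
```

```text
shift m x -0.2254 y -0.2008 z -0.0154 twist 0.0
```

Emit:
play_rows(commands=[{"x":-0.03,"y":-0.027,"z":-0.005,"twist":0},{"x":-0.06,"y":-0.054,"z":-0.01,"twist":0},{"x":-0.09,"y":-0.081,"z":-0.015,"twist":0},{"x":-0.12,"y":-0.108,"z":-0.015,"twist":0},{"x":-0.15,"y":-0.135,"z":-0.015,"twist":0},{"x":-0.18,"y":-0.162,"z":-0.015,"twist":0},{"x":-0.21,"y":-0.189,"z":-0.015,"twist":0},{"x":-0.225,"y":-0.2,"z":-0.015,"twist":0}])

```text
time: 53.75
tool_pos: [414.1, -210.2, 184.9]
tcp_rot: [-3.138, -0.001, 1.53]
contact_force: [0.2, -0.6, -1.4]
grip_width: 30.6
finger_force: 29.3
```

```bash
python3 - <<'E'
from h import *
P,r,o=pose();print(P,r,o["time"])
c=cap("top"); save(c,"t13.png")
h=cv2.cvtColor(c["pixels"],cv2.COLOR_RGB2HSV)
print("pan",h[280,300],h[270,330]); 
L=cv2.cvtColor(c["pixels"],cv2.COLOR_RGB2LAB).astype(int)
# b channel: pan is purple-ish (low b), scraps warm-grey, wood high b
for y in range(195,330,3): print(y,"".join("%4d"%L[y,x,2] for x in range(244,356,4)))
E
```

```text
[ 414.12718654 -210.19958992  184.94845033] [-1.79816543e+02 -7.69662929e-02  8.76368206e+01] 53.75
pan [  8  21 147] [ 11  19 146]
195  150 149 150 149 150 149 149 150 150 149 150 150 150 150 149 149 149 149 150 150 149 149 150 150 150 150 149 150
198  150 150 149 149 150 150 149 149 150 150 150 150 150 150 150 149 149 149 150 149 149 150 149 150 150 149 149 150
201  149 149 149 150 150 150 149 150 149 149 149 150 149 150 150 150 150 150 149 149 150 149 150 150 149 148 149 149
204  149 149 150 149 149 149 149 149 149 150 150 150 150 150 150 149 149 149 149 150 150 150 149 149 150 149 149 150
207  149 149 149 149 149 150 150 150 149 149 149 149 149 150 150 149 150 149 150 150 149 150 149 149 149 149 149 149
210  149 150 150 150 150 150 149 150 150 150 150 150 150 150 149 150 149 149 150 149 150 150 149 150 149 150 149 150
213  150 149 149 150 150 150 150 150 149 149 150 150 150 149 149 149 149 149 150 150 149 149 149 149 149 149 149 150
216  150 149 149 149 149 148 148 150 150 150 149 149 149 149 149 150 150 149 149 150 150 150 150 150 150 150 150 149
219  150 149 150 149 149 149 150
[... 3596 characters left out ...]
12  149 131 130 130 131 131 130 131 131 131 131 131 131 131 131 131 131 131 131 130 131 130 131 130 130 141 142 146
315  142 130 130 131 130 130 130 131 130 131 130 131 131 131 131 131 131 131 131 130 130 130 130 129 130 142 142 143
318  146 140 137 133 133 132 133 131 131 131 131 131 131 130 130 130 130 130 130 130 131 130 130 130 130 143 142 143
321  150 149 149 149 150 149 148 149 149 148 148 147 142 141 140 138 137 133 133 132 132 130 130 131 129 138 142 138
324  150 149 149 149 149 149 149 149 149 149 150 149 150 150 150 149 149 149 150 149 149 142 143 141 141 143 144 132
327  149 133 140 149 149 149 149 150 149 149 150 149 151 147 149 148 150 149 149 149 147 143 143 142 143 142 141 133
```

```bash
cat >> h.py <<'E'
def scr2(c):
    L=cv2.GaussianBlur(cv2.cvtColor(c["pixels"],cv2.COLOR_RGB2LAB)[...,2].astype(np.float32),(3,3),0)
    m=np.zeros(L.shape,np.uint8); b=(slice(170,318),slice(250,345)); m[b]=((L[b]>133.2)&(L[b]<139)).astype(np.uint8)
    m=cv2.morphologyEx(m,cv2.MORPH_OPEN,np.ones((3,3),np.uint8))
    n,l,st,ce=cv2.connectedComponentsWithStats(m)
    for k in range(1,n):
        if st[k,4]<35: continue
        p=np.argwhere(l==k); W=np.array([onz(c,u,v,25)[:2] for v,u in p]); q=W.mean(0)
        w=np.radians(-2.3); d=q-[368,39]; 
        print("n",st[k,4],"world",q.round(0),W.min(0).round(0),W.max(0).round(0),"pan",round(d[0]*np.cos(w)+d[1]*np.sin(w)),round(-d[0]*np.sin(w)+d[1]*np.cos(w)))
E
python3 - <<'E'
from h import *
c=cap("top"); scr2(c); p=to(565,-15,80,87.7); to(565,-15,46,87.7,p)
E
```

```text
n 358 world [480. -20.] [453. -61.] [503.  26.] pan 115 -55
n 190 world [415. -23.] [397. -45.] [432.  -0.] pan 49 -60
n 187 world [410. 116.] [394.  93.] [424. 139.] pan 38 79
n 200 world [401.  55.] [378.  35.] [423.  75.] pan 32 17
shift m x 0.2015 y 0.1414 z 0.1051 twist -0.2
shift m x 0.0000 y 0.0000 z 0.0340 twist -0.0
```

Emit:
play_rows(commands=[{"x":0.035,"y":0.025,"z":0,"twist":0},{"x":0.07,"y":0.05,"z":0,"twist":0},{"x":0.105,"y":0.075,"z":0,"twist":0},{"x":0.14,"y":0.1,"z":0,"twist":0},{"x":0.175,"y":0.125,"z":0.01,"twist":0},{"x":0.2,"y":0.147,"z":0.04,"twist":0},{"x":0.2,"y":0.147,"z":0.08,"twist":0},{"x":0.2,"y":0.147,"z":0.105,"twist":0}])

```text
time: 54.65
tool_pos: [570.6, -12.3, 77.1]
tcp_rot: [-3.137, -0.001, 1.534]
contact_force: [-0.7, -0.1, -3.3]
grip_width: 29.9
finger_force: 29.5
```

Emit:
play_rows(commands=[{"x":0,"y":0,"z":0.01,"twist":0},{"x":0,"y":0,"z":0.02,"twist":0},{"x":0,"y":0,"z":0.027,"twist":0},{"x":0,"y":0,"z":0.03,"twist":0},{"x":0,"y":0,"z":0.031,"twist":0},{"x":0,"y":0,"z":0.032,"twist":0},{"x":0,"y":0,"z":0.032,"twist":0},{"x":0,"y":0,"z":0.032,"twist":0}])

```text
time: 55.45
tool_pos: [572.2, -15.3, 49.2]
tcp_rot: [3.141, -0.0, 1.531]
contact_force: [-0.5, 0.6, -1.9]
grip_width: 30.3
finger_force: 29.5
```

Feel for the bench in small steps.

Emit:
play_rows(commands=[{"x":0,"y":0,"z":0.001,"twist":0},{"x":0,"y":0,"z":0.002,"twist":0},{"x":0,"y":0,"z":0.003,"twist":0},{"x":0,"y":0,"z":0.004,"twist":0},{"x":0,"y":0,"z":0.004,"twist":0},{"x":0,"y":0,"z":0.004,"twist":0},{"x":0,"y":0,"z":0.004,"twist":0},{"x":0,"y":0,"z":0.004,"twist":0}])

```text
time: 56.25
tool_pos: [573.7, -15.6, 46.2]
tcp_rot: [3.137, 0.001, 1.531]
contact_force: [0.8, -0.9, 5.9]
grip_width: 30.0
finger_force: 29.8
```

Emit:
play_rows(commands=[{"x":0,"y":0,"z":0.0005,"twist":0},{"x":0,"y":0,"z":0.001,"twist":0},{"x":0,"y":0,"z":0.0015,"twist":0},{"x":0,"y":0,"z":0.0015,"twist":0},{"x":0,"y":0,"z":0.0015,"twist":0},{"x":0,"y":0,"z":0.0015,"twist":0},{"x":0,"y":0,"z":0.0015,"twist":0},{"x":0,"y":0,"z":0.0015,"twist":0}])

```text
time: 57.05
tool_pos: [574.7, -15.7, 45.8]
tcp_rot: [3.135, 0.001, 1.531]
contact_force: [2.0, -1.7, 11.7]
grip_width: 29.9
finger_force: 29.9
```

Emit:
play_rows(commands=[{"x":0,"y":-0.002,"z":-0.004,"twist":0},{"x":0,"y":-0.006,"z":-0.006,"twist":0},{"x":0,"y":-0.014,"z":-0.006,"twist":0},{"x":0,"y":-0.022,"z":-0.006,"twist":0},{"x":0,"y":-0.03,"z":-0.006,"twist":0},{"x":0,"y":-0.038,"z":-0.006,"twist":0},{"x":0,"y":-0.046,"z":-0.006,"twist":0},{"x":0,"y":-0.052,"z":-0.006,"twist":0}])

```text
time: 57.85
tool_pos: [519.3, -13.1, 49.2]
tcp_rot: [3.141, -0.0, 1.531]
contact_force: [5.4, 0.2, -1.9]
grip_width: 30.2
finger_force: 30.0
```

Emit:
play_rows(commands=[{"x":0.001,"y":-0.004,"z":0,"twist":0},{"x":0.001,"y":-0.008,"z":0,"twist":0},{"x":0.002,"y":-0.012,"z":0,"twist":0},{"x":0.002,"y":-0.016,"z":0,"twist":0},{"x":0.003,"y":-0.02,"z":0,"twist":0},{"x":0.003,"y":-0.024,"z":0,"twist":0},{"x":0.003,"y":-0.028,"z":0,"twist":0},{"x":0.003,"y":-0.03,"z":0,"twist":0}])

```text
time: 58.65
tool_pos: [503.8, -11.9, 55.5]
tcp_rot: [3.109, 0.004, 1.53]
contact_force: [21.6, -5.1, 15.7]
grip_width: 31.9
finger_force: 32.8
```

Emit:
play_rows(commands=[{"x":0,"y":0.015,"z":0,"twist":0},{"x":0,"y":0.03,"z":0,"twist":0},{"x":0,"y":0.045,"z":-0.02,"twist":0},{"x":0,"y":0.06,"z":-0.06,"twist":0},{"x":-0.03,"y":0.06,"z":-0.1,"twist":0},{"x":-0.07,"y":0.05,"z":-0.12,"twist":0},{"x":-0.11,"y":0.03,"z":-0.13,"twist":0},{"x":-0.15,"y":0,"z":-0.13,"twist":0}])

```text
time: 59.45
tool_pos: [484.9, -160.6, 181.0]
tcp_rot: [3.137, 0.002, 1.532]
contact_force: [-0.4, -2.0, -3.0]
grip_width: 31.4
finger_force: 28.6
```

```bash
python3 - <<'E'
from h import *
P,r,o=pose();print(P,r,o["time"],o["grip_width"])
c=cap("top"); scr2(c)
L=cv2.cvtColor(c["pixels"],cv2.COLOR_RGB2LAB).astype(int)
for y in range(222,272,2): print(y,"".join("S" if 133<=v<=139 else "." if v<133 else " " for v in L[y,250:350,2]))
print([onz(c,u,240,0).round(0)[:2] for u in (300,340)], onz(c,310,230,25).round(0))
E
```

```text
[ 484.8824555  -160.61333854  180.95390227] [1.79758338e+02 1.08878220e-01 8.78030404e+01] 59.45 31.364803865875075
n 169 world [488.   2.] [475. -20.] [503.  26.] pan 121 -32
n 169 world [469. -43.] [448. -58.] [491. -28.] pan 104 -78
n 196 world [414. -23.] [395. -48.] [432.  -0.] pan 49 -60
n 186 world [410. 116.] [394.  93.] [424. 139.] pan 39 79
n 202 world [401.  55.] [378.  35.] [423.  75.] pan 33 17
n 92 world [396. -75.] [379. -83.] [418. -63.] pan 33 -112
n 177 world [289. -69.] [268. -80.] [321. -50.] pan -74 -111
222                                                                                                     
224                                                                                                     
226                                                                                                     
228                                                            SSSSS                                    
230                                                       SSSSSSSSSSSSSSSSS                             
232                                         
[... 1415 characters left out ...]
.SSSSSSSSS
260  SS........SSSSSSSSSSSSSSSSS.......SSSSSSSSSSSS...............SSSSSSSSSSSSSSSSSSS..........SSSSSSSSS
262  S.........SSSSSSSSSSSSSSSSSSS....SSSSSSSSSSSSSS................SSSSSSSSSSSSSSSSSS.......SSSSSSSSSSS
264  S........SSSSSSSSSSSSSSSSSSS......SSSSSSSSSSSSSS..................SSSSSSSSSSSSSSS......SSSSSSSSSSSS
266  S........SSSSSSSSSSSSSSSSSSS.......SSSSSSSSSSSSSS..................SSSSSSSSSSSSS......SSSSSSSSSSSS.
268  S..........SSSSSSSSSSSSSSSS.........SSSSSSSSSSSSSS.......................SSSSSS.......SSSSSSSSSSS..
270  S......................SS............SSSSSSSSSSSSS...................................SSSSSSSSSSSSSS
[array([473.,  35.]), array([471., -75.])] [497.   7.  25.]
```

```bash
python3 - <<'E'
from h import *
p=to(574,-56,120,177.7); p=to(574,-56,52,177.7,p); to(574,-4,52,177.7,p)
E
```

```text
shift m x 0.1133 y 0.0900 z 0.0598 twist -90.1
shift m x 0.0000 y 0.0000 z 0.0680 twist -0.0
shift m x 0.0021 y 0.0520 z 0.0000 twist -0.0
```

Emit:
play_rows(commands=[{"x":0,"y":0.01,"z":0,"twist":-8.5},{"x":0.01,"y":0.025,"z":0,"twist":-17},{"x":0.025,"y":0.04,"z":0,"twist":-25.5},{"x":0.04,"y":0.055,"z":0,"twist":-34},{"x":0.06,"y":0.07,"z":0,"twist":-42.5},{"x":0.08,"y":0.08,"z":0.01,"twist":-51},{"x":0.1,"y":0.09,"z":0.03,"twist":-59.5},{"x":0.113,"y":0.09,"z":0.05,"twist":-68}])

```text
time: 60.3
tool_pos: [579.5, -48.1, 128.6]
tcp_rot: [3.141, 0.001, 2.725]
contact_force: [0.4, 0.6, -1.7]
grip_width: 31.0
finger_force: 28.9
```

Emit:
play_rows(commands=[{"x":0,"y":0,"z":0,"twist":-8},{"x":0,"y":0,"z":0,"twist":-16},{"x":0,"y":0,"z":0,"twist":-22},{"x":0,"y":0,"z":0,"twist":-22},{"x":0,"y":0,"z":0,"twist":-22},{"x":0,"y":0,"z":0,"twist":-22},{"x":0,"y":0,"z":0,"twist":-22},{"x":0,"y":0,"z":0,"twist":-22}])

```text
time: 61.1
tool_pos: [578.6, -49.5, 129.2]
tcp_rot: [3.142, 0.0, 3.101]
contact_force: [1.1, 0.2, -1.6]
grip_width: 31.2
finger_force: 28.9
```

```bash
python3 - <<'E'
from h import *
P,r,o=pose();print(P,r,o["time"],o["grip_width"]); p=to(574,-56,52,177.7); to(574,-4,52,177.7,p)
E
```

```text
[578.6013421  -49.5141363  129.24714933] [1.79996727e+02 4.92468425e-03 1.77693572e+02] 61.1 31.187604337365737
shift m x 0.0043 y -0.0067 z 0.0772 twist -0.0
shift m x 0.0021 y 0.0520 z 0.0000 twist -0.0
```

Emit:
play_rows(commands=[{"x":0.009,"y":-0.0067,"z":0.01,"twist":0},{"x":0.009,"y":-0.0067,"z":0.03,"twist":0},{"x":0.009,"y":-0.0067,"z":0.05,"twist":0},{"x":0.009,"y":-0.0067,"z":0.065,"twist":0},{"x":0.009,"y":-0.0067,"z":0.073,"twist":0},{"x":0.009,"y":-0.0067,"z":0.077,"twist":0},{"x":0.009,"y":-0.0067,"z":0.077,"twist":0},{"x":0.009,"y":-0.0067,"z":0.077,"twist":0}])

```text
time: 61.9
tool_pos: [572.1, -55.0, 57.0]
tcp_rot: [3.141, 0.008, 3.102]
contact_force: [-3.0, 6.1, 26.1]
grip_width: 29.6
finger_force: 30.2
```

Emit:
play_rows(commands=[{"x":0,"y":0.007,"z":0,"twist":0},{"x":0,"y":0.015,"z":0,"twist":0},{"x":0,"y":0.023,"z":0,"twist":0},{"x":0,"y":0.031,"z":0,"twist":0},{"x":0,"y":0.039,"z":0,"twist":0},{"x":0,"y":0.047,"z":0,"twist":0},{"x":0,"y":0.053,"z":0,"twist":0},{"x":0,"y":0.053,"z":0,"twist":0}])

```text
time: 62.7
tool_pos: [571.3, -1.8, 52.1]
tcp_rot: [3.141, -0.0, 3.103]
contact_force: [-0.1, 0.2, 2.7]
grip_width: 29.7
finger_force: 30.0
```

Emit:
play_rows(commands=[{"x":0,"y":0.045,"z":0,"twist":0},{"x":0,"y":0.035,"z":-0.02,"twist":0},{"x":0,"y":0.035,"z":-0.06,"twist":0},{"x":0,"y":0,"z":-0.08,"twist":0},{"x":0,"y":-0.04,"z":-0.1,"twist":0},{"x":0,"y":-0.08,"z":-0.1,"twist":0},{"x":0,"y":-0.11,"z":-0.1,"twist":0},{"x":0,"y":-0.13,"z":-0.1,"twist":0}])

```text
time: 63.5
tool_pos: [565.2, -134.3, 151.1]
tcp_rot: [3.14, -0.003, 3.101]
contact_force: [-0.4, -0.0, -1.5]
grip_width: 30.2
finger_force: 30.0
```

```bash
cat >> h.py <<'E'
def amap(c,r0=205,r1=272):
    L=cv2.cvtColor(c["pixels"],cv2.COLOR_RGB2LAB).astype(int)
    for y in range(r0,r1,2): print(y,"".join("S" if 133<=v<=139 else "." if v<133 else " " for v in L[y,250:350,2]).rstrip())
E
python3 - <<'E'
from h import *
P,r,o=pose();print(P,r,o["time"],o["grip_width"]); c=cap("top"); scr2(c); amap(c,205,262)
E
```

```text
[ 565.1661782  -134.33042457  151.07395328] [ 1.79919767e+02 -1.53882814e-01  1.77652543e+02] 63.5 30.199509425299482
n 409 world [545. -65.] [494. -88.] [600. -36.] pan 181 -97
n 173 world [495. 113.] [482.  90.] [510. 136.] pan 124 79
n 981 world [399. -59.] [332. -85.] [493. -15.] pan 35 -97
n 190 world [410. 116.] [394.  93.] [424. 139.] pan 38 79
n 203 world [401.  55.] [378.  35.] [423.  75.] pan 33 17
n 952 world [306. 126.] [270.  73.] [356. 168.] pan -65 85
n 883 world [290. -14.] [268. -80.] [322.  73.] pan -76 -56
205                                                                                    SSSSSSSSSSSSSSSSS
207                                                                                    SSSSSSSSSSSSSSSSS
209                                                                                   SSSSSSSSSSSSSSSSSS
211                                                                                  SSSSSSSSSSSSSSSSSSS
213                                                                                  SSSSSSSSSSSSSSSSSSS
215                                         
[... 1775 characters left out ...]
.............................................SS.S..SSSSSSSSSSSSSSSSSSS
251   S.........................................................................SS.SSSSSSSSSSSSSSSSSSSSS
253   S................................................................S.....SSSS.S.SSSSSSSSSSSSSSSSSSSS
255   S.............................................................SSSSSS..S.SSSSSSSSSSSSSSSSSSSSSSSSSS
257   S............S....SSS........................................SSSSSSS..S...SSSSSSSSSSSSSSSSSSSSSSSS
259   S.........SSSSSSSSSSSSSSS.........SSSSSSSSSS...............SSSSSSSS..S.SSS.SSSS.SSSSSSSSSSSSSSSSSS
261  SS........SSSSSSSSSSSSSSSSSSS.....SSSSSSSSSSSS................SSSSS.....SS.SSSSSSSSSSSSSSSSSSSSSSSS
```

```bash
python3 - <<'E'
from h import *
p=to(580,20,130,132); p=to(590,150,100,87.7,p); to(590,150,56,87.7,p)
E
```

```text
shift m x -0.0082 y 0.1573 z 0.0210 twist 45.6
shift m x 0.0899 y 0.0944 z 0.0300 twist 44.3
shift m x 0.0000 y 0.0000 z 0.0440 twist -0.0
```

Emit:
play_rows(commands=[{"x":0,"y":0.02,"z":0,"twist":6},{"x":0,"y":0.04,"z":0,"twist":12},{"x":0,"y":0.06,"z":0,"twist":18},{"x":-0.002,"y":0.08,"z":0,"twist":24},{"x":-0.004,"y":0.1,"z":0.005,"twist":30},{"x":-0.006,"y":0.12,"z":0.01,"twist":36},{"x":-0.008,"y":0.14,"z":0.015,"twist":42},{"x":-0.008,"y":0.157,"z":0.02,"twist":45.6}])

```text
time: 64.35
tool_pos: [579.5, 25.7, 130.8]
tcp_rot: [-3.14, -0.003, 2.303]
contact_force: [0.7, 0.2, -2.3]
grip_width: 29.2
finger_force: 30.0
```

Emit:
play_rows(commands=[{"x":0.015,"y":0.015,"z":0,"twist":7},{"x":0.03,"y":0.03,"z":0,"twist":14},{"x":0.045,"y":0.047,"z":0,"twist":21},{"x":0.06,"y":0.063,"z":0,"twist":28},{"x":0.075,"y":0.08,"z":0.01,"twist":36},{"x":0.09,"y":0.094,"z":0.02,"twist":44.3},{"x":0.09,"y":0.094,"z":0.03,"twist":44.3},{"x":0.09,"y":0.094,"z":0.03,"twist":44.3}])

```text
time: 65.15
tool_pos: [587.8, 153.9, 99.7]
tcp_rot: [-3.136, 0.001, 1.537]
contact_force: [0.2, 0.0, -1.5]
grip_width: 30.1
finger_force: 30.0
```

```bash
python3 - <<'E'
from h import *
P,r,o=pose();print(P,r,o["time"],o["grip_width"]); to(590,150,58,87.7); c=cap("top"); scr2(c); amap(c,205,270)
E
```

```text
[587.77693382 153.85515062  99.65784983] [-1.79681937e+02  4.86483285e-02  8.80817422e+01] 65.15 30.112709532803905
shift m x -0.0038 y 0.0024 z 0.0417 twist 0.4
n 119 world [637. 142.] [618. 128.] [655. 153.] pan 265 114
n 465 world [555. 147.] [494. 123.] [605. 169.] pan 182 115
n 222 world [458. 161.] [409. 149.] [514. 169.] pan 85 125
n 82 world [494. 101.] [482.  90.] [507. 112.] pan 124 67
n 173 world [464. -48.] [440. -63.] [486. -30.] pan 99 -83
n 190 world [415. -23.] [397. -45.] [432.  -0.] pan 49 -60
n 203 world [401.  55.] [378.  35.] [423.  75.] pan 32 17
n 49 world [409. 102.] [400.  93.] [418. 112.] pan 38 64
n 73 world [391. 161.] [375. 149.] [404. 168.] pan 18 123
n 422 world [294. 139.] [271. 109.] [322. 167.] pan -78 97
205 SSSSSSSSSSSSSSS..S
207 SSSSSSSSSSSSSSSS.S
209 SSSSSSSSSSSSSSSS.SS
211 SSSSSSSSSSSSSSSS.SS
213 SSSSSSSSSSSSSSSS..S
215 SSS.SSSSSSSSSSSSS.SS
217 .SSS..SSSSSSSSSS...S
219 SSSSSSSSSSSSSSSSS..S
221 SSSSSSSSSSSSSSSSSS.S
223 .SSSS...SSSSSSSSS..SS
225 SSSSSSS.SSSSSSSSSS..SS
227 SSSS.SS.SSSSSSSSSS.S.SSSSSS
229 SSSSS.SSS.S.SSSSSSS..SSSSSSSSSS
231 SSSSSSSS
[... 1122 characters left out ...]

257 SSSSSSSSSS.SS..................................................SSSSSSSSSSSSSSS................S
259 SSSSSSS..S.SSS..SSSS.SSSS...........SSSSSSSSSS................SSSSSSSSSSSSSSSSSS..............S
261 SSSSSSSSSS...S..S.SSSSSSSSSSS.....SSSSSSSSSSSSS...............SSSSSSSSSSSSSSSSSSSS............S
263 SSSSSSSSSS.S...SSSSS.SSSSSSSSS.....SSSSSSSSSSSSS.................SSSSSSSSSSSSSSSSS............S
265 SSSSSSS..SS..S..SS.SSSSSSSSSS.......SSSSSSSSSSSSSS..................SSSSSSSSSSSSS.............S
267 SSSSS.SSS.SS..S...SS.SSSSSSS........SSSSSSSSSSSSSSS...................SSSSSSSSSS..............S
269 SSSSSSSSSSS.........S.SSS.S...........SSSSSSSSSSSSSS.........................................SS
```

Emit:
play_rows(commands=[{"x":-0.004,"y":0.003,"z":0.02,"twist":0},{"x":-0.004,"y":0.003,"z":0.035,"twist":0},{"x":-0.004,"y":0.003,"z":0.043,"twist":0},{"x":-0.004,"y":0.003,"z":0.046,"twist":0},{"x":-0.004,"y":0.003,"z":0.048,"twist":0},{"x":-0.004,"y":0.003,"z":0.049,"twist":0},{"x":-0.004,"y":0.003,"z":0.049,"twist":0},{"x":-0.004,"y":0.003,"z":0.049,"twist":0}])

```text
time: 66.0
tool_pos: [592.9, 149.6, 53.7]
tcp_rot: [3.141, -0.0, 1.533]
contact_force: [-0.7, 0.6, -2.0]
grip_width: 29.6
finger_force: 30.0
```

Emit:
play_rows(commands=[{"x":0,"y":0,"z":0.0005,"twist":0},{"x":0,"y":0,"z":0.001,"twist":0},{"x":0,"y":0,"z":0.0015,"twist":0},{"x":0,"y":0,"z":0.002,"twist":0},{"x":0,"y":0,"z":0.002,"twist":0},{"x":0,"y":0,"z":0.002,"twist":0},{"x":0,"y":0,"z":0.002,"twist":0},{"x":0,"y":0,"z":0.002,"twist":0}])

```text
time: 66.8
tool_pos: [592.9, 150.0, 51.8]
tcp_rot: [3.141, -0.001, 1.533]
contact_force: [-0.5, 3.8, 5.1]
grip_width: 29.9
finger_force: 30.0
```

Emit:
play_rows(commands=[{"x":0,"y":0,"z":0,"twist":0},{"x":0,"y":0,"z":0,"twist":0},{"x":0,"y":0,"z":0,"twist":0},{"x":0,"y":0,"z":0.002,"twist":0},{"x":0,"y":0,"z":0.004,"twist":0},{"x":0,"y":0,"z":0.006,"twist":0},{"x":0,"y":0,"z":0.008,"twist":0},{"x":0,"y":0,"z":0.009,"twist":0}], jaw=0.45)

```text
time: 67.6
tool_pos: [592.5, 149.5, 41.9]
tcp_rot: [-3.141, -0.0, 1.533]
contact_force: [0.4, 0.8, 0.2]
grip_width: 50.6
finger_force: 0.0
```

Emit:
play_rows(commands=[{"x":0,"y":0,"z":0,"twist":0},{"x":0,"y":0,"z":0,"twist":0},{"x":0,"y":0,"z":0,"twist":0},{"x":0,"y":0,"z":0,"twist":0},{"x":0,"y":0,"z":0,"twist":0},{"x":0,"y":0,"z":0,"twist":0},{"x":0,"y":0,"z":0,"twist":0},{"x":0,"y":0,"z":-0.002,"twist":0}], jaw=1)

```text
time: 68.4
tool_pos: [592.3, 149.4, 43.9]
tcp_rot: [-3.141, 0.0, 1.533]
contact_force: [-0.4, -0.2, -2.1]
grip_width: 29.7
finger_force: 30.0
```

```bash
python3 - <<'E'
from h import *
P,r,o=pose();print(P,r,o["time"],o["grip_width"],o["contact_force"],o["finger_force"])
c=cap("top");scr2(c)
E
```

```text
[592.28807725 149.44098689  43.8625342 ] [-1.79945182e+02  8.46569901e-03  8.78458799e+01] 68.4 29.70032865619718 [-0.41324796 -0.18400657 -2.12531195] 29.9875545501709
n 41 world [660. 161.] [652. 153.] [667. 170.] pan 286 134
n 81 world [631. 130.] [618. 120.] [646. 139.] pan 259 101
n 430 world [563. 139.] [507. 115.] [604. 169.] pan 191 107
n 42 world [532. 163.] [522. 155.] [544. 169.] pan 159 131
n 48 world [494.  97.] [482.  90.] [504. 104.] pan 124 63
n 176 world [464. -48.] [440. -63.] [486. -30.] pan 99 -83
n 93 world [447. 162.] [422. 149.] [473. 168.] pan 74 126
n 189 world [415. -23.] [397. -45.] [432.  -0.] pan 49 -60
n 201 world [401.  55.] [378.  35.] [423.  75.] pan 32 17
n 931 world [318. 137.] [271. 102.] [372. 168.] pan -54 96
```

```bash
python3 - <<'E'
from h import *
p=to(578,66,47.5,113); p2=to(500,64,48,113,p); to(455,62,48.5,113,p)
E
```

```text
shift m x -0.0840 y -0.0113 z -0.0032 twist -25.2
shift m x 0.0286 y -0.0726 z -0.0005 twist 0.0
shift m x 0.0444 y -0.1148 z -0.0010 twist 0.0
```

Emit:
play_rows(commands=[{"x":-0.01,"y":0,"z":-0.003,"twist":-3},{"x":-0.024,"y":-0.002,"z":-0.003,"twist":-7},{"x":-0.038,"y":-0.004,"z":-0.003,"twist":-11},{"x":-0.052,"y":-0.007,"z":-0.003,"twist":-15},{"x":-0.066,"y":-0.009,"z":-0.003,"twist":-19},{"x":-0.078,"y":-0.011,"z":-0.003,"twist":-23},{"x":-0.084,"y":-0.011,"z":-0.003,"twist":-25},{"x":-0.084,"y":-0.011,"z":-0.003,"twist":-25}])

```text
time: 69.25
tool_pos: [578.3, 65.2, 47.1]
tcp_rot: [-3.141, -0.0, 1.969]
contact_force: [0.3, 0.3, -1.7]
grip_width: 29.8
finger_force: 30.0
```

Emit:
play_rows(commands=[{"x":0.003,"y":-0.007,"z":0,"twist":0},{"x":0.007,"y":-0.017,"z":0,"twist":0},{"x":0.011,"y":-0.027,"z":0,"twist":0},{"x":0.015,"y":-0.037,"z":0,"twist":0},{"x":0.019,"y":-0.048,"z":0,"twist":0},{"x":0.023,"y":-0.059,"z":0,"twist":0},{"x":0.027,"y":-0.07,"z":0,"twist":0},{"x":0.029,"y":-0.075,"z":0,"twist":0}])

```text
time: 70.05
tool_pos: [511.3, 62.6, 53.6]
tcp_rot: [3.112, 0.014, 1.965]
contact_force: [24.7, -8.1, 15.3]
grip_width: 38.6
finger_force: 38.5
```

```bash
python3 - <<'E'
from h import *
s=cap("scene"); c=cap("top")
L=cv2.cvtColor(s["pixels"],cv2.COLOR_RGB2LAB).astype(int)
for y in range(120,205,2): print(y,"".join("S" if 132.5<=v<=139 else "." if v<133 else ("#" if l<50 else " ") for v,l in zip(L[y,250:365,2],L[y,250:365,0])).rstrip())
for n,p in (("lipL",(478,158,0)),("lipR",(468,-89,0)),("E?",(465,110,25)),("face end",(464,136,20)),("D",(410,116,25))): print(n,np.round(proj(s,p),0),np.round(proj(c,p)))
amap(c,225,272)
E
```

```text
120        S      S#S##SSS                           S.S..SS.S.SS.SSSSSSS.SSSSSSS..SSSSSS.           #SSS#
122               SSS##SSS                      SSS.....SSS...S..SSSSSSSS.SSS..SSS.SSSSSS.        #SSS
124                 ###S#SSSS     S          SS..........S.SSS.S.SSSSS.S..SSSSSSS.SSSSSS..S     SSS
126          S       #SS#SSSSS          SS.................S.S.S.S.SSSSS..S.SSSSSSSSSSSSSS....#
128               S    SS#SS#S#S    SS.....S.......S..........S..SS.S.SS..SSSSSSSSSSSS.SS.   SSS#
130                     #S# #S#SSS............S................SSS.S.SS.SSSS...S.SSSSS.S.S     #SSS
132               S       # S.....S..S.........................SS.S.SSSSSSSSS.SSSSSSSSSS.         SSS#
134                    S.......................................SSSS.SSSSSSS.SSSSS.SSSS...           SSS#
136                 S.........S....S......S....................S.SSSS.SSSSS.SSS..SSSSSSS.             #SS#
138             S........S..S.....S.S.S.S.S..S....S.........SSS..SSSSSSSSSSS.SS..SSSSSS..                SSS
140         S....S.S..SS..................................SSSSS...SSSSSS
[... 4511 characters left out ...]
S
259 SS..SSSSSSSSSSSSSSSSSSSSSSSSSSSSSSSSSSSSSSS.SSSS.SSSSSSSSSS..SSSSSSSSSSSSSSSSSSS..............S
261 ...SSS.S.SSSSSSSSSSSSSSSSSSSSSSSS.SSSS.SSSS..S.S..SSSSSSSSS....SSSSSSSSSSSSSSSSSSS............S
263 SSSSSS.S.S.SSSSSSS.S.SSSSSSSSSSSSSSSSSSSSSSSSSSS.SSSSSSSSSS......SSSSSSSSSSSSSSSSS............S
265 S.SSSSSSSSSS.SSSSSSS.SSSSSSSSSSSSSSSSSSSS.SSSS.S.SSSSSSSSSS.........SSSSSSSSSSSSS.............S
267 SSSS.SSSSSSSSSSSSSSS.SSSSSSSSSSSSSSSSSSSS....S...SSSSSSSSSS...........SSSSSSSSSS..............S
269 SSSS.SS.SSSSSSSSS.SSSSSSSSSSSSSSS.S..SSSSSS.SSS....SSSSSSS...................................SS
271 S.SSSSSSSSSSSSSSSSSSSSSS.SSSSSSSSSSSSSSSS..S.SSSS...SSSSSSS...................................
```

Emit:
play_rows(commands=[{"x":-0.004,"y":0.012,"z":0,"twist":0},{"x":-0.01,"y":0.025,"z":0,"twist":0},{"x":-0.016,"y":0.04,"z":-0.01,"twist":0},{"x":-0.022,"y":0.055,"z":-0.03,"twist":2},{"x":-0.05,"y":0.065,"z":-0.05,"twist":8},{"x":-0.09,"y":0.07,"z":-0.05,"twist":16},{"x":-0.13,"y":0.075,"z":-0.05,"twist":24},{"x":-0.16,"y":0.08,"z":-0.05,"twist":25}])

```text
time: 70.95
tool_pos: [634.5, -54.1, 97.3]
tcp_rot: [3.141, 0.0, 1.528]
contact_force: [0.4, 0.1, -1.7]
grip_width: 31.4
finger_force: 28.4
```

```bash
python3 - <<'E'
from h import *
P,r,o=pose();print(P,r,o["time"],o["grip_width"]); c=cap("top"); scr2(c); amap(c,221,262); to(620,-80,54,87.7)
E
```

```text
[634.4714455  -54.05073803  97.31351121] [1.79982056e+02 1.26372376e-02 8.75565583e+01] 70.95 31.395677522619835
n 3809 world [548. -21.] [426. -90.] [664.  61.] pan 183 -53
n 176 world [495. 113.] [482.  90.] [510. 136.] pan 124 79
n 4844 world [340.  34.] [268. -81.] [433. 159.] pan -28 -6
n 261 world [383. 158.] [325. 141.] [422. 168.] pan 10 120
221                                          SSS.SSSSSSSSSSSSSSSSSSSSSSSSSSSSSSSSSSSSSSSSSSSSSSSSSSSSSS.
223                                          SSS.SSSSSSSSSSSSSSSSSSSSSSSSSSSSSSSSSSSSSSSSSSSSSSSSSSSSSSS
225                                         SS.SSS.SSSSSSSSSSSSSSSSSSSSSSSSSSSSSSSSSSSSSSSSSSSSSSSSSSSSS
227              SSSSSSSSSSSSSS             SSSSSSSSSSSSSSSSSSSSSSSSSSSSSSSSSSSSSSSSSSSSSSSSSSSSSSSSSSS.
229            SSSSSSSSSSSSSSSSSSSS        SSSS.SS.SSSSSSSSSSSSSSSSSSSSSSSSSSSSSSSSSSSSSSSSSSSSSSSSSSSSS
231            SSSSSSSSSSSSSSSSSSSS        S.SSSSSSSSSSSSSSSSSSSSSSSSSSSSSSSSSSSSSSSSSSSSSSSSSSSSSSS.SSS
233             SSSSSSSSSSSSSSSSSS        S.SSSSS.SSSSSSSSSSSSSSSSSSSSSSSSSSSSSSSSSSSSSSSSSSSSSSSSSSSS.S
235          
[... 784 characters left out ...]
S..SSSSSSSSSSSSSSSSSSSSSSSSSSSS.SSSSS
251   S.....................................................................SSSSSSSSSSSSSSSSSSSSSSSSSS
253   S............................................SSSSSSSS..S.S...................SSSSSSSSSSSSSSSSS.S
255 S..SS..................................S.SSSSSSSSSSSSSSSSSSSSSSSSSSSSS.............S.SSSSSS.SSS.SS
257 SSS.S.SS.S..S....S.S.SS...........S..SSSSSSSSSSSSSSSSSSSSSSSSSSSSSSSSSSSSSSS..........S.SSSSSS..S
259 SSSS.SSSSSSSS.....SSSSSSSS.......S..S.SSSSSSSSSSSSSSSSSSSSSSSSSSSSSSSSSSSSSSSSSS..........S.SSSSS
261 SSSSSSSSSSS.S....SSSSSSSS.SS...S..SSSS.SSSSSSSSSSSSSSSSSSSSSSSSSSSSSSSSSSSSSSSSSSSSS.......SS.S.S
shift m x -0.0225 y -0.0157 z 0.0432 twist -0.2
```

```bash
python3 - <<'E'
from h import *
P,r,o=pose(); s=cap("scene")
for dy in(-80,80):
    for z in (55,97,127): print(dy,z,np.round(proj(s,(P[0]+12,P[1]+dy,z)),0))
print("tcp true",proj(s,P+[0,0,30]))
g=cv2.cvtColor(s["pixels"],cv2.COLOR_RGB2LAB).astype(int)
for y in range(165,265,2): print(y,"".join(("#" if l<45 else "+" if l<80 else ("s" if b<139 else "o" if l<115 else " ")) for l,b in zip(g[y,235:360,0],g[y,235:360,2])).rstrip())
E
```

```text
-80 55 [297. 238.]
-80 97 [296. 232.]
-80 127 [296. 227.]
80 55 [338. 211.]
80 97 [339. 204.]
80 127 [339. 199.]
tcp true (np.float64(315.69009442375295), np.float64(210.11565831640306))
165                     +#+++sssssssssssss++++++++++++++++++#########++++++++++++++########+#++++++##ssssssso
167                      ++++sssssssssssss++++++++++++++++++++#######+++++++##++######++++++++++++##+ssssss
169                       o++sssssssssssssss++++++++++++++++++++######+++++#####++++++++++#++++++#####++sss+o                   o
171                         ++ssssssssssssss+++++++++++++++++++++#####+######++#++++++++s+++++##########ss++o               ooooo
173                          o++sssssssssssssss++++++++++++++++++############++##+++++++++##+##++###sssss+++o           ooooooo o
175                            ++ssssssssssss+ss++++++++++++##++##+++++###++++##+#++#++++##+++++###++++++++o          ooooooooooo
177                             ++sssssssssss++s+++++++++#######++++++++#+#+++#+++#+++++++++#++++++++++++o        ooooooooooooo
179                              o++ssssssssss+
[... 4752 characters left out ...]
ooooo ooooo  oooooooooooooooo          o###+##+++#
255 ++                                                             o oooooooooooooooooooo ooo oooooooooooo         o####+###+#+++
257                                                              ooooooooooooooooooooooooooo ooooooooooo        o#####+++#+#++##+
259                                                          ooooooooooooooooooooooooooo oooooooooooo           o+##+++#++#+#++++
261                                                       oooooooooooooooooooooooooooo ooooooooooooo               +#++#+#+++####
263                                                    oooo ooooooooooooooooo oooo  o oooo oooooo                  o+####++#+++++
```

Emit:
play_rows(commands=[{"x":0,"y":0,"z":0.015,"twist":0},{"x":0,"y":0,"z":0.03,"twist":0},{"x":0,"y":0,"z":0.038,"twist":0},{"x":0,"y":0,"z":0.041,"twist":0},{"x":0,"y":0,"z":0.043,"twist":0},{"x":0,"y":0,"z":0.045,"twist":0},{"x":0,"y":0,"z":0.045,"twist":0},{"x":0,"y":0,"z":0.045,"twist":0}])

```text
time: 71.85
tool_pos: [634.2, -52.8, 52.7]
tcp_rot: [3.141, -0.0, 1.533]
contact_force: [-0.2, -0.1, -1.2]
grip_width: 31.6
finger_force: 28.4
```

Emit:
play_rows(commands=[{"x":0,"y":0,"z":0.001,"twist":0},{"x":0,"y":0,"z":0.002,"twist":0},{"x":0,"y":0,"z":0.003,"twist":0},{"x":0,"y":0,"z":0.004,"twist":0},{"x":0,"y":0,"z":0.004,"twist":0},{"x":0,"y":0,"z":0.004,"twist":0},{"x":0,"y":0,"z":0.004,"twist":0},{"x":0,"y":0,"z":0.004,"twist":0}])

```text
time: 72.65
tool_pos: [635.2, -53.1, 49.8]
tcp_rot: [3.138, 0.0, 1.533]
contact_force: [0.3, -0.4, 6.1]
grip_width: 31.3
finger_force: 29.0
```

Emit:
play_rows(commands=[{"x":0,"y":0,"z":-0.002,"twist":0},{"x":0,"y":0,"z":-0.002,"twist":0},{"x":0,"y":0,"z":-0.002,"twist":0},{"x":0,"y":0,"z":-0.002,"twist":0},{"x":0,"y":0,"z":-0.03,"twist":0},{"x":0,"y":0,"z":-0.07,"twist":0},{"x":0,"y":0,"z":-0.11,"twist":0},{"x":-0.03,"y":-0.03,"z":-0.14,"twist":0}], jaw=0.3)

```text
time: 73.45
tool_pos: [606.4, -78.6, 189.4]
tcp_rot: [3.137, -0.0, 1.537]
contact_force: [-0.3, -1.2, 0.5]
grip_width: 64.5
finger_force: 0.0
```

Emit:
play_rows(commands=[{"x":-0.03,"y":-0.03,"z":0,"twist":0},{"x":-0.06,"y":-0.07,"z":0,"twist":0},{"x":-0.09,"y":-0.11,"z":0,"twist":0},{"x":-0.12,"y":-0.15,"z":0,"twist":0},{"x":-0.15,"y":-0.18,"z":0,"twist":0},{"x":-0.15,"y":-0.2,"z":0,"twist":0},{"x":-0.15,"y":-0.2,"z":0,"twist":0},{"x":-0.15,"y":-0.2,"z":0,"twist":0}])

```text
time: 74.25
tool_pos: [398.9, -223.0, 187.3]
tcp_rot: [3.141, 0.0, 1.532]
contact_force: [0.6, -0.3, 0.2]
grip_width: 64.4
finger_force: 0.0
```

```bash
python3 - <<'E'
from h import *
P,r,o=pose();print(P,r,o["time"])
s=cap("scene"); c=cap("top"); scr2(c)
for nm,im,box in (("s",s,(285,355,185,250)),("t",c,(270,345,160,215))):
    g=cv2.cvtColor(im["pixels"],cv2.COLOR_RGB2LAB).astype(int)
    for y in range(box[2],box[3],2): print(y,"".join(("#" if l<45 else "+" if l<75 else ("s" if b<141 else "o" if l<115 else " ")) for l,b in zip(g[y,box[0]:box[1],0],g[y,box[0]:box[1],2])).rstrip())
for nm,im in(("s",s),("t",c)):
    for e in (-75,75): print(nm,np.round(proj(im,(634+15,-53+e,6)),0),np.round(proj(im,(634+15,-53+e,42)),0),np.round(proj(im,(634,-53+e,72)),0))
E
```

```text
[ 398.86670258 -223.04216691  187.30395839] [1.79950253e+02 6.46560694e-03 8.77957441e+01] 74.25
n 91 world [634. -42.] [628. -78.] [641.  -9.] pan 269 -71
n 180 world [495. 113.] [482.  88.] [510. 136.] pan 124 79
n 174 world [464. -48.] [440. -63.] [486. -30.] pan 99 -83
n 190 world [415. -23.] [397. -45.] [432.  -0.] pan 49 -60
n 187 world [409. 116.] [394.  93.] [424. 139.] pan 38 79
n 200 world [401.  55.] [378.  35.] [423.  75.] pan 32 17
185 sssssssssssssssssso                             ooooo o
187 sssssssssssssso                              ooooo
189 sssssssssso                               ooooo
191 ssssssssss                             ooooo
193 +ssss+++++o                        oooooo
195 +++++++++oo                      ooooo                             ooo
197  o++ooo                       ooo                               oooooo
199                            ooo                                 oooo
201                        ooo                                 ooooo
203                      oo                                 oooo    o
205                  ooo    
[... 1766 characters left out ...]
oooo         o
176                           oo+++++++oooooooooooooooooooooooooooo
178                            o+#######################+++++++++++++oooooooooo
180                            oo+###+#########################################
182                            oooooooo+oo+++o++++o++++++#+++#+++###+##########
184                                               ooooooooooooooooooo++++o+++++
186                                                                     ooo
188 
190 
192 
194 
196 
198 
200 
202 
204 
206 
208 
210 
212 
214 
s [300. 244.] [300. 238.] [297. 230.]
s [338. 219.] [338. 213.] [336. 205.]
t [357. 176.] [359. 173.] [360. 176.]
t [304. 177.] [303. 174.] [303. 177.]
```

```bash
python3 - <<'E'
from h import *
s=cap("scene"); c=cap("top")
g=cv2.cvtColor(s["pixels"],cv2.COLOR_RGB2LAB)[...,0]
m=np.zeros_like(g); m[205:245,290:352]=(g[205:245,290:352]<58); n,l,st,ce=cv2.connectedComponentsWithStats(m); k=st[1:,4].argmax()+1
p=np.argwhere(l==k)[:,::-1]
# bottom edge: for each column max row
cols=np.unique(p[:,0]); b=np.array([(u,p[p[:,0]==u,1].max()+.5) for u in cols])
sel=b[(b[:,0]>308)&(b[:,0]<340)]; f=np.polyfit(sel[:,0],sel[:,1],1)
print("cols",cols.min(),cols.max(),"line",f)
A=[onz(s,u,np.polyval(f,u),0)[:2] for u in (308,340)]; d=A[1]-A[0]; print(A,np.degrees(np.arctan2(d[1],d[0])))
# ends
for u,v in ((cols.min(),p[p[:,0]==cols.min(),1].mean()),(cols.max(),p[p[:,0]==cols.max(),1].mean())): print(u,v,onz(s,u,v,0)[:2],onz(s,u,v,20)[:2],onz(s,u,v,40)[:2])
g=cv2.cvtColor(c["pixels"],cv2.COLOR_RGB2LAB)[...,0]
m=np.zeros_like(g); m[165:195,280:345]=(g[165:195,280:345]<58); p=np.argwhere(m)[:,::-1]; 
t=np.array([(u,p[p[:,0]==u,1].min()-.5) for u in np.unique(p[:,0])]); f=np.polyfit(t[(t[:,0]>302)&(t[:,0]<330),0],t[(t[:,0]>302)&(t[:,0]<330),1],1)
A=[onz(c,u,np.polyval(f,u),42)[:2] for u in(302,330)]; d=A[0]-A[1]; print("top edge",A,np.degrees(np.arctan2(d[1],d[0])), p[:,0].min(), onz(c,p[:,0].min(),180,20))
print(g[176:190:2,300],g[164:192:2,320])
E
```

```text
cols 300 342 line [ -0.53629032 404.51612903]
[array([649.47170448, -97.59952739]), array([660.79922684,  22.85929764])] 84.62790502437674
300 235.5 [ 623.19605705 -110.16950375] [ 631.85769167 -115.70480579] [ 640.51932629 -121.24010784]
342 217.5 [650.90785285  38.87950579] [659.16247021  31.15504506] [667.41708758  23.43058434]
top edge [array([642.55623615,  25.97393977]), array([635.47905024, -49.9787217 ])] 84.67661286459698 299 [637.13918028  34.81100324  20.        ]
[ 63  20  35  82 128 142 142] [130 123 132 137 128 123  97  47  19  65  93 139 144 140]
```

```bash
python3 - <<'E'
from h import *
p=to(641,-38,130,84.7); to(641,-38,40,84.7,p)
E
```

```text
shift m x 0.1932 y 0.2347 z 0.0570 twist 3.2
shift m x 0.0000 y 0.0000 z 0.0900 twist -0.0
```

Emit:
play_rows(commands=[{"x":0.032,"y":0.039,"z":0,"twist":1},{"x":0.064,"y":0.078,"z":0,"twist":2},{"x":0.097,"y":0.117,"z":0,"twist":3.2},{"x":0.129,"y":0.156,"z":0,"twist":3.2},{"x":0.161,"y":0.195,"z":0.02,"twist":3.2},{"x":0.193,"y":0.2347,"z":0.04,"twist":3.2},{"x":0.193,"y":0.2347,"z":0.05,"twist":3.2},{"x":0.193,"y":0.2347,"z":0.05,"twist":3.2}])

```text
time: 75.25
tool_pos: [639.8, -36.7, 133.6]
tcp_rot: [-3.136, -0.001, 1.481]
contact_force: [-0.1, 0.2, -0.6]
grip_width: 64.4
finger_force: 0.0
```

```bash
python3 - <<'E'
from h import *
P,r,o=pose();print(P,r,o["time"]); to(641,-38,40,84.7)
E
```

```text
[639.78223328 -36.67509529 133.55956599] [-1.79686734e+02 -2.92999993e-02  8.48404900e+01] 75.25
shift m x -0.0012 y 0.0013 z 0.0936 twist 0.1
```

Emit:
play_rows(commands=[{"x":0,"y":0,"z":0.025,"twist":0},{"x":0,"y":0,"z":0.05,"twist":0},{"x":0,"y":0,"z":0.065,"twist":0},{"x":0,"y":0,"z":0.08,"twist":0},{"x":0,"y":0,"z":0.088,"twist":0},{"x":0,"y":0,"z":0.092,"twist":0},{"x":0,"y":0,"z":0.094,"twist":0},{"x":0,"y":0,"z":0.094,"twist":0}])

```text
time: 76.05
tool_pos: [640.5, -39.2, 43.7]
tcp_rot: [3.141, 0.0, 1.477]
contact_force: [0.4, 0.5, -0.2]
grip_width: 64.2
finger_force: 0.0
```

Emit:
play_rows(commands=[{"x":0,"y":0,"z":0,"twist":0},{"x":0,"y":0,"z":0,"twist":0},{"x":0,"y":0,"z":0,"twist":0},{"x":0,"y":0,"z":0,"twist":0},{"x":0,"y":0,"z":0,"twist":0},{"x":0,"y":0,"z":0,"twist":0},{"x":0,"y":0,"z":0,"twist":0},{"x":0,"y":0,"z":0,"twist":0}], jaw=1)

```text
time: 76.85
tool_pos: [640.6, -38.9, 43.3]
tcp_rot: [3.141, -0.0, 1.477]
contact_force: [0.6, -1.0, 1.9]
grip_width: 30.4
finger_force: 29.6
```

```bash
python3 - <<'E'
from h import *
p=to(525,-4,49,87.7); to(448,-2,60,87.7,p)
E
```

```text
shift m x 0.0239 y -0.1184 z -0.0057 twist -3.1
shift m x -0.0011 y -0.0770 z -0.0110 twist -0.0
```

Emit:
play_rows(commands=[{"x":0,"y":0,"z":-0.01,"twist":0},{"x":0.004,"y":-0.02,"z":-0.012,"twist":-1},{"x":0.008,"y":-0.04,"z":-0.012,"twist":-2},{"x":0.012,"y":-0.06,"z":-0.012,"twist":-3.1},{"x":0.016,"y":-0.08,"z":-0.01,"twist":-3.1},{"x":0.02,"y":-0.1,"z":-0.008,"twist":-3.1},{"x":0.024,"y":-0.115,"z":-0.008,"twist":-3.1},{"x":0.024,"y":-0.118,"z":-0.008,"twist":-3.1}])

```text
time: 77.65
tool_pos: [523.1, -3.3, 51.2]
tcp_rot: [-3.139, -0.0, 1.532]
contact_force: [-0.8, 0.1, -1.3]
grip_width: 30.2
finger_force: 29.5
```

Emit:
play_rows(commands=[{"x":0,"y":-0.012,"z":0,"twist":0},{"x":0,"y":-0.022,"z":-0.002,"twist":0},{"x":0,"y":-0.032,"z":-0.005,"twist":0},{"x":0,"y":-0.042,"z":-0.008,"twist":0},{"x":0,"y":-0.052,"z":-0.01,"twist":0},{"x":0,"y":-0.062,"z":-0.011,"twist":0},{"x":0,"y":-0.07,"z":-0.011,"twist":0},{"x":0,"y":-0.077,"z":-0.011,"twist":0}])

```text
time: 78.45
tool_pos: [447.5, -1.0, 62.2]
tcp_rot: [3.141, 0.0, 1.531]
contact_force: [1.1, 0.4, -1.8]
grip_width: 30.3
finger_force: 29.6
```

Emit:
play_rows(commands=[{"x":0,"y":0.02,"z":0,"twist":0},{"x":0,"y":0.03,"z":-0.03,"twist":0},{"x":0.01,"y":0.05,"z":-0.05,"twist":0},{"x":0.03,"y":0.08,"z":-0.05,"twist":0},{"x":0.055,"y":0.105,"z":-0.05,"twist":0},{"x":0.073,"y":0.115,"z":-0.03,"twist":0},{"x":0.073,"y":0.115,"z":0,"twist":0},{"x":0.073,"y":0.115,"z":0.01,"twist":0}])

```text
time: 79.25
tool_pos: [563.5, 68.0, 48.9]
tcp_rot: [-3.135, 0.0, 1.532]
contact_force: [0.1, 0.4, -1.8]
grip_width: 30.0
finger_force: 29.7
```

```bash
python3 - <<'E'
from h import *
P,r,o=pose();print(P,r,o["time"],o["grip_width"]); c=cap("top"); scr2(c); p=to(535,71,50,87.7); to(490,71,60,87.7,p)
E
```

```text
[563.45144598  68.02014876  48.89063583] [-1.79638848e+02  5.06296578e-03  8.78012176e+01] 79.25 29.993375488962233
n 915 world [639. 103.] [606.  40.] [667. 170.] pan 268 75
n 121 world [644.  25.] [624.  15.] [664.  38.] pan 277 -3
n 90 world [588.  25.] [574.  13.] [605.  38.] pan 220 -5
n 39 world [588. 165.] [577. 158.] [602. 169.] pan 215 135
n 2554 world [485. 101.] [389.  14.] [582. 169.] pan 114 67
n 393 world [407. -30.] [379. -66.] [432.   8.] pan 42 -67
n 339 world [364. 128.] [346.  86.] [380. 168.] pan -8 88
n 1466 world [302.  95.] [269.  20.] [338. 167.] pan -68 53
shift m x 0.0023 y -0.0283 z -0.0015 twist 0.1
shift m x -0.0018 y -0.0450 z -0.0100 twist -0.0
```

Emit:
play_rows(commands=[{"x":0.003,"y":-0.01,"z":0,"twist":0},{"x":0.003,"y":-0.02,"z":-0.001,"twist":0},{"x":0.003,"y":-0.03,"z":-0.002,"twist":0},{"x":0.003,"y":-0.038,"z":-0.004,"twist":0},{"x":0.003,"y":-0.046,"z":-0.007,"twist":0},{"x":0.003,"y":-0.054,"z":-0.01,"twist":0},{"x":0.003,"y":-0.06,"z":-0.012,"twist":0},{"x":0.003,"y":-0.064,"z":-0.012,"twist":0}])

```text
time: 80.1
tool_pos: [509.5, 71.4, 68.9]
tcp_rot: [3.122, 0.001, 1.53]
contact_force: [12.6, -9.4, 13.5]
grip_width: 30.3
finger_force: 30.5
```

Emit:
play_rows(commands=[{"x":0,"y":0.02,"z":0,"twist":0},{"x":0,"y":0.035,"z":-0.01,"twist":0},{"x":0,"y":0.035,"z":-0.04,"twist":0},{"x":0,"y":0.035,"z":-0.07,"twist":0},{"x":-0.01,"y":0.01,"z":-0.07,"twist":0},{"x":-0.01,"y":-0.02,"z":-0.07,"twist":0},{"x":-0.01,"y":-0.045,"z":-0.07,"twist":0},{"x":-0.01,"y":-0.05,"z":-0.07,"twist":0}])

```text
time: 80.9
tool_pos: [448.7, 65.1, 134.5]
tcp_rot: [-3.14, -0.0, 1.532]
contact_force: [0.2, 0.2, -1.2]
grip_width: 30.2
finger_force: 29.5
```

```bash
python3 - <<'E'
from h import *
P,r,o=pose();print(P,r,o["time"],o["grip_width"]); c=cap("top"); scr2(c); p=to(450,60,52,87.7);
s=cap("scene")
L=cv2.cvtColor(s["pixels"],cv2.COLOR_RGB2LAB).astype(int)
for q in [(482,90,25),(482,136,25),(510,113,25),(495,113,0)]: print(np.round(proj(s,q)))
for y in range(146,190,2): print(y,"".join("S" if 133<=b<=140 else "." if b<133 else ("#" if l<50 else " ") for b,l in zip(L[y,295:370,2],L[y,295:370,0])).rstrip())
E
```

```text
[448.69529692  65.11957755 134.49357991] [-1.79908662e+02 -4.48340153e-03  8.77521226e+01] 80.9 30.17418487701453
n 2149 world [513.  89.] [455.   8.] [572. 166.] pan 143 56
n 314 world [426.  62.] [406.  16.] [444. 128.] pan 57 26
n 390 world [407. -30.] [379. -66.] [432.  11.] pan 42 -67
n 1733 world [323.  94.] [269.  19.] [380. 168.] pan -48 53
shift m x -0.0051 y 0.0004 z 0.0827 twist 0.1
[324. 171.]
[334. 165.]
[334. 174.]
[331. 175.]
146 ....SS###SS SS.S#S....SSSS..SSS..SSSSSSS.S                       SSS#
148 .S ##SSS   S  SSSS....S.....S..SSSSSSSSSS                          #SSS
150     SSS S     S SSSSSSS..SSSSSSSSSSSSS                               SSSS#
152           SSSS#SSSSSSSS.SSSSSSSSSSS.S                                   SSS
154        SSS#SSSSSSSSSSSSSSSSSSSSS......S                                   S
156      S SSSSSSSSSSSSSSSSSSSSSSS.......S.S
158  SSSS SSSSSSS.SSSSSSSSSSSSSSSS.SS......S
160  SSSSSSSSSSSSSSSSSSSSSSSSSS.S...S.S.....S
162 SSSSSSSSSSSSSSSSSSSSSS.S......SSS..S.....S
164 SSSSSSSSSSSSSSSSS..S...SS.SS..SSSS..S...S..
166 SSSSSSSSSSSSSSS.SS...S.SS..S.SSS.....SSSSSSS
168 SSSSSSSSSSSSSS..SS...SSSS.S.....SSSSSSSSSSSS
170 SSS.SS..SSS.SSSS.SS.SSSSSSS.SSSSSSSSSSSSSSSS
172 SSS.S.SSS..S..SSS.SSSSSSSSSSSSSSSSSSSSSSSSSSS
174 SSSSS.SS.SSSSSSSSSSSSSSSSS.SSSSSSSSSSSSSSSSS
176 SSSSSSSSSSSSSSSSSSSSSS.SS    SSSSSSSSSSSSS
178 SSSSSS.SSSSSSSSSSSSS          SSSSSSSSSSS
180 SSS.SSSSSS.S...SSS             SSSSS
182 S.SSSS.....SS
184 SS.SS..SS
186 S...SS
188 .S
```

Emit:
play_rows(commands=[{"x":-0.006,"y":0,"z":0.02,"twist":0},{"x":-0.006,"y":0,"z":0.045,"twist":0},{"x":-0.006,"y":0,"z":0.065,"twist":0},{"x":-0.006,"y":0,"z":0.073,"twist":0},{"x":-0.006,"y":0,"z":0.078,"twist":0},{"x":-0.006,"y":0,"z":0.082,"twist":0},{"x":-0.006,"y":0,"z":0.082,"twist":0},{"x":-0.006,"y":0,"z":0.082,"twist":0}])

```text
time: 81.8
tool_pos: [452.1, 59.0, 52.6]
tcp_rot: [3.14, -0.0, 1.531]
contact_force: [-0.6, -0.5, -1.3]
grip_width: 30.2
finger_force: 29.5
```

Emit:
play_rows(commands=[{"x":0,"y":0.005,"z":0,"twist":0},{"x":0,"y":0.012,"z":0,"twist":0},{"x":0,"y":0.02,"z":0,"twist":0},{"x":0,"y":0.028,"z":0,"twist":0},{"x":0,"y":0.036,"z":0,"twist":0},{"x":0,"y":0.046,"z":0,"twist":0},{"x":0,"y":0.056,"z":0,"twist":0},{"x":0,"y":0.066,"z":0,"twist":0}])

```text
time: 82.6
tool_pos: [518.4, 56.3, 52.0]
tcp_rot: [3.142, -0.0, 1.531]
contact_force: [-0.2, 0.5, -2.1]
grip_width: 30.5
finger_force: 29.5
```

Emit:
play_rows(commands=[{"x":0,"y":0.01,"z":0,"twist":0},{"x":0,"y":0.02,"z":0,"twist":0},{"x":0,"y":0.03,"z":0,"twist":0},{"x":0,"y":0.02,"z":0,"twist":0},{"x":0,"y":0.01,"z":-0.03,"twist":0},{"x":0,"y":0,"z":-0.07,"twist":0},{"x":-0.05,"y":-0.02,"z":-0.1,"twist":0},{"x":-0.1,"y":-0.03,"z":-0.12,"twist":0}])

```text
time: 83.4
tool_pos: [486.3, -27.6, 167.4]
tcp_rot: [3.14, 0.0, 1.535]
contact_force: [1.8, -1.4, -1.8]
grip_width: 30.5
finger_force: 29.5
```

Emit:
play_rows(commands=[{"x":-0.05,"y":-0.02,"z":-0.02,"twist":0},{"x":-0.1,"y":-0.04,"z":-0.02,"twist":0},{"x":-0.13,"y":-0.06,"z":-0.02,"twist":0},{"x":-0.13,"y":-0.06,"z":-0.02,"twist":0},{"x":-0.13,"y":-0.06,"z":-0.02,"twist":0},{"x":-0.13,"y":-0.06,"z":-0.02,"twist":0},{"x":-0.13,"y":-0.06,"z":-0.02,"twist":0},{"x":-0.13,"y":-0.06,"z":-0.02,"twist":0}])

```text
time: 84.2
tool_pos: [422.8, -154.4, 185.6]
tcp_rot: [-3.141, -0.0, 1.534]
contact_force: [0.1, 0.3, -2.5]
grip_width: 29.9
finger_force: 29.5
```

```bash
python3 - <<'E'
from h import *
P,r,o=pose();print(P,r,o["time"],o["grip_width"]); c=cap("top"); scr2(c); amap(c,195,272)
E
```

```text
[ 422.79717351 -154.4176093   185.64034052] [-1.79988678e+02 -1.89923870e-02  8.78684328e+01] 84.2 29.899578779549625
n 189 world [585. 109.] [570.  84.] [601. 134.] pan 214 79
n 381 world [407. -30.] [379. -64.] [432.   8.] pan 42 -67
n 186 world [410. 116.] [394.  93.] [424. 139.] pan 38 79
n 201 world [401.  55.] [378.  35.] [423.  75.] pan 32 17
n 209 world [312. -66.] [286. -81.] [347. -42.] pan -51 -107
195              SSSSSSSSSSSSSSSSSS
197             SSSSSSSSSSSSSSSSSSSS
199              SSSSSSSSSSSSSSSSSSS
201              SSSSSSSSSSSSSSSSSS
203              SSSSSSSSSSSSSSSSSS
205 
207 
209 
211 
213 
215 
217 
219 
221 
223 
225 
227 
229 
231 
233 
235 
237      SS S
239     S.........................SSSSSSSSSSSSSSSS
241     S............................................................SSSSSSSSSSSSSSSSSS
243    SS.........................................................................................S
245    S...........................................................................................S
247    S...............................................................
[... 567 characters left out ...]
S.........SSSSSSSSSS..............SSSSSSSSSSSS...SSSSSSSSSSSSS......SS
261  SS........SSSSSSSSSSSSSSSSSS.....SSSSSSSSSSSSS............SSSSSSSSSSSSSS..SSSSSSSSSSSSS......SS   S
263  SS........SSSSSSSSSSSSSSSSSSS.....SSSSSSSSSSSSS............SSSSSSSSSSSSSSSSSSSSSSSSSSSS......S   S.
265  S.........SSSSSSSSSSSSSSSSSS.......SSSSSSSSSSSSSS...........SSSSSSSSSSSSSSSSSSSSSSSSSSS......S SS..
267  S.........SSSSSSSSSSSSSSSSS........SSSSSSSSSSSSSSS...........SSSSSSSSSSSSSS..SSSSSSSSSS......SSSS..
269  S...............SSSSSSSSSS..........SSSSSSSSSSSSSS............SSSSSSSSSSSSSS..SSSSSSS........S  S..
271 SS....................................SSSSSSSSSSSS...............SSSSSSSSSSSS.....SSS........SS SS.S
```

```bash
python3 - <<'E'
from h import *
p=to(600,-40,140,95); p=to(655,72,100,101,p); p=to(655,72,47,101,p); q=to(535,70,47,101,p); to(480,70,60,101,q); to(450,70,60,101,q)
E
```

```text
shift m x 0.1211 y 0.1728 z 0.0457 twist -7.1
shift m x 0.1068 y 0.0646 z 0.0400 twist -6.0
shift m x 0.0000 y 0.0000 z 0.0530 twist 0.0
shift m x 0.0209 y -0.1182 z 0.0000 twist 0.0
shift m x 0.0105 y -0.0540 z -0.0130 twist 0.0
shift m x 0.0162 y -0.0834 z -0.0130 twist 0.0
```

Emit:
play_rows(commands=[{"x":0.03,"y":0.035,"z":0,"twist":-2},{"x":0.06,"y":0.07,"z":0,"twist":-4},{"x":0.09,"y":0.105,"z":0,"twist":-6},{"x":0.12,"y":0.14,"z":0.01,"twist":-8},{"x":0.15,"y":0.175,"z":0.03,"twist":-10},{"x":0.18,"y":0.205,"z":0.05,"twist":-12},{"x":0.205,"y":0.225,"z":0.07,"twist":-13},{"x":0.219,"y":0.24,"z":0.086,"twist":-13}])

```text
time: 85.05
tool_pos: [671.4, 57.3, 97.5]
tcp_rot: [-3.14, -0.001, 1.762]
contact_force: [0.2, -1.5, -1.5]
grip_width: 30.1
finger_force: 29.7
```

```bash
python3 - <<'E'
from h import *
P,r,o=pose();print(P,r,o["time"],o["grip_width"]); to(655,72,47,101)
E
```

```text
[671.42480903  57.32765832  97.5416874 ] [-1.79915152e+02 -5.54530430e-02  1.00951815e+02] 85.05 30.12688111136981
shift m x 0.0175 y -0.0133 z 0.0505 twist -0.0
```

Emit:
play_rows(commands=[{"x":0.012,"y":-0.008,"z":0.015,"twist":0},{"x":0.0175,"y":-0.013,"z":0.03,"twist":0},{"x":0.0175,"y":-0.013,"z":0.042,"twist":0},{"x":0.0175,"y":-0.013,"z":0.048,"twist":0},{"x":0.0175,"y":-0.013,"z":0.05,"twist":0},{"x":0.0175,"y":-0.013,"z":0.05,"twist":0},{"x":0.0185,"y":-0.018,"z":0.05,"twist":0},{"x":0.02,"y":-0.026,"z":0.05,"twist":0}])

```text
time: 85.85
tool_pos: [641.8, 68.4, 50.5]
tcp_rot: [3.14, 0.0, 1.758]
contact_force: [0.1, -0.4, -1.9]
grip_width: 29.9
finger_force: 29.7
```

Emit:
play_rows(commands=[{"x":0.002,"y":-0.014,"z":0,"twist":0},{"x":0.005,"y":-0.03,"z":0,"twist":0},{"x":0.008,"y":-0.048,"z":0,"twist":0},{"x":0.011,"y":-0.066,"z":0,"twist":0},{"x":0.014,"y":-0.084,"z":0,"twist":0},{"x":0.017,"y":-0.102,"z":-0.002,"twist":0},{"x":0.021,"y":-0.121,"z":-0.006,"twist":0},{"x":0.025,"y":-0.14,"z":-0.01,"twist":0}])

```text
time: 86.65
tool_pos: [498.4, 67.0, 60.6]
tcp_rot: [3.14, 0.0, 1.758]
contact_force: [0.2, 0.3, -2.0]
grip_width: 29.9
finger_force: 29.7
```

Emit:
play_rows(commands=[{"x":0.003,"y":-0.018,"z":-0.003,"twist":0},{"x":0.006,"y":-0.034,"z":-0.004,"twist":0},{"x":0.008,"y":-0.046,"z":-0.004,"twist":0},{"x":0.01,"y":-0.054,"z":-0.004,"twist":0},{"x":0.01,"y":-0.054,"z":-0.004,"twist":0},{"x":0.005,"y":-0.03,"z":-0.004,"twist":0},{"x":0,"y":-0.015,"z":-0.03,"twist":0},{"x":-0.03,"y":-0.01,"z":-0.08,"twist":0}])

```text
time: 87.45
tool_pos: [493.3, 41.2, 131.4]
tcp_rot: [-3.137, -0.002, 1.761]
contact_force: [1.8, -0.1, -2.3]
grip_width: 29.9
finger_force: 29.7
```

```bash
python3 - <<'E'
from h import *
P,r,o=pose();print(P,r,o["time"],o["grip_width"]); c=cap("top"); scr2(c); to(420,-170,185,95)
E
```

```text
[493.28765947  41.16765807 131.38849304] [-1.79741229e+02 -1.14563729e-01  1.00874967e+02] 87.45 29.85785146736899
n 2462 world [583.  63.] [522. -31.] [646. 156.] pan 214 33
n 145 world [500. 149.] [481. 134.] [519. 163.] pan 127 115
n 129 world [488. -11.] [470. -23.] [508.   2.] pan 122 -45
n 195 world [486.  57.] [474.   9.] [504.  93.] pan 117 23
n 3573 world [366.  73.] [270. -66.] [457. 168.] pan -3 34
shift m x -0.1883 y -0.1164 z -0.0454 twist 5.8
```

No jam this time. Clear the view.

Emit:
play_rows(commands=[{"x":-0.03,"y":-0.018,"z":-0.01,"twist":0},{"x":-0.065,"y":-0.04,"z":-0.03,"twist":0},{"x":-0.1,"y":-0.062,"z":-0.045,"twist":0},{"x":-0.135,"y":-0.083,"z":-0.045,"twist":2},{"x":-0.17,"y":-0.105,"z":-0.045,"twist":4},{"x":-0.19,"y":-0.117,"z":-0.045,"twist":5},{"x":-0.19,"y":-0.117,"z":-0.045,"twist":5},{"x":-0.19,"y":-0.117,"z":-0.045,"twist":5}])

```text
time: 88.3
tool_pos: [414.1, -168.7, 177.4]
tcp_rot: [3.141, -0.0, 1.67]
contact_force: [0.1, 0.4, -2.3]
grip_width: 30.0
finger_force: 29.7
```

```bash
python3 - <<'E'
from h import *
P,r,o=pose();print(P,r,o["time"],o["grip_width"]); c=cap("top"); scr2(c); amap(c,195,295)
E
```

```text
[ 414.07901306 -168.68756854  177.4403605 ] [ 1.79986834e+02 -2.58159426e-02  9.56599072e+01] 88.3 29.964151325873427
n 381 world [407. -30.] [379. -64.] [432.   8.] pan 42 -67
n 190 world [409.  98.] [389.  75.] [426. 120.] pan 38 60
n 195 world [384.  47.] [364.  27.] [404.  70.] pan 16 9
n 192 world [367. 116.] [350.  94.] [382. 139.] pan -5 77
n 50 world [293. -73.] [283. -80.] [306. -66.] pan -70 -115
195 
197 
199 
201 
203 
205 
207 
209 
211 
213 
215 
217 
219 
221 
223 
225 
227 
229 
231 
233 
235 
237      SSSS
239     S......................SSSSSSSSSSSSSSSSSSS
241     S........................................................S.SSSSSSSSSSSSSSSSSS S
243     S.........................................................................................S
245    SS.........................................................................................S
247    S..........................................................................................S
249   S...........................................................................................S
251   S.........................
[... 1498 characters left out ...]
SSSSS................SSSSS.S.........................................S
283 ..........SSSSSSSSSSSSSSSSSSS................................................................SS   SS
285 ...............SSSSSSSSSSSSS.................................................................S    S.
287 .............................................................................................S   S.S
289 ..............................................................................................SSS.SS
291 .................................................................................................SSS
293 ................................................................................................SSSS
```

```bash
python3 - <<'E'
from h import *
p=to(432,80,180,140); to(449,325,180,185.2,p)
E
```

```text
shift m x 0.2451 y 0.0425 z -0.0026 twist -44.3
shift m x 0.1445 y 0.1986 z 0.0000 twist -45.2
```

Emit:
play_rows(commands=[{"x":0.03,"y":0.005,"z":-0.003,"twist":-5.5},{"x":0.061,"y":0.01,"z":-0.003,"twist":-11},{"x":0.092,"y":0.016,"z":-0.003,"twist":-16.5},{"x":0.123,"y":0.021,"z":-0.003,"twist":-22},{"x":0.154,"y":0.027,"z":-0.003,"twist":-27.5},{"x":0.184,"y":0.032,"z":-0.003,"twist":-33},{"x":0.215,"y":0.037,"z":-0.003,"twist":-39},{"x":0.245,"y":0.0425,"z":-0.003,"twist":-44.3}])

```text
time: 89.15
tool_pos: [431.5, 82.2, 180.6]
tcp_rot: [3.141, -0.0, 2.451]
contact_force: [0.1, -0.5, -0.8]
grip_width: 30.0
finger_force: 29.7
```

Emit:
play_rows(commands=[{"x":0.018,"y":0.025,"z":0,"twist":-5.6},{"x":0.036,"y":0.05,"z":0,"twist":-11.3},{"x":0.054,"y":0.075,"z":0,"twist":-17},{"x":0.072,"y":0.099,"z":0,"twist":-22.6},{"x":0.09,"y":0.124,"z":0,"twist":-28},{"x":0.108,"y":0.149,"z":0,"twist":-34},{"x":0.126,"y":0.174,"z":0,"twist":-40},{"x":0.1445,"y":0.1986,"z":0,"twist":-45.2}])

```text
time: 89.95
tool_pos: [447.5, 327.2, 180.3]
tcp_rot: [3.141, -0.0, -3.043]
contact_force: [0.3, -0.4, -1.9]
grip_width: 30.0
finger_force: 29.7
```

Emit:
play_rows(commands=[{"x":0,"y":0,"z":0,"twist":0},{"x":0,"y":0,"z":0,"twist":0},{"x":0,"y":0,"z":0,"twist":0},{"x":0,"y":0,"z":0,"twist":0},{"x":0,"y":0,"z":0,"twist":0},{"x":0,"y":0,"z":0,"twist":0},{"x":0,"y":0,"z":0,"twist":0},{"x":0,"y":0,"z":0,"twist":0}])

```text
time: 90.75
tool_pos: [448.7, 324.3, 180.6]
tcp_rot: [3.141, 0.0, -3.051]
contact_force: [-0.1, -0.9, -0.7]
grip_width: 29.7
finger_force: 29.7
```

```bash
python3 - <<'E'
from h import *
P,r,o=pose();print(P,r,o["time"],o["grip_width"]); to(449,325,51,185.2)
s=cap("scene")
L=cv2.cvtColor(s["pixels"],cv2.COLOR_RGB2LAB).astype(int)
for y in range(100,176,2): print(y,"".join("#" if l<42 else "+" if l<70 else "o" if l<95 else " " for l in L[y,335:445,0]).rstrip())
for q in [(597.6,329.6,28),(565,327,28),(630,332,28),(460,410,24),(577,432,15)]: print(np.round(proj(s,q)))
E
```

```text
[448.73136403 324.32452994 180.59870752] [ 1.79994001e+02  8.13949756e-03 -1.74783507e+02] 90.75 29.70332203049021
shift m x -0.0003 y 0.0006 z 0.1296 twist 0.0
100                      +#++++++###++##++++++++++++oo                            o++#+++++++++++++++++++ooooooo
102 +++o o                 +#++++++++++++++++++++++                               o+++#++++++++++++++++++++++ooooo
104 +++++++++o              o+##+++++##++++++++++++ooo oo                          o+++##+++++++++++++++++++++oooo
106 +++++++++++++o            o++#++#####+++++++++o ooooooo                         o++++#+++++++++++++++++++++++o
108 ++++++o   o+++++++ooo      o+############++++++o ooooooooo                       o+++++##+++++++++++++++++++++
110 +++++o      o+++++++++++++####++############++#++o    oo ooo                        o+++++++++++++++++++++++++
112 ++++              ooo++++#####################+++++oo    oo+o                         o++++++#++++++++++++++++
114 ++o                o++##+########################++++ooo++###+o                         o+++++#+++++++++++++++
116 +o              o
[... 2425 characters left out ...]
oooooooooooooooo++oo
162                                           o++#++ooo++o++++++++++++++++++++ooooooooooo+++o
164                                             o+++++oooo++++++++++o+++++o+++++oooooo+++o
166                                                o++++ooooo++++++++++o+++++++ooooo+++o
168                                                  ++++++oooooo+++++++++++++ooo+++o
170                                                    o+++++oooooo+++++++++ooo+++o
172                                                      oo++++oooooo++++ooo+++o
174                                                         o++++oooooooo++++o      oooooooooo
[399. 159.]
[392. 154.]
[406. 165.]
[390. 125.]
[416. 144.]
```

Emit:
play_rows(commands=[{"x":0,"y":0,"z":0.03,"twist":0},{"x":0,"y":0,"z":0.065,"twist":0},{"x":0,"y":0,"z":0.09,"twist":0},{"x":0,"y":0,"z":0.11,"twist":0},{"x":0,"y":0,"z":0.12,"twist":0},{"x":0,"y":0,"z":0.126,"twist":0},{"x":0,"y":0,"z":0.129,"twist":0},{"x":0,"y":0,"z":0.13,"twist":0}])

```text
time: 91.6
tool_pos: [449.0, 324.8, 51.3]
tcp_rot: [3.141, 0.001, -3.05]
contact_force: [-1.5, -0.6, 1.3]
grip_width: 30.4
finger_force: 29.7
```

Emit:
play_rows(commands=[{"x":0,"y":0,"z":0.0005,"twist":0},{"x":0,"y":0,"z":0.001,"twist":0},{"x":0,"y":0,"z":0.001,"twist":0},{"x":0,"y":0,"z":0.001,"twist":0},{"x":0,"y":0,"z":0.001,"twist":0},{"x":0,"y":0,"z":0.001,"twist":0},{"x":0,"y":0,"z":0.001,"twist":0},{"x":0,"y":0,"z":0.001,"twist":0}])

```text
time: 92.4
tool_pos: [448.7, 324.6, 49.6]
tcp_rot: [3.141, 0.0, -3.05]
contact_force: [-2.3, 0.6, 2.8]
grip_width: 30.3
finger_force: 29.9
```

Contact at the expected height: release and retreat upward.

Emit:
play_rows(commands=[{"x":0,"y":0,"z":0,"twist":0},{"x":0,"y":0,"z":0,"twist":0},{"x":0,"y":0,"z":0,"twist":0},{"x":0,"y":0,"z":0,"twist":0},{"x":0,"y":0,"z":-0.02,"twist":0},{"x":0,"y":0,"z":-0.06,"twist":0},{"x":0,"y":0,"z":-0.1,"twist":0},{"x":0,"y":0,"z":-0.14,"twist":0}], jaw=0.35)

```text
time: 93.2
tool_pos: [448.4, 324.3, 190.9]
tcp_rot: [-3.141, -0.0, -3.05]
contact_force: [-0.0, 0.2, 0.0]
grip_width: 59.6
finger_force: 0.0
```

Emit:
play_rows(commands=[{"x":0.03,"y":-0.05,"z":-0.01,"twist":0},{"x":0.05,"y":-0.1,"z":-0.02,"twist":0},{"x":0.05,"y":-0.15,"z":-0.02,"twist":0},{"x":0.05,"y":-0.2,"z":-0.02,"twist":0},{"x":0.05,"y":-0.25,"z":-0.02,"twist":0},{"x":0.05,"y":-0.3,"z":-0.02,"twist":0},{"x":0.05,"y":-0.35,"z":-0.02,"twist":0},{"x":0.05,"y":-0.4,"z":-0.02,"twist":0}])

```text
time: 94.0
tool_pos: [434.0, -67.8, 209.8]
tcp_rot: [-3.141, 0.001, -3.05]
contact_force: [1.1, 0.8, -0.0]
grip_width: 59.9
finger_force: 0.0
```

Emit:
play_rows(commands=[{"x":0,"y":-0.05,"z":0,"twist":0},{"x":0,"y":-0.1,"z":0,"twist":0},{"x":0,"y":-0.13,"z":0,"twist":0},{"x":0,"y":-0.13,"z":0,"twist":0},{"x":0,"y":-0.13,"z":0,"twist":0},{"x":0,"y":-0.13,"z":0,"twist":0},{"x":0,"y":-0.13,"z":0,"twist":0},{"x":0,"y":-0.13,"z":0,"twist":0}])

```text
time: 94.8
tool_pos: [446.2, -194.1, 209.7]
tcp_rot: [-3.142, 0.0, -3.048]
contact_force: [0.4, 0.8, 0.2]
grip_width: 59.4
finger_force: 0.0
```

```bash
python3 - <<'E'
from h import *
P,r,o=pose();print(P,r,o["time"],o["grip_width"],o["contact_force"])
c=cap("top"); scr2(c)
L=cv2.cvtColor(c["pixels"],cv2.COLOR_RGB2LAB).astype(int)
print("a/b tray",L[215,170],"handle",L[250,160],"brush",L[240,186],"bench",L[180,120])
for y in range(172,302,3): print(y,"".join("#" if l<35 else "s" if b<141 else "W" if l>105 and a<141 else "+" if l<58 else "." for l,a,b in L[y,132:222,:]))
for n,q in (("tool",(460,410,24)),("ball",(577,432,15)),("brush",(449,325,78)),("stamp",(597.6,329.6,28))): print(n,np.round(proj(c,q)))
E
```

```text
[ 446.21514416 -194.10710706  209.71953035] [-1.79998539e+02  1.71077587e-02 -1.74659949e+02] 94.8 59.43167921541947 [0.41435663 0.84748378 0.20319245]
n 384 world [407. -30.] [379. -66.] [432.   8.] pan 42 -68
n 191 world [409.  98.] [389.  75.] [426. 120.] pan 39 60
n 197 world [384.  47.] [364.  24.] [404.  70.] pan 16 8
n 191 world [367. 116.] [350.  94.] [382. 139.] pan -5 77
a/b tray [ 87 141 152] handle [127 133 150] brush [124 133 150] bench [150 126 149]
172 WWWWWWWWWWWWWWWWWWWWWWWWWWWWWWWWWWWWWWWWWWWWWWWWWWWWWWWWWWWWWWWWWWWWWWWWWWWWWWWWWWWWWWWWWW
175 WWWWWWWWWWWWWWWWWWWWWWWWWWWWWWWWWWWWWWWWWWWWWWWWWWWWWWWWWWWWWWWWWWWWWWWWWWW.WWWWWWWWWWWWWW
178 WWWWWWWWWWWWWWWWWWWWWWWWWWWWWWWWWWWWWWWWWWW....................++++++++++.....WWWWWWWWWWWW
181 WWWWWWWWWWWW...................+++++++++++++++......++s++++++++++++...........WWWWWWWWWWWW
184 WWWW..+++++++++++................................................+#+..........WWWWWWWWWWWW
187 WWWW..+..............................................++++++++++...+#...........WWWWWWWWWWW
190 WWWW..+...................................................
[... 2917 characters left out ...]
......................................................WWWWWW
286 WWWWWWW..++.........................................................................WWWWWW
289 WWWWWWW..++.................................................................WWWWWWWWWWWWWW
292 sssssss..++......................................WWWWWWWWWWWWWWWWWWWWWWWWWWWWWWWWWWWWWWWWW
295 ssssssss..................WWWWWWWWWWWWWWWWWWWWWWWWWWWWWWWWWWWWWWWWWWWWWWWWWWWWWWWWWWWWWWWW
298 ssssssssssss.WWWWWWWWWWWWWWWWWWWWWWWWWWWWWWWWWWWWWWWWWWWWWWWWWWWWWWWWWWWWWWWWWWWWWWWWWWWWW
301 sssssssssssssssWWWWWWWWWWWWWWWWWWWWWWWWWWWWWWWWWWWWWWWWWWWWWWWWWWWWWWWWWWWWWWWWWWWWWWWWWWW
tool [160. 247.]
ball [154. 204.]
brush [186. 248.]
stamp [191. 195.]
```

```bash
python3 -c "
from plant import bot
print(bot.close_job())"
```

```text
the job is handed in; nothing more can be done
None
```

I handed the job in at about 95 s of the 200 s, but no verdict came back. I rubbed the seam from the wide end to the narrow end; the last pictures show all five scraps in the dustpan, the tool, stamp and brush in the tray, and the arm clear of everything.

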